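Lay a course of glass bricks with a joint gauge, then stack the empty tray

ROBOT

A 6-joint arm with a two-finger parallel gripper is mounted at the origin on the work surface. World frame = base frame: x ahead of the robot, y to its left, z up, the work surface at z = 0. Lengths are in m, angles in degrees, forces in N, time in s.
With the tool pointing down it reaches from about 0.3 to 0.75 m from the base axis. Payload 8.5 kg.
Tool frame: the origin (TCP) lies midway between the tips of the shut fingers; the grasp point (between the pads) lies 19 mm behind it (env.tcp_to_grasp is the z of the grasp point in the tool frame, in m); z points along the fingers, y is the line along which they close (so a half turn about z gives the same grasp; the last joint's range is limited). The gripper opens to 85 mm and grips with 20 to 120 N. Pads are 22 mm wide; open, the fingers measure 114 mm over their backs; the gripper's body (76 mm by 85 mm) begins 54 mm behind the grasp point. The pads swing forward as they close: fully open they stand 13 mm farther back than shut.
Start: joints at [-84.07, 21.807, 74.336, -0, 83.858, -12.336], TCP at [0.172, -0.522, 0.21] pointing down, gripper open.
Joint ranges: [-178.18, 178.18], [-50.72, 133.34], [12.68, 142.11], [-81.47, 261.47], [9.98, 163.14], [-165.26, 165.26]. Speed limits (degrees/s): [136.94, 136.94, 180, 180, 180, 180].

INTERFACE

Orientations are given as a 3x3 rotation matrix whose columns are the frame's x, y, z axes.
In Python, from rig import env, imaging, job, models gives the robot as it stands. The module is installed in compiled form; this text tells all that it offers.
- The arm moves only by the tool jog_arm, never from a script. Its argument "plan" is text: rows parted by semicolons, each of 7 numbers parted by spaces: the turn, a rotation vector about the tool's x, y, z in degrees, then the shift along the tool's x, y, z in cm, then the closure in counts, from 0 (fully open) to 255 (shut). In form: rx ry rz x y z claw; .... A call has 1 to 10 rows; each row shifts and turns the commanded pose from where the row before left it, along the tool's axes as they then stand; what a row does not reach is not made up. A row lasts 1/12 s, in which the tool goes at most 41.7 mm and 7.16 degrees, less where a joint would pass 70% of its speed; a pose out of reach is approached as far as the arm can. A call with a gripper value outside its range is refused whole. The fingers move at their own pace and stop on an object; "grip_force" is the grip in N (left out, the last holds). Time passes only in rows, so rows that do not move let the fingers close. It gives the time, the measured TCP pose, the force, the opening and the grip force at its end, in the units of the state.
- env.observe(): the state, without advancing time (a new reading comes with each control period).
- imaging.get_image(name): name is "side" or "top"; returns a dict with "pixels" (384x512x3 uint8, red, green, blue), "depth" (384x512 float32, m along the optical axis (not along the pixel's ray), 0 where there is no reading), "fov_y" (degrees; the focal length in pixels is half the picture's height over the tangent of half this angle, whatever the lens; pixels are square), "cx", "cy" (the principal point, pixels), "distortion" ([k1, k2, p1, p2, k3] as OpenCV has them; the pictures are not rectified), "world_from_camera" (4x4, takes a point from camera to world coordinates). Camera axes: x right, y down, z forward; pixel columns grow to the right and rows downward; lengths in m; the calibration is good to about 2 mm. A picture is of the moment at which its call begins.
- job.close_job(): hands the job in; it is judged then, once.
Trained networks look in the newest picture that a camera, given by its name, has taken for a name from the list of things; names that differ only in an ending like _2 or _b are one class to them, and where a whole thing is asked for, a point or a joint stands for the part that bears it (a point fixed in the world has none). Each returns a list of dicts, best first, with "confidence" (0 to 1); they miss things now and then, are a little off and sometimes report something else, mostly with a low value. They report only what shows in the picture. A call takes as long as a camera call. They do not tell look-alikes from the thing itself.
- models.outline_of(camera, query): "region" (384x512 bool, what is visible of it) and "bbox" ([centre column, centre row, width, height] in pixels, round what is visible of it).
- models.tip_of(camera, query): "at" ([column, row] in pixels: a listed point, or the origin of a listed thing).
The state is a dict: "time_s": time; "q": joint angles; "qvel": joint speeds; "joint_efforts": joint torques, N m; "position": TCP position; "tool_rot": TCP orientation; "ft_force": force on the tool from outside, world axes, zero at the start; "wrist_torque": the same for the moment, N m; "grip_width": finger opening in m; "gripper_force": force on a finger pad.
Only numpy, scipy, OpenCV 4.12 (cv2) and the standard library are available. Lean on these libraries where they do the work, as an engineer would, in place of code of your own. Each camera call takes 0.05 s, during which the arm holds its last target. There are 200 camera calls.

TASK

Lay every glass brick from the loose tray in one straight course on the white cill, starting at the jamb stub: each brick end to end with the last, its back against the upstand, and use the T-shaped gauge to leave the same gap, one gauge blade wide, between jamb and first brick and between each brick and the next. When the course is complete, put the gauge away in the emptied tray, then stack that tray on the other one so that all four of its feet drop fully into the sockets. Do not disturb the other things on the bench.

Things in the scene. Friction and masses are not known exactly. Their poses are not given: they have to be found in the camera images.
- cill: White window cill lying on the bench, fixed: 130 mm deep (x = -72.5 to 57.5 mm) by 490 mm long (its y), flat top at z = 20 mm. Origin on its underside midway along, z up, x away from the robot, y to the robot's left. Along its far edge runs a low upstand: inner face at x = 47.5 mm, 10 mm thick, top at z = 30 mm. A brick touching the upstand has its centre at x = 22.5, z = 45 mm.
- course_start (a point): Point on the cill top at the foot of the jamb stub's inner face, on the centre line of the course (x = 22.5 mm, y = -215 mm of the cill). The jamb stub is a white block at the cill's -y end, 30 mm long (y = -245 to -215 mm), 50 mm deep (x = -2.5 to 47.5 mm), top at z = 80 mm. The course grows from here towards the cill's +y.
- brick1: Solid greenish glass brick 100 x 50 x 50 mm, 0.62 kg, one of two to four alike that lie in the loose tray at the start. Origin at its centre, y along its 100 mm length. It may be laid on any of its four long faces and either end first.
- brick2: Solid greenish glass brick 100 x 50 x 50 mm, 0.62 kg, one of two to four alike that lie in the loose tray at the start. Origin at its centre, y along its 100 mm length. It may be laid on any of its four long faces and either end first.
- brick3: Solid greenish glass brick 100 x 50 x 50 mm, 0.62 kg, one of two to four alike that lie in the loose tray at the start. Origin at its centre, y along its 100 mm length. It may be laid on any of its four long faces and either end first.
- brick4: Solid greenish glass brick 100 x 50 x 50 mm, 0.62 kg, one of two to four alike that lie in the loose tray at the start. Origin at its centre, y along its 100 mm length. It may be laid on any of its four long faces and either end first.
- gauge: T-shaped plywood joint gauge, 0.09 kg, standing upright on the bench. Origin on its underside in the middle of the blade, z up. Blade: 10 mm thick (y), 46 mm high, x = -27 to 23 mm. Stood on the cill with the two x axes in line, the blade fits in the joint and the head stands clear in front of the bricks.
- gauge_head (a point): Centre of the underside of the gauge's head, at x = -46 mm of the gauge. The head is a block 40 mm (x) by 36 mm (y) by 62 mm high; grip it across its 36 mm sides.
- tray: Loose grey plastic stacking tray, 230 mm square, about 0.5 kg, holding the bricks in two rows along its y, 42 mm either side of its middle. Origin at its centre, level with the tips of its feet, z up. Floor top at z = 18 mm (floor 6 mm thick), rim to 36 mm. Corner posts 24 mm square to z = 78 mm, centres at x, y = +/-103 mm; under each a round-ended foot, 12 mm diameter, 12 mm long.
- tray_handle (a point): Middle of the top of the loose tray's handle, an upright rib in the tray's centre: 14 mm thick (tray x), 70 mm long (tray y), from the floor up to this point at z = 72 mm.
- base_tray: The other tray: empty, fixed, of the same shape, size and axes, handle included. In the top of each corner post (z = 78 mm) is a socket 16 mm square and 16 mm deep. With the loose tray home on it the loose tray's origin lies 66 mm above this one's; being square, it fits in any of the four quarter turns.
- cleaner: Bystander: white spray-cleaner bottle, 190 mm tall, 68 mm diameter, origin at the centre of its underside.
- lifter: Bystander: two-cup suction lifter for glass with a bar handle, 236 mm long, 73 mm high, origin at the centre of its underside.
- tape: Bystander: yellow tape measure, 75 x 40 x 70 mm, origin at the centre of its underside.
- mallet: Bystander: hammer lying on the bench beyond the far left corner of the work, origin under its middle.
Not all that is in view belongs to the job. What is shaped like the brick4 but orange or red is not meant. Leave any purple look-alike of the brick1 alone.

How it is judged (in metres and radians):
On the way, in this order (a step that is already met when the one before it is completed fails the run):
1. the gauge stands in the joint between the jamb and the first brick (y of gauge in the frame of cill between -0.216 and -0.204 m and x of gauge in the frame of cill between -0.005 and 0.03 m and z of gauge in the frame of cill between 0.014 and 0.026 m and ((y of brick1 in the frame of cill between -0.165 and -0.145 m and x of brick1 in the frame of cill between 0.0145 and 0.0265 m) or (y of brick2 in the frame of cill between -0.165 and -0.145 m and x of brick2 in the frame of cill between 0.0145 and 0.0265 m) or (y of brick3 in the frame of cill between -0.165 and -0.145 m and x of brick3 in the frame of cill between 0.0145 and 0.0265 m) or (y of brick4 in the frame of cill between -0.165 and -0.145 m and x of brick4 in the frame of cill between 0.0145 and 0.0265 m))), for 0.2 s.
2. the gauge stands in the joint between the first and second bricks (y of gauge in the frame of cill between -0.106 and -0.094 m and x of gauge in the frame of cill between -0.005 and 0.03 m and z of gauge in the frame of cill between 0.014 and 0.026 m and ((y of brick1 in the frame of cill between -0.165 and -0.145 m and x of brick1 in the frame of cill between 0.0145 and 0.0265 m) or (y of brick2 in the frame of cill between -0.165 and -0.145 m and x of brick2 in the frame of cill between 0.0145 and 0.0265 m) or (y of brick3 in the frame of cill between -0.165 and -0.145 m and x of brick3 in the frame of cill between 0.0145 and 0.0265 m) or (y of brick4 in the frame of cill between -0.165 and -0.145 m and x of brick4 in the frame of cill between 0.0145 and 0.0265 m)) and ((y of brick1 in the frame of cill between -0.055 and -0.035 m and x of brick1 in the frame of cill between 0.0145 and 0.0265 m) or (y of brick2 in the frame of cill between -0.055 and -0.035 m and x of brick2 in the frame of cill between 0.0145 and 0.0265 m) or (y of brick3 in the frame of cill between -0.055 and -0.035 m and x of brick3 in the frame of cill between 0.0145 and 0.0265 m) or (y of brick4 in the frame of cill between -0.055 and -0.035 m and x of brick4 in the frame of cill between 0.0145 and 0.0265 m))), for 0.2 s.
3. all the bricks lie in the course with even joints and the gauge is out of it (z of brick1 in the frame of cill between 0.041 and 0.049 m and x of brick1 in the frame of cill between 0.0165 and 0.0265 m and z of brick2 in the frame of cill between 0.041 and 0.049 m and x of brick2 in the frame of cill between 0.0165 and 0.0265 m and z of brick3 in the frame of cill between 0.041 and 0.049 m and x of brick3 in the frame of cill between 0.0165 and 0.0265 m and z of brick4 in the frame of cill between 0.041 and 0.049 m and x of brick4 in the frame of cill between 0.0165 and 0.0265 m and angle between the y axis of each of brick1, brick2, brick3, brick4 and the y axis of cill, either way round below 0.06 rad and (y of brick1 in the frame of cill between -0.1575 and -0.1525 m or y of brick2 in the frame of cill between -0.1575 and -0.1525 m or y of brick3 in the frame of cill between -0.1575 and -0.1525 m or y of brick4 in the frame of cill between -0.1575 and -0.1525 m) and (y of brick1 in the frame of cill between -0.1575 and -0.1525 m or y of brick1 in the frame of cill between -0.05 and -0.04 m or y of brick1 in the frame of cill between 0.0575 and 0.0725 m or y of brick1 in the frame of cill between 0.165 and 0.185 m) and (y of brick2 in the frame of cill between -0.1575 and -0.1525 m or y of brick2 in the frame of cill between -0.05 and -0.04 m or y of brick2 in the frame of cill between 0.0575 and 0.0725 m or y of brick2 in the frame of cill between 0.165 and 0.185 m) and (y of brick3 in the frame of cill between -0.1575 and -0.1525 m or y of brick3 in the frame of cill between -0.05 and -0.04 m or y of brick3 in the frame of cill between 0.0575 and 0.0725 m or y of brick3 in the frame of cill between 0.165 and 0.185 m) and (y of brick4 in the frame of cill between -0.1575 and -0.1525 m or y of brick4 in the frame of cill between -0.05 and -0.04 m or y of brick4 in the frame of cill between 0.0575 and 0.0725 m or y of brick4 in the frame of cill between 0.165 and 0.185 m) and (distance between brick1 and brick2 between 0.1075 and 0.1125 m or distance between brick1 and brick3 between 0.1075 and 0.1125 m or distance between brick1 and brick4 between 0.1075 and 0.1125 m) and (distance between brick2 and brick1 between 0.1075 and 0.1125 m or distance between brick2 and brick3 between 0.1075 and 0.1125 m or distance between brick2 and brick4 between 0.1075 and 0.1125 m) and (distance between brick3 and brick1 between 0.1075 and 0.1125 m or distance between brick3 and brick2 between 0.1075 and 0.1125 m or distance between brick3 and brick4 between 0.1075 and 0.1125 m) and (distance between brick4 and brick1 between 0.1075 and 0.1125 m or distance between brick4 and brick2 between 0.1075 and 0.1125 m or distance between brick4 and brick3 between 0.1075 and 0.1125 m) and (y of brick1 in the frame of cill below 0.01 m or y of brick1 in the frame of cill above 0.12 m or (distance between brick1 and brick2 between 0.1075 and 0.1125 m and y of brick2 in the frame of cill below 0.01 m) or (distance between brick1 and brick3 between 0.1075 and 0.1125 m and y of brick3 in the frame of cill below 0.01 m) or (distance between brick1 and brick4 between 0.1075 and 0.1125 m and y of brick4 in the frame of cill below 0.01 m)) and (y of brick2 in the frame of cill below 0.01 m or y of brick2 in the frame of cill above 0.12 m or (distance between brick2 and brick1 between 0.1075 and 0.1125 m and y of brick1 in the frame of cill below 0.01 m) or (distance between brick2 and brick3 between 0.1075 and 0.1125 m and y of brick3 in the frame of cill below 0.01 m) or (distance between brick2 and brick4 between 0.1075 and 0.1125 m and y of brick4 in the frame of cill below 0.01 m)) and (y of brick3 in the frame of cill below 0.01 m or y of brick3 in the frame of cill above 0.12 m or (distance between brick3 and brick1 between 0.1075 and 0.1125 m and y of brick1 in the frame of cill below 0.01 m) or (distance between brick3 and brick2 between 0.1075 and 0.1125 m and y of brick2 in the frame of cill below 0.01 m) or (distance between brick3 and brick4 between 0.1075 and 0.1125 m and y of brick4 in the frame of cill below 0.01 m)) and (y of brick4 in the frame of cill below 0.01 m or y of brick4 in the frame of cill above 0.12 m or (distance between brick4 and brick1 between 0.1075 and 0.1125 m and y of brick1 in the frame of cill below 0.01 m) or (distance between brick4 and brick2 between 0.1075 and 0.1125 m and y of brick2 in the frame of cill below 0.01 m) or (distance between brick4 and brick3 between 0.1075 and 0.1125 m and y of brick3 in the frame of cill below 0.01 m)) and (z of gauge in the frame of cill above 0.06 m or x of gauge in the frame of cill below -0.06 m or y of gauge in the frame of cill above 0.25 m or y of gauge in the frame of cill below -0.25 m)), for 0.2 s.
4. the tray, with the gauge in it, sits home on the other tray (x of tray in the frame of base_tray between -0.004 and 0.004 m and y of tray in the frame of base_tray between -0.004 and 0.004 m and z of tray in the frame of base_tray between 0.062 and 0.07 m and angle between tray's own z axis and vertical below 0.04 rad and x of gauge in the frame of tray between -0.105 and 0.105 m and y of gauge in the frame of tray between -0.105 and 0.105 m and z of gauge in the frame of tray between 0.005 and 0.075 m), for 0.2 s.
At the end, for the whole second after the job is handed in: Every brick on the cill, square to it (0.06 rad), back within 6 mm of the upstand, 10 mm (+/- 2.5) joints from the jamb on, none left out; the gauge in the loose tray; that tray home on the other, feet in sockets (4 mm, level); all at rest (all of step 4 and z of brick1 in the frame of cill between 0.041 and 0.049 m and x of brick1 in the frame of cill between 0.0165 and 0.0265 m and z of brick2 in the frame of cill between 0.041 and 0.049 m and x of brick2 in the frame of cill between 0.0165 and 0.0265 m and z of brick3 in the frame of cill between 0.041 and 0.049 m and x of brick3 in the frame of cill between 0.0165 and 0.0265 m and z of brick4 in the frame of cill between 0.041 and 0.049 m and x of brick4 in the frame of cill between 0.0165 and 0.0265 m and angle between the y axis of each of brick1, brick2, brick3, brick4 and the y axis of cill, either way round below 0.06 rad and (y of brick1 in the frame of cill between -0.1575 and -0.1525 m or y of brick2 in the frame of cill between -0.1575 and -0.1525 m or y of brick3 in the frame of cill between -0.1575 and -0.1525 m or y of brick4 in the frame of cill between -0.1575 and -0.1525 m) and (y of brick1 in the frame of cill between -0.1575 and -0.1525 m or y of brick1 in the frame of cill between -0.05 and -0.04 m or y of brick1 in the frame of cill between 0.0575 and 0.0725 m or y of brick1 in the frame of cill between 0.165 and 0.185 m) and (y of brick2 in the frame of cill between -0.1575 and -0.1525 m or y of brick2 in the frame of cill between -0.05 and -0.04 m or y of brick2 in the frame of cill between 0.0575 and 0.0725 m or y of brick2 in the frame of cill between 0.165 and 0.185 m) and (y of brick3 in the frame of cill between -0.1575 and -0.1525 m or y of brick3 in the frame of cill between -0.05 and -0.04 m or y of brick3 in the frame of cill between 0.0575 and 0.0725 m or y of brick3 in the frame of cill between 0.165 and 0.185 m) and (y of brick4 in the frame of cill between -0.1575 and -0.1525 m or y of brick4 in the frame of cill between -0.05 and -0.04 m or y of brick4 in the frame of cill between 0.0575 and 0.0725 m or y of brick4 in the frame of cill between 0.165 and 0.185 m) and (distance between brick1 and brick2 between 0.1075 and 0.1125 m or distance between brick1 and brick3 between 0.1075 and 0.1125 m or distance between brick1 and brick4 between 0.1075 and 0.1125 m) and (distance between brick2 and brick1 between 0.1075 and 0.1125 m or distance between brick2 and brick3 between 0.1075 and 0.1125 m or distance between brick2 and brick4 between 0.1075 and 0.1125 m) and (distance between brick3 and brick1 between 0.1075 and 0.1125 m or distance between brick3 and brick2 between 0.1075 and 0.1125 m or distance between brick3 and brick4 between 0.1075 and 0.1125 m) and (distance between brick4 and brick1 between 0.1075 and 0.1125 m or distance between brick4 and brick2 between 0.1075 and 0.1125 m or distance between brick4 and brick3 between 0.1075 and 0.1125 m) and (y of brick1 in the frame of cill below 0.01 m or y of brick1 in the frame of cill above 0.12 m or (distance between brick1 and brick2 between 0.1075 and 0.1125 m and y of brick2 in the frame of cill below 0.01 m) or (distance between brick1 and brick3 between 0.1075 and 0.1125 m and y of brick3 in the frame of cill below 0.01 m) or (distance between brick1 and brick4 between 0.1075 and 0.1125 m and y of brick4 in the frame of cill below 0.01 m)) and (y of brick2 in the frame of cill below 0.01 m or y of brick2 in the frame of cill above 0.12 m or (distance between brick2 and brick1 between 0.1075 and 0.1125 m and y of brick1 in the frame of cill below 0.01 m) or (distance between brick2 and brick3 between 0.1075 and 0.1125 m and y of brick3 in the frame of cill below 0.01 m) or (distance between brick2 and brick4 between 0.1075 and 0.1125 m and y of brick4 in the frame of cill below 0.01 m)) and (y of brick3 in the frame of cill below 0.01 m or y of brick3 in the frame of cill above 0.12 m or (distance between brick3 and brick1 between 0.1075 and 0.1125 m and y of brick1 in the frame of cill below 0.01 m) or (distance between brick3 and brick2 between 0.1075 and 0.1125 m and y of brick2 in the frame of cill below 0.01 m) or (distance between brick3 and brick4 between 0.1075 and 0.1125 m and y of brick4 in the frame of cill below 0.01 m)) and (y of brick4 in the frame of cill below 0.01 m or y of brick4 in the frame of cill above 0.12 m or (distance between brick4 and brick1 between 0.1075 and 0.1125 m and y of brick1 in the frame of cill below 0.01 m) or (distance between brick4 and brick2 between 0.1075 and 0.1125 m and y of brick2 in the frame of cill below 0.01 m) or (distance between brick4 and brick3 between 0.1075 and 0.1125 m and y of brick3 in the frame of cill below 0.01 m)) and linear speed of each of brick1, brick2, brick3, brick4, gauge, tray below 0.02 m/s); the robot touches nothing.
It fails at once if a bystander (cleaner, lifter, tape measure or hammer) is moved more than 30 mm (distance of any of cleaner, lifter, tape, mallet from where it was at the start of the episode above 0.03 m).
Of brick1, brick2, brick3, brick4 only 2 to 4 are there at a start; the rules pass over those that are not, and their reading is None.
At some moment in a run one of gauge, tray, brick1, brick2, brick3, brick4 may be knocked a few centimetres aside while the robot is not near it.
Once in a run the grip may slacken for a moment while it holds something.
It also fails if it takes over 210 s, if anything falls off the work surface, if the arm or the gripper's body presses on something with over 40 N, if the wrist force passes 120 N, or if a joint passes its speed limit or range.

## Working session

There is one attempt and no reset: what is moved stays moved. The work goes in short steps, Python scripts to look and compute and a tool call to move; the robot and the scene stay as the last step left them, time stands still between calls to the robot, and variables do not carry over. Pictures are saved under pics/ and viewed, at most 14 in all, crops included, and the job is handed in when it is done.

Besides the shell and the picture viewer there is one more tool, called after "Request:" as name(argument=value, ...) on one line, values as JSON. jog_arm: Moves the arm, as the interface text tells. Its arguments: {"type":"object","properties":{"plan":{"type":"string"},"grip_force":{"type":"number"}},"required":["plan"]}

```bash
mkdir -p pics; cat > h.py <<'E'
import numpy as np, cv2
from rig import env, imaging, job, models
def cam(n):
    d=imaging.get_image(n); h,w=d["depth"].shape
    f=h/2/np.tan(np.radians(d["fov_y"])/2)
    d["K"]=np.array([[f,0,d["cx"]],[0,f,d["cy"]],[0,0,1.]]); d["D"]=np.array(d["distortion"],float)
    return d
def save(d,p,s=1.5):
    cv2.imwrite(p,cv2.resize(d["pixels"][:,:,::-1],None,fx=s,fy=s))
def rays(d,uv):
    return cv2.undistortPoints(np.array(uv,float).reshape(-1,1,2),d["K"],d["D"]).reshape(-1,2)
def at_z(d,uv,z):
    r=rays(d,uv); T=np.array(d["world_from_camera"])
    dirs=np.c_[r,np.ones(len(r))]@T[:3,:3].T; o=T[:3,3]
    return o+dirs*((z-o[2])/dirs[:,2])[:,None]
def cloud(d):
    h,w=d["depth"].shape; v,u=np.mgrid[:h,:w]
    r=rays(d,np.c_[u.ravel(),v.ravel()]); z=d["depth"].ravel()
    T=np.array(d["world_from_camera"])
    P=np.c_[r*z[:,None],z]@T[:3,:3].T+T[:3,3]; P[z==0]=np.nan
    return P.reshape(h,w,3)
E
python3 - <<'E'
from h import *
for n in("top","side"):
    d=cam(n); save(d,f"pics/a_{n}.png"); print(n,d["fov_y"],np.array(d["world_from_camera"]).round(3).tolist(),d["D"])
    P=cloud(d)
    for q in("cill","course_start","brick1","gauge","gauge_head","tray","tray_handle","base_tray","cleaner","lifter","tape","mallet"):
        o=[(round(x["confidence"],2),np.round(x["bbox"]).astype(int).tolist()) for x in models.outline_of(n,q)][:5]
        t=[(round(x["confidence"],2),np.round(x["at"],1).tolist()) for x in models.tip_of(n,q)][:5]
        print(q,o,t)
s=env.observe(); print({k:np.round(s[k],3).tolist() for k in("time_s","position","tool_rot","ft_force","grip_width")}, env.tcp_to_grasp)
E
```

```text
top 51.375298921113654 [[0.017, -0.986, 0.164, 0.251], [-1.0, -0.017, 0.003, -0.088], [0.0, -0.164, -0.986, 1.377], [0.0, 0.0, 0.0, 1.0]] [-0.01545181  0.          0.          0.          0.        ]
cill [(0.71, [238, 153, 142, 42]), (0.44, [236, 202, 15, 25]), (0.28, [170, 106, 27, 36])] [(0.97, [232.1, 152.7]), (0.38, [130.3, 204.1])]
course_start [(0.76, [238, 153, 141, 44])] [(0.96, [296.6, 141.9]), (0.52, [361.0, 201.1]), (0.51, [338.7, 225.6])]
brick1 [(0.84, [415, 234, 33, 34]), (0.77, [338, 181, 25, 33]), (0.74, [359, 202, 28, 32]), (0.67, [343, 225, 20, 34]), (0.6, [320, 208, 30, 33])] [(0.92, [339.5, 224.3]), (0.9, [339.5, 179.6]), (0.84, [415.9, 234.7]), (0.77, [320.3, 207.0]), (0.67, [359.8, 203.1])]
gauge [(0.76, [237, 202, 19, 25]), (0.23, [360, 202, 30, 29])] [(0.7, [233.8, 154.4]), (0.6, [241.1, 198.1])]
gauge_head [(0.63, [236, 199, 18, 23]), (0.56, [339, 182, 28, 34])] [(0.71, [234.1, 201.8])]
tray [(0.58, [343, 203, 99, 93]), (0.35, [320, 206, 33, 32])] [(0.88, [338.1, 203.3])]
tray_handle [(0.81, [341, 204, 96, 96])] [(0.72, [342.6, 203.9])]
base_tray [(0.61, [12
[... 1075 characters left out ...]
0.0, 236.2])]
tray [(0.62, [315, 176, 74, 52])] []
tray_handle [(0.94, [316, 177, 74, 54]), (0.75, [205, 211, 124, 104])] []
base_tray [(0.84, [158, 298, 95, 95]), (0.63, [316, 176, 74, 55])] [(0.88, [164.8, 306.8])]
cleaner [(0.74, [124, 205, 30, 56])] [(0.85, [129.2, 226.9])]
lifter [(0.66, [179, 191, 59, 44])] [(0.9, [177.2, 189.8])]
tape [(0.56, [223, 165, 23, 20]), (0.55, [83, 296, 70, 75])] [(0.64, [223.0, 167.0]), (0.49, [209.2, 211.4])]
mallet [(0.61, [82, 298, 70, 73])] [(0.81, [92.4, 294.2])]
{'time_s': 2.5, 'position': [0.172, -0.522, 0.21], 'tool_rot': [[0.95, 0.313, -0.0], [0.313, -0.95, 0.0], [-0.0, -0.0, -1.0]], 'ft_force': [0.361, -0.655, -0.188], 'grip_width': 0.085} -0.0187
```

View pics/a_top.png

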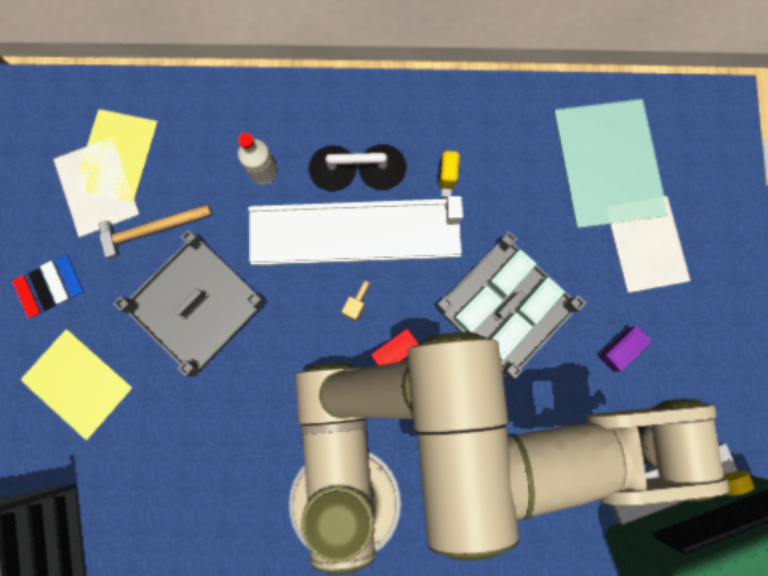

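View pics/a_side.png

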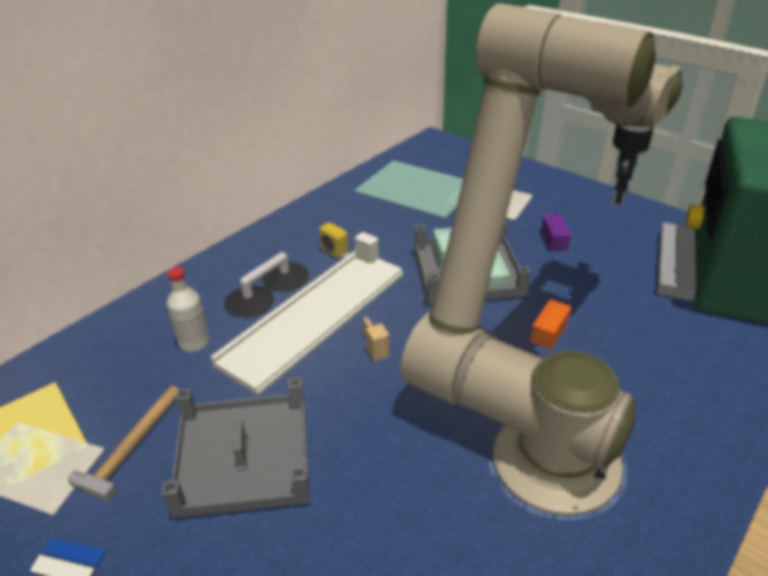

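```bash
cat >> h.py <<'E'
def rect(p):
    (c,s,a)=cv2.minAreaRect((p[:,:2]*1000).astype(np.float32)); return np.round(c,1),np.round(s,1),round(a,2)
def tray_fit(P,c0,r=0.19,zt=0.078):
    "posts tops near zt about c0 -> centre, yaw(deg, mod 90), post list"
    m=(abs(P[...,2]-zt)<0.006)&(np.hypot(P[...,0]-c0[0],P[...,1]-c0[1])<r)&(np.hypot(P[...,0]-c0[0],P[...,1]-c0[1])>0.09)
    n,l=cv2.connectedComponents(m.astype(np.uint8),connectivity=8)
    return [(int((l==i).sum()),(rect(P[l==i])[0]).tolist(),round(1000*float(np.median(P[l==i][:,2])),1)) for i in range(1,n) if (l==i).sum()>12]
E
python3 - <<'E'
from h import *
for n in("top","side"):
    d=cam(n);P=cloud(d);px=d["pixels"].astype(int)
    print(n)
    ok=np.isfinite(P[...,0])
    white=(px.min(2)>150)&(px.max(2)-px.min(2)<40)
    reg=(P[...,0]>.35)&(P[...,0]<.8)&(abs(P[...,1])<.33)
    c=ok&reg&white
    for nm,lo,hi in(("all",.014,.1),("top",.014,.026),("up",.0265,.036),("jamb",.07,.09)):
        m=c&(P[...,2]>lo)&(P[...,2]<hi)
        _,l,st,_=cv2.connectedComponentsWithStats(m.astype(np.uint8)); k=1+np.argmax(st[1:,4])
        q=P[l==k]; print(nm,len(q),rect(q),"z",round(float(np.median(q[:,2]))*1000,1))
    for c0q in ("tray","base_tray"):
        o=models.outline_of(n,c0q)[0]; q=P[o["region"]&ok]; c0=(q[:,:2].min(0)+q[:,:2].max(0))/2
        print(c0q,c0.round(3),tray_fit(P,c0))
    for o in models.outline_of(n,"brick1")[:7]:
        q=P[o["region"]&ok]; q=q[q[:,2]>np.percentile(q[:,2],80)-.008]; print("brick",round(o["confidence"],2),o["bbox"][:2],rect(q),px[o["region"]].mean(0).round(),np.percentile(q[:,2],[10,50,90]).round(4))
    o=models.outline_of(n,"gauge")[0]; q=P[o["region"]&ok]; print("gauge",[ (len(q[a]),rect(q[a])) for a in (q[:,2]>.055,(q[:,2]>.038)&(q[:,2]<.05))],np.percentile(q[:,2],[5,50,95]))
    for b in("lifter","cleaner","tape","mallet"):
        o=models.outline_of(n,b)[0]; q=P[o["region"]&ok]; print(b,q.min(0).round(3),q.max(0).round(3))
E
```

```text
top
all 5200 (array([612.7,  -7.6]), array([136.1, 490.5]), 3.18) z 21.0
top 4523 (array([609.6,  -7.8]), array([130.6, 490.6]), 2.89) z 20.5
up 369 (array([673.3,   8. ]), array([ 13.3, 459.6]), 2.96) z 30.5
jamb 144 (array([773.6, -10.7]), array([ 20.1, 130.9]), 1.43) z 72.8
tray [ 0.44  -0.358] [(32, [587.0, -357.0], 78.1), (41, [444.7, -505.6], 77.8), (34, [437.2, -214.4], 78.2), (33, [294.9, -363.6], 77.9)]
base_tray [0.434 0.353] [(39, [579.2, 358.6], 77.3), (40, [440.9, 208.2], 78.1), (44, [426.7, 498.4], 76.5), (45, [287.2, 343.8], 77.4)]
brick 0.98 [339.5, 180.8] (array([ 512.2, -365.9]), array([47.6, 99.3]), 47.95) [208. 228. 216.] [0.0649 0.0682 0.0716]
brick 0.75 [359.1, 201.8] (array([ 446.7, -426.7]), array([ 50.3, 111.6]), 48.12) [200. 219. 208.] [0.0649 0.0682 0.0715]
brick 0.69 [341.5, 224.4] (array([ 343.3, -317.9]), array([ 66.8, 200. ]), 35.86) [211. 226. 217.] [0.065  0.0683 0.0719]
brick 0.65 [319.1, 206.9] (array([ 428.8, -290.4]), array([ 49. , 100.6]), 45.57) [215. 230. 221.] [0.0646 0.0682 0.0709]
brick 0.62 [264.1, 230.8] (array([ 331. , -110.8]), array([62
[... 926 characters left out ...]
, [439.4, 210.6], 76.7), (59, [577.4, 363.8], 75.9), (67, [286.3, 349.3], 76.4), (77, [423.7, 501.4], 76.9)]
brick 0.95 [368.8, 215.6] (array([ 177.2, -288.8]), array([ 51.5, 107.4]), 7.9) [174.  89.  39.] [0.0446 0.0475 0.0503]
brick 0.88 [369.8, 156.0] (array([ 346.1, -619.9]), array([ 53. , 107.8]), 41.43) [ 83.  46. 106.] [0.0445 0.048  0.0511]
brick 0.58 [333.1, 180.2] (array([ 347.4, -356.1]), array([35. , 97.5]), 24.43) [144. 167. 148.] [0.0619 0.0649 0.0677]
brick 0.57 [296.6, 164.6] (array([ 522.7, -355.8]), array([ 39.5, 111.9]), 28.4) [134. 157. 141.] [0.0622 0.0649 0.0679]Traceback (most recent call last):
  File "<stdin>", line 18, in <module>
IndexError: list index out of range
```

```bash
cat >> h.py <<'E'
CILL=np.array([.620,-.0072]); CY=3.0
def cw(x,y):
    a=np.radians(CY); return CILL+np.array([np.cos(a)*x-np.sin(a)*y,np.sin(a)*x+np.cos(a)*y])
def go(x,y,z,phi=None,pos=None,R=None):
    "from the present pose: shift in tool axes (cm), then turn rz to bring finger line to world angle phi (mod 180)"
    s=env.observe(); p=np.array(s["position"]) if pos is None else np.array(pos); R=np.array(s["tool_rot"])
    sh=R.T@(np.array([x,y,z])-p)*100
    f=np.degrees(np.arctan2(R[1,1],R[0,1])); rz=0
    if phi is not None: rz=-((phi-f+90)%180-90)
    print("shift cm",sh.round(2),"then rz",round(rz,2),"alt",round(rz-180*np.sign(rz),2),"| pos",p.round(4),"fing",round(f,2),"q6",round(s["q"][5],1),"F",np.round(s["ft_force"],1),"w",round(s["grip_width"],4),"t",round(s["time_s"],1),"tilt",np.round(R[:2,2],3))
E
python3 - <<'E'
from h import *
d=cam("top");P=cloud(d)
reg=models.outline_of("top","gauge")[0]["region"]; reg=cv2.dilate(reg.astype(np.uint8),np.ones((13,13)))>0
hsv=cv2.cvtColor(d["pixels"],cv2.COLOR_RGB2HSV); m=reg&(hsv[...,0]<30)&(hsv[...,1]>50)&(hsv[...,2]>90)
q=P[m&(P[...,2]>.056)]; b=P[m&(P[...,2]>.036)&(P[...,2]<.052)]
h=np.array(rect(q)[0]); print(len(q),rect(q),len(b),b[:,:2].round(3).tolist())
far=b[np.argsort(-np.hypot(b[:,0]-h[0]/1000,b[:,1]-h[1]/1000))][:8,:2]
v=far.mean(0)*1000-h; print("yaw",np.degrees(np.arctan2(v[1],v[0])))
go(h[0]/1000,h[1]/1000,.16,64)
E
```

```text
128 (array([427.8, -10.3]), array([34.4, 39.4]), 64.93) 53 [[0.487, -0.034], [0.488, -0.037], [0.487, -0.04], [0.487, -0.044], [0.484, -0.034], [0.483, -0.037], [0.484, -0.04], [0.485, -0.044], [0.48, -0.03], [0.479, -0.034], [0.48, -0.037], [0.481, -0.04], [0.477, -0.03], [0.477, -0.034], [0.476, -0.037], [0.478, -0.04], [0.473, -0.027], [0.474, -0.03], [0.473, -0.034], [0.473, -0.037], [0.47, -0.027], [0.469, -0.031], [0.471, -0.034], [0.466, -0.024], [0.467, -0.027], [0.466, -0.031], [0.466, -0.034], [0.463, -0.024], [0.464, -0.027], [0.463, -0.031], [0.465, -0.034], [0.459, -0.021], [0.459, -0.024], [0.46, -0.027], [0.46, -0.031], [0.456, -0.021], [0.456, -0.024], [0.456, -0.028], [0.452, -0.018], [0.453, -0.021], [0.453, -0.024], [0.452, -0.028], [0.449, -0.018], [0.45, -0.021], [0.449, -0.024], [0.445, -0.025], [0.43, -0.031], [0.418, -0.025], [0.413, 0.006], [0.411, 0.002], [0.411, -0.022], [0.408, -0.005], [0.405, -0.012]]
yaw -26.976149689625746
shift cm [ 40.3  -40.61   4.96] then rz 44.27 alt -135.73 | pos [ 0.1724 -0.5223  0.2096] fing -71.73 q6 -12.3 F [ 0.3 -0.1 -0.2] w 0.0856 t 3.3 tilt [ 0. -0.]
```

Request:
jog_arm(plan="0 0 0 2 -2 0 0; 0 0 0 2 -2 0 0; 0 0 0 2 -2 0 0; 0 0 0 2 -2 0 0; 0 0 0 2 -2 0 0; 0 0 0 2 -2 0 0; 0 0 0 2 -2 0 0; 0 0 0 2 -2 0 0; 0 0 0 2 -2 0 0; 0 0 0 2 -2 0 0", grip_force=40)

```text
time_s: 4.13
position: [0.3, -0.2684, 0.2098]
tool_rot: [[0.95, 0.313, 0.0], [0.313, -0.95, -0.0], [0.0, 0.0, -1.0]]
ft_force: [0.5, -0.3, -1.0]
grip_width: 0.0855
gripper_force: 0.0
```

Request:
jog_arm(plan="0 0 0 2 -2 0 0; 0 0 0 2 -2 0 0; 0 0 0 2 -2 0 0; 0 0 0 2 -2 0 0; 0 0 0 2 -2 0 0; 0 0 0 2 -2 0 0; 0 0 0 2 -2 0 0; 0 0 0 2 -2 0 0; 0 0 0 2 -2 0 0; 0 0 0 2.3 -2.6 0 0")

```text
time_s: 4.97
position: [0.4283, -0.0095, 0.2098]
tool_rot: [[0.95, 0.313, 0.001], [0.313, -0.95, -0.0], [0.0, 0.001, -1.0]]
ft_force: [-0.1, -0.5, 0.0]
grip_width: 0.0857
gripper_force: 0.0
```

Request:
jog_arm(plan="0 0 6.4 0 0 1 0; 0 0 6.4 0 0 1 0; 0 0 6.4 0 0 1 0; 0 0 6.4 0 0 1 0; 0 0 6.4 0 0 1 0; 0 0 6.4 0 0 1 0; 0 0 6.4 0 0 1 0; 0 0 0 0 0 1 0; 0 0 0 0 0 0 0")

```text
time_s: 5.72
position: [0.427, -0.0102, 0.1283]
tool_rot: [[0.895, -0.447, -0.003], [-0.447, -0.895, 0.001], [-0.003, 0.0, -1.0]]
ft_force: [-0.3, -0.3, -0.2]
grip_width: 0.0855
gripper_force: 0.0
```

```bash
python3 - <<'E'
from h import *
go(.4278,-.0103,.025,63.5)
d=cam("side");P=cloud(d)
for o in models.outline_of("side","gauge_head")[:2]:
    q=P[o["region"]]; q=q[(q[:,2]>.052)&(q[:,2]<.07)]; print(round(o["confidence"],2),len(q),rect(q) if len(q) else 0)
for t in models.tip_of("side","gauge_head")[:2]: print(t["confidence"],at_z(d,t["at"],0))
E
```

```text
shift cm [ 0.1  -0.03 10.33] then rz -0.04 alt 179.96 | pos [ 0.427  -0.0102  0.1283] fing -116.54 q6 99.2 F [-0.3 -0.3 -0.2] w 0.0855 t 5.7 tilt [-0.003  0.001]
0.59 123 (array([424.5,  -6.7]), array([35. , 43.1]), 62.26)
0.78 [[ 0.43471453 -0.0071624   0.        ]]
```

Request:
jog_arm(plan="0 0 0 0 0 2 0; 0 0 0 0 0 2 0; 0 0 0 0 0 2 0; 0 0 0 0 0 2 0; 0 0 0 0 0 1.5 0; 0 0 0 0 0 0.8 0; 0 0 0 0 0 0 0; 0 0 0 0 0 0 255; 0 0 0 0 0 0 255; 0 0 0 0 0 0 255", grip_force=40)

```text
time_s: 6.7
position: [0.4284, -0.0106, 0.0275]
tool_rot: [[0.895, -0.447, 0.002], [-0.447, -0.895, -0.001], [0.002, -0.0, -1.0]]
ft_force: [-0.1, -1.1, -0.3]
grip_width: 0.0517
gripper_force: 0.0
```

Request:
jog_arm(plan="0 0 0 0 0 0 255; 0 0 0 0 0 0 255; 0 0 0 0 0 0 255; 0 0 0 0 0 0 255; 0 0 0 0 0 0 255; 0 0 0 0 0 0 255")

```text
time_s: 7.2
position: [0.4283, -0.0105, 0.0274]
tool_rot: [[0.895, -0.447, 0.002], [-0.447, -0.895, -0.0], [0.002, -0.0, -1.0]]
ft_force: [-0.6, 1.2, 5.9]
grip_width: 0.0346
gripper_force: 39.8
```

Request:
jog_arm(plan="0 0 0 0 0 -1 255; 0 0 0 0 0 -2 255; 0 0 0 0 0 -2 255; 0 0 0 0 0 -2 255; 0 0 0 0 0 -2 255; 0 0 0 0 0 -2 255")

```text
time_s: 7.7
position: [0.4276, -0.0103, 0.138]
tool_rot: [[0.895, -0.447, 0.0], [-0.447, -0.895, -0.0], [0.0, -0.0, -1.0]]
ft_force: [0.9, -0.0, -1.4]
grip_width: 0.0349
gripper_force: 40.5
```

```bash
python3 - <<'E'
from h import *
x,y=cw(14-46,-200); 
x,y=cw(.014-.046,-.203)
print(x,y); go(x,y,.09,93)
d=cam("top"); save(d,"pics/b.png")
d=cam("side"); save(d,"pics/c.png")
E
```

```text
0.5986680540051712 -0.2115965461549527
shift cm [24.3  10.37  4.81] then rz -29.53 alt 150.47 | pos [ 0.4276 -0.0103  0.138 ] fing -116.53 q6 99.2 F [ 0.9 -0.  -1.4] w 0.0349 t 7.7 tilt [ 0. -0.]
```

View pics/c.png

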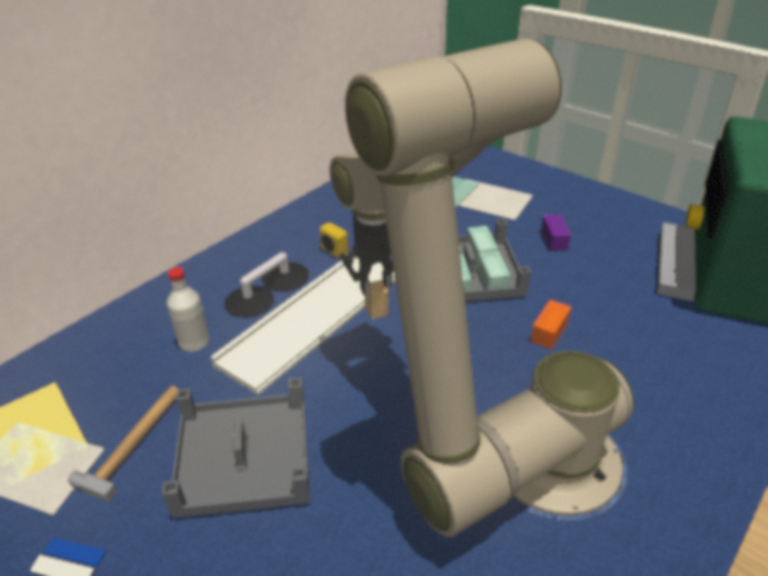

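Request:
jog_arm(plan="0 0 0 2.43 1.04 0 255; 0 0 0 2.43 1.04 0 255; 0 0 0 2.43 1.04 0 255; 0 0 0 2.43 1.04 0 255; 0 0 0 2.43 1.04 0 255; 0 0 0 2.43 1.04 0 255; 0 0 0 2.43 1.04 0 255; 0 0 0 2.43 1.04 0 255; 0 0 0 2.43 1.04 0 255; 0 0 0 2.43 1.04 0 255")

```text
time_s: 8.63
position: [0.5991, -0.2128, 0.1353]
tool_rot: [[0.895, -0.447, -0.002], [-0.447, -0.895, 0.001], [-0.002, -0.0, -1.0]]
ft_force: [0.2, -0.3, -1.0]
grip_width: 0.0349
gripper_force: 40.5
```

Request:
jog_arm(plan="0 0 -5.9 0 0 0 255; 0 0 -5.9 0 0 0 255; 0 0 -5.9 0 0 0 255; 0 0 -5.9 0 0 0 255; 0 0 -5.9 0 0 0 255; 0 0 0 0 0 2 255; 0 0 0 0 0 2 255; 0 0 0 0 0 0 255; 0 0 0 0 0 0 255")

```text
time_s: 9.38
position: [0.5981, -0.2117, 0.0953]
tool_rot: [[0.999, 0.052, -0.003], [0.052, -0.999, 0.002], [-0.003, -0.002, -1.0]]
ft_force: [-0.6, 0.2, -0.8]
grip_width: 0.0348
gripper_force: 40.5
```

```bash
python3 - <<'E'
from h import *
x,y=cw(.014-.046,-.203)
go(x,y,.0487,93)
d=cam("side"); P=cloud(d); save(dict(pixels=d["pixels"][120:300,170:330]),"pics/d.png",4)
d=cam("top"); save(dict(pixels=d["pixels"][100:220,200:360]),"pics/e.png",4)
E
```

```text
shift cm [0.07 0.   4.66] then rz -0.04 alt 179.96 | pos [ 0.5981 -0.2117  0.0953] fing -87.04 q6 56.9 F [-0.6  0.2 -0.8] w 0.0348 t 9.4 tilt [-0.003  0.002]
```

View pics/d.png

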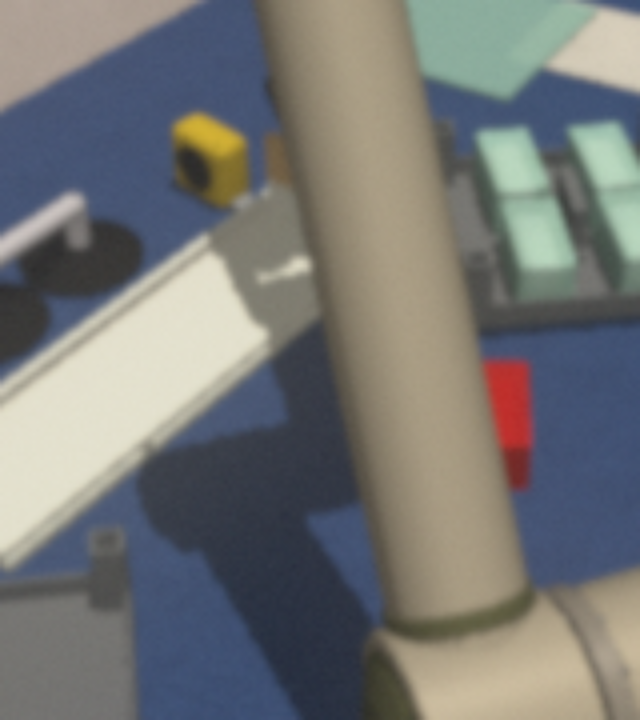

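Request:
jog_arm(plan="0 0 0 0 0 2 255; 0 0 0 0 0 1.5 255; 0 0 0 0 0 0.9 255; 0 0 0 0 0 0 255; 0 0 0 0 0.2 0 255; 0 0 0 0 0.2 0 255; 0 0 0 0 0 0 255; 0 0 0 0 0 0 255")

```text
time_s: 10.15
position: [0.5993, -0.2164, 0.0535]
tool_rot: [[0.999, 0.051, 0.001], [0.051, -0.999, -0.001], [0.001, 0.001, -1.0]]
ft_force: [1.0, -0.3, -1.3]
grip_width: 0.0347
gripper_force: 40.5
```

Request:
jog_arm(plan="0 0 0 0 0.1 0 255; 0 0 0 0 0 0 255; 0 0 0 0 0 0 255")

```text
time_s: 10.4
position: [0.5991, -0.2171, 0.0528]
tool_rot: [[0.999, 0.052, 0.0], [0.052, -0.999, -0.0], [0.0, 0.0, -1.0]]
ft_force: [0.0, -1.3, -1.2]
grip_width: 0.035
gripper_force: 40.5
```

Request:
jog_arm(plan="0 0 0 0 0.1 0 255; 0 0 0 0 0 0 255; 0 0 0 0 0 0 255")

```text
time_s: 10.65
position: [0.5991, -0.2181, 0.0526]
tool_rot: [[0.999, 0.052, 0.0], [0.052, -0.999, 0.0], [0.0, -0.0, -1.0]]
ft_force: [-0.0, 0.7, -1.3]
grip_width: 0.0349
gripper_force: 40.5
```

Request:
jog_arm(plan="0 0 0 0 0.1 0 255; 0 0 0 0 0 0 255; 0 0 0 0 0 0 255")

```text
time_s: 10.9
position: [0.5991, -0.2189, 0.0526]
tool_rot: [[0.999, 0.052, -0.0], [0.052, -0.999, 0.0], [-0.0, -0.0, -1.0]]
ft_force: [-0.2, 1.8, -1.1]
grip_width: 0.0352
gripper_force: 40.6
```

Request:
jog_arm(plan="0 0 0 0 0.1 0 255; 0 0 0 0 0 0 255; 0 0 0 0 0 0 255")

```text
time_s: 11.15
position: [0.5991, -0.219, 0.0526]
tool_rot: [[0.999, 0.052, -0.001], [0.052, -0.999, 0.002], [-0.0, -0.002, -1.0]]
ft_force: [-0.7, 5.4, 0.5]
grip_width: 0.0346
gripper_force: 40.8
```

Request:
jog_arm(plan="0 0 0 0 0 0.3 255; 0 0 0 0 0 0 255; 0 0 0 0 0 0 255")

```text
time_s: 11.4
position: [0.5993, -0.219, 0.0495]
tool_rot: [[0.999, 0.052, -0.0], [0.052, -0.999, 0.002], [0.0, -0.002, -1.0]]
ft_force: [0.4, 4.9, -0.0]
grip_width: 0.0346
gripper_force: 40.7
```

Request:
jog_arm(plan="0 0 0 0 -0.1 0.1 255; 0 0 0 0 0 0 255; 0 0 0 0 0 0.1 255; 0 0 0 0 0 0 255; 0 0 0 0 0 0 255")

```text
time_s: 11.82
position: [0.5992, -0.219, 0.0476]
tool_rot: [[0.999, 0.052, 0.0], [0.052, -0.999, 0.0], [0.0, -0.0, -1.0]]
ft_force: [0.2, 3.2, 0.1]
grip_width: 0.0349
gripper_force: 40.7
```

Request:
jog_arm(plan="0 0 0 0 0 0 200; 0 0 0 0 0 0 120; 0 0 0 0 0 0 0; 0 0 0 0 0 0 0; 0 0 0 0 0 0 0; 0 0 0 0 0 0 0; 0 0 0 0 0 0 0")

```text
time_s: 12.4
position: [0.5991, -0.2192, 0.0477]
tool_rot: [[0.999, 0.052, 0.0], [0.052, -0.999, -0.0], [0.0, 0.0, -1.0]]
ft_force: [1.0, -0.5, -0.0]
grip_width: 0.0859
gripper_force: 0.0
```

Request:
jog_arm(plan="0 0 0 0 0 -1 0; 0 0 0 0 0 -2 0; 0 0 0 0 0 -3 0; 0 0 0 0 0 -3 0; 0 0 0 0 0 -3 0; 0 0 0 0 0 0 0; 0 0 0 0 0 0 0")

```text
time_s: 12.98
position: [0.5997, -0.2193, 0.17]
tool_rot: [[0.999, 0.052, 0.004], [0.052, -0.999, -0.002], [0.004, 0.002, -1.0]]
ft_force: [-1.0, 0.3, -0.4]
grip_width: 0.0854
gripper_force: 0.0
```

```bash
python3 - <<'E'
from h import *
# bricks: tray geometry from the first look
C=np.array([.44095,-.36015]); a=np.radians(46.4); u=np.array([np.cos(a),np.sin(a)]); v=np.array([-np.sin(a),np.cos(a)])
for s,t in((.0446,.057),(.0446,-.055),(-.0432,.0555),(-.044,-.052)): print((C+s*u+t*v).round(4))
d=cam("top");P=cloud(d);px=d["pixels"]
print(tray_fit(P,C))
for o in models.outline_of("top","brick1")[:6]:
    r=o["region"]; c=px[r].mean(0)
    q=P[r&(abs(P[...,2]-.068)<.006)]
    if len(q)>100: print(round(o["confidence"],2),rect(q),len(q),c.round())
go(.429,-.29,.16,46.4)
save(d,"pics/f.png")
E
```

```text
[ 0.4304 -0.2885]
[ 0.5115 -0.3658]
[ 0.371  -0.3532]
[ 0.4483 -0.4279]
[(36, [586.5, -356.6], 78.0), (44, [444.7, -505.2], 76.7), (33, [437.4, -214.5], 78.3), (35, [295.0, -363.6], 78.3)]
0.78 (array([ 426.9, -290.2]), array([46.6, 97.5]), 45.56) 402 [223. 238. 230.]
0.67 (array([ 449.3, -428.2]), array([49.9, 99.3]), 49.11) 432 [204. 222. 211.]
0.67 (array([ 513. , -368.1]), array([ 50. , 101.1]), 47.68) 425 [205. 224. 213.]
0.59 (array([ 370.9, -356.7]), array([ 49.9, 101. ]), 48.06) 450 [208. 222. 214.]
shift cm [-17.32   6.24   0.72] then rz 46.57 alt -133.43 | pos [ 0.5987 -0.2188  0.167 ] fing -87.03 q6 56.3 F [-0.4 -0.2 -1. ] w 0.0855 t 13.1 tilt [-0.001  0.001]
```

View pics/f.png

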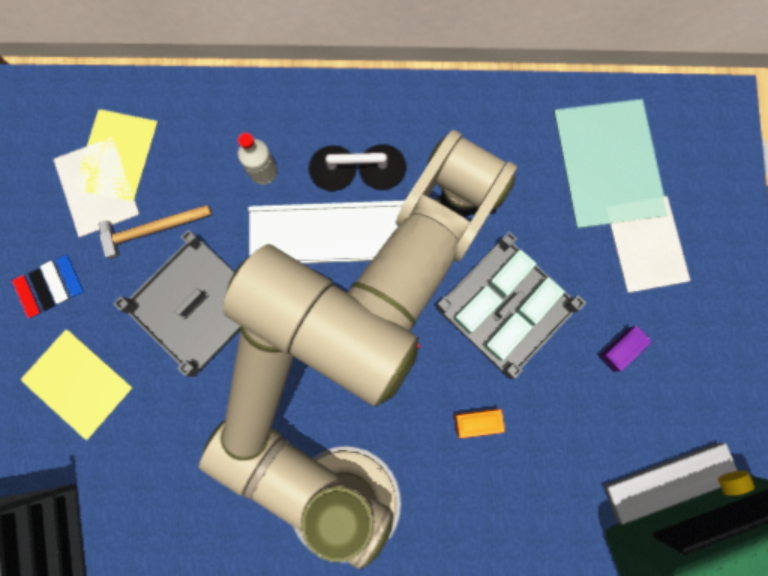

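Request:
jog_arm(plan="0 0 0 -2.9 1.03 0 40; 0 0 0 -2.9 1.03 0 40; 0 0 0 -2.9 1.03 0 40; 0 0 0 -2.9 1.03 0 40; 0 0 0 -2.9 1.03 0 40; 0 0 0 -2.9 1.03 0 40; 0 0 -7 0 0 0 40; 0 0 -7 0 0 0 40; 0 0 -7 0 0 0 40; 0 0 -7 0 0 0 40")

```text
time_s: 13.92
position: [0.4279, -0.2894, 0.1665]
tool_rot: [[0.855, 0.519, -0.002], [0.519, -0.855, 0.002], [-0.001, -0.003, -1.0]]
ft_force: [-0.7, 0.3, 0.3]
grip_width: 0.0719
gripper_force: 0.0
```

Request:
jog_arm(plan="0 0 -7 0 0 0 40; 0 0 -7 0 0 0 40; 0 0 -7 0 0 0 40; 0 0 -7 0 0 0 40; 0 0 -7 0 0 0 40; 0 0 -7 0 0 0 40; 0 0 -7 0 0 0 40; 0 0 -7 0 0 0 40; 0 0 -7 0 0 0 40; 0 0 -7 0 0 0 40")

```text
time_s: 14.75
position: [0.4281, -0.2893, 0.1664]
tool_rot: [[-0.196, 0.981, -0.002], [0.981, 0.196, 0.002], [0.002, -0.002, -1.0]]
ft_force: [0.5, -1.1, 0.4]
grip_width: 0.072
gripper_force: 0.0
```

Request:
jog_arm(plan="0 0 -7 0 0 0 40; 0 0 -7 0 0 0 40; 0 0 -7 0 0 0 40; 0 0 -7 0 0 0 40; 0 0 -7 0 0 0 40; 0 0 0 0 0 1.5 40; 0 0 0 0 0 1.5 40; 0 0 0 0 0 0 40; 0 0 0 0 0 0 40")

```text
time_s: 15.5
position: [0.4281, -0.2892, 0.1366]
tool_rot: [[-0.719, 0.695, -0.002], [0.695, 0.719, 0.002], [0.003, 0.0, -1.0]]
ft_force: [0.8, 1.1, 0.0]
grip_width: 0.0719
gripper_force: 0.0
```

```bash
python3 - <<'E'
from h import *
go(.428,-.290,.031,46.4)
E
```

```text
shift cm [-0.08 -0.06 10.56] then rz -0.44 alt 179.56 | pos [ 0.4281 -0.2892  0.1366] fing 45.96 q6 -93.2 F [0.8 1.1 0. ] w 0.0719 t 15.5 tilt [-0.002  0.002]
```

Request:
jog_arm(plan="0 0 0 -0.08 -0.06 2 40; 0 0 0 0 0 2 40; 0 0 0 0 0 2 40; 0 0 0 0 0 2 40; 0 0 0 0 0 1.5 40; 0 0 0 0 0 1 40; 0 0 0 0 0 0 40; 0 0 0 0 0 0 40", grip_force=70)

```text
time_s: 16.17
position: [0.4289, -0.2909, 0.033]
tool_rot: [[-0.719, 0.695, -0.0], [0.695, 0.719, 0.0], [0.0, -0.0, -1.0]]
ft_force: [-0.5, -1.0, -0.2]
grip_width: 0.0723
gripper_force: 0.0
```

Request:
jog_arm(plan="0 0 0 0 0 0 255; 0 0 0 0 0 0 255; 0 0 0 0 0 0 255; 0 0 0 0 0 0 255; 0 0 0 0 0 0 255; 0 0 0 0 0 0 255")

```text
time_s: 16.67
position: [0.4293, -0.2911, 0.0342]
tool_rot: [[-0.719, 0.695, 0.002], [0.695, 0.719, -0.002], [-0.003, 0.0, -1.0]]
ft_force: [-1.2, 2.0, 7.5]
grip_width: 0.0482
gripper_force: 71.7
```

Request:
jog_arm(plan="0 0 0 0 0 -1 255; 0 0 0 0 0 -2 255; 0 0 0 0 0 -2 255; 0 0 0 0 0 -2 255; 0 0 0 0 0 -2 255; 0 0 0 0 0 -2 255; 0 0 0 0 0 -2 255; 0 0 0 0 0 0 255; 0 0 0 0 0 0 255")

```text
time_s: 17.42
position: [0.4286, -0.2906, 0.1627]
tool_rot: [[-0.719, 0.695, 0.001], [0.695, 0.719, -0.001], [-0.001, -0.0, -1.0]]
ft_force: [-0.0, 0.4, -6.4]
grip_width: 0.0474
gripper_force: 75.0
```

```bash
python3 - <<'E'
from h import *
x,y=cw(.0185,-.150)
print(x,y); go(x,y,.09,3)
E
```

```text
0.6463250398294011 -0.15602621502269162
shift cm [-6.29 24.8   7.27] then rz 42.97 alt -137.03 | pos [ 0.4286 -0.2906  0.1627] fing 45.97 q6 -93.2 F [-0.   0.4 -6.4] w 0.0474 t 17.4 tilt [ 0.001 -0.001]
```

Request:
jog_arm(plan="0 0 0 -0.61 2.5 0 255; 0 0 0 -0.61 2.5 0 255; 0 0 0 -0.61 2.5 0 255; 0 0 0 -0.61 2.5 0 255; 0 0 0 -0.61 2.5 0 255; 0 0 0 -0.61 2.5 0 255; 0 0 0 -0.61 2.5 0 255; 0 0 0 -0.61 2.5 0 255; 0 0 0 -0.61 2.5 0 255; 0 0 0 -0.61 2.5 0 255")

```text
time_s: 18.25
position: [0.6465, -0.1522, 0.1598]
tool_rot: [[-0.719, 0.695, -0.004], [0.695, 0.719, 0.002], [0.004, -0.002, -1.0]]
ft_force: [0.2, -0.6, -6.2]
grip_width: 0.0476
gripper_force: 75.1
```

Request:
jog_arm(plan="0 0 6.14 0 0 0 255; 0 0 6.14 0 0 0 255; 0 0 6.14 0 0 0 255; 0 0 6.14 0 0 0 255; 0 0 6.14 0 0 0 255; 0 0 6.14 0 0 0 255; 0 0 6.14 0 0 0 255; 0 0 0 0 0 2 255; 0 0 0 0 0 2 255; 0 0 0 0 0 0 255")

```text
time_s: 19.08
position: [0.6435, -0.1522, 0.1159]
tool_rot: [[-0.052, 0.999, -0.011], [0.999, 0.052, 0.005], [0.005, -0.011, -1.0]]
ft_force: [-0.6, 0.1, -6.7]
grip_width: 0.0476
gripper_force: 75.4
```

```bash
python3 - <<'E'
from h import *
x,y=cw(.0185,-.147)
go(x,y,.040,3)
d=cam("top"); save(dict(pixels=d["pixels"][110:200,230:350]),"pics/g.png",5)
P=cloud(d); px=d["pixels"]
for o in models.outline_of("top","brick1")[:6]: print(round(o["confidence"],2),o["bbox"][:2])
E
```

```text
shift cm [-0.13  0.34  7.59] then rz -0.02 alt 179.98 | pos [ 0.6435 -0.1522  0.1159] fing 2.98 q6 -26.5 F [-0.6  0.1 -6.7] w 0.0476 t 19.1 tilt [-0.011  0.005]
0.9 [319.5, 282.2]
0.89 [338.2, 224.7]
0.89 [268.2, 234.7]
0.75 [415.5, 233.9]
0.69 [340.4, 183.0]
0.56 [359.8, 201.4]
```

View pics/g.png

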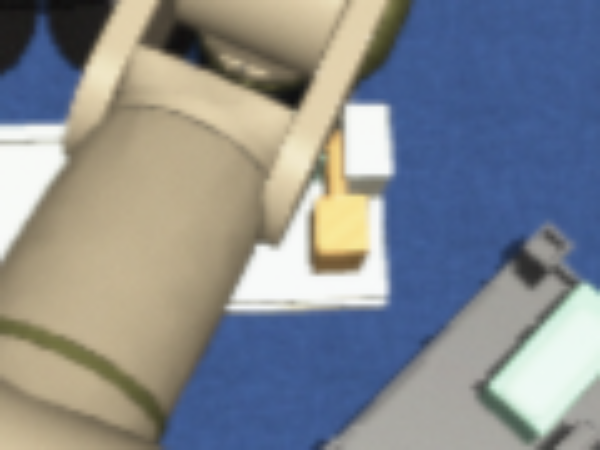

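Request:
jog_arm(plan="0 0 0 0 0 2 255; 0 0 0 0 0 2 255; 0 0 0 0 0 2 255; 0 0 0 0 0 1.2 255; 0 0 0 0 0 0 255; 0 0 0 0 0 0 255; 0 0 0 0 0 0 255; 0 0 0 0 0 0 255")

```text
time_s: 19.85
position: [0.6472, -0.1537, 0.0523]
tool_rot: [[-0.052, 0.999, 0.003], [0.999, 0.052, -0.001], [-0.001, 0.003, -1.0]]
ft_force: [-0.4, -0.1, -5.7]
grip_width: 0.0479
gripper_force: 75.5
```

```bash
python3 - <<'E'
from h import *
x,y=cw(.0185,-.147)
go(x,y,.038,3)
E
```

```text
shift cm [ 0.07 -0.1   1.43] then rz -0.01 alt 179.99 | pos [ 0.6472 -0.1537  0.0523] fing 2.99 q6 -26.5 F [-0.4 -0.1 -5.7] w 0.0479 t 19.9 tilt [ 0.003 -0.001]
```

Request:
jog_arm(plan="0 0 0 0 0 1 255; 0 0 0 0 0 0.4 255; 0 0 0 0 0 0 255; 0 0 0 0 0 0 255; 0 0 0 0 0 0 255")

```text
time_s: 20.27
position: [0.6465, -0.1533, 0.0369]
tool_rot: [[-0.052, 0.999, 0.0], [0.999, 0.052, -0.0], [-0.0, 0.0, -1.0]]
ft_force: [-0.1, 1.7, -1.2]
grip_width: 0.0478
gripper_force: 76.1
```

Request:
jog_arm(plan="0 0 0 -0.2 0 0 255; 0 0 0 0 0 0 255; 0 0 0 0 0 0 255; 0 0 0 0 0 0 255")

```text
time_s: 20.6
position: [0.6466, -0.1553, 0.0369]
tool_rot: [[-0.052, 0.999, 0.001], [0.999, 0.052, 0.0], [0.0, 0.001, -1.0]]
ft_force: [-0.2, 3.6, 0.8]
grip_width: 0.0478
gripper_force: 76.3
```

Request:
jog_arm(plan="0 0 0 -0.2 0 0 255; 0 0 0 0 0 0 255; 0 0 0 0 0 0 255; 0 0 0 0 0 0 255")

```text
time_s: 20.93
position: [0.6467, -0.1574, 0.0368]
tool_rot: [[-0.052, 0.999, 0.001], [0.999, 0.052, -0.0], [-0.0, 0.001, -1.0]]
ft_force: [-0.1, 4.6, 2.9]
grip_width: 0.0476
gripper_force: 76.5
```

Request:
jog_arm(plan="0 0 0 -0.1 0 0 255; 0 0 0 0 0 0 255; 0 0 0 0 0 0 255; 0 0 0 0 0 0 255")

```text
time_s: 21.27
position: [0.6468, -0.1582, 0.0369]
tool_rot: [[-0.052, 0.999, 0.0], [0.999, 0.052, 0.0], [0.0, 0.0, -1.0]]
ft_force: [-0.5, 5.8, 3.7]
grip_width: 0.0475
gripper_force: 76.6
```

Request:
jog_arm(plan="0 0 0 -0.1 0 0 255; 0 0 0 0 0 0 255; 0 0 0 0 0 0 255; 0 0 0 0 0 0 255")

```text
time_s: 21.6
position: [0.6468, -0.1592, 0.0368]
tool_rot: [[-0.052, 0.999, 0.0], [0.999, 0.052, 0.0], [0.0, 0.0, -1.0]]
ft_force: [-1.1, 5.6, 3.2]
grip_width: 0.0479
gripper_force: 76.6
```

Request:
jog_arm(plan="0 0 0 -0.1 0 0 255; 0 0 0 0 0 0 255; 0 0 0 0 0 0 255; 0 0 0 0 0 0 255")

```text
time_s: 21.93
position: [0.6468, -0.1602, 0.0368]
tool_rot: [[-0.052, 0.999, 0.0], [0.999, 0.052, 0.0], [0.0, 0.0, -1.0]]
ft_force: [-0.8, 4.9, 2.8]
grip_width: 0.0476
gripper_force: 76.6
```

Request:
jog_arm(plan="0 0 0 0 0 -0.1 255; 0 0 0 0 0 0 255; 0 0 0 0 0 0 255; 0 0 0 0 0 0 255; 0 0 0 0 0 0 255")

```text
time_s: 22.35
position: [0.6464, -0.1607, 0.037]
tool_rot: [[-0.052, 0.999, -0.001], [0.999, 0.052, -0.0], [0.0, -0.001, -1.0]]
ft_force: [1.0, -0.2, -5.6]
grip_width: 0.0477
gripper_force: 75.5
```

Request:
jog_arm(plan="0 0 0 -0.1 0 0 255; 0 0 0 0 0 0 255; 0 0 0 0 0 0 255; 0 0 0 0 0 0 255")

```text
time_s: 22.68
position: [0.6467, -0.1614, 0.0375]
tool_rot: [[-0.052, 0.999, -0.0], [0.999, 0.052, 0.0], [0.0, -0.0, -1.0]]
ft_force: [-0.2, 0.0, -6.9]
grip_width: 0.0479
gripper_force: 75.6
```

Request:
jog_arm(plan="0 0 0 -0.1 0 0 255; 0 0 0 0 0 0 255; 0 0 0 0 0 0 255; 0 0 0 0 0 0 255")

```text
time_s: 23.02
position: [0.6467, -0.1618, 0.0376]
tool_rot: [[-0.052, 0.999, -0.0], [0.999, 0.052, 0.001], [0.001, -0.0, -1.0]]
ft_force: [-0.1, 3.4, -5.6]
grip_width: 0.048
gripper_force: 75.6
```

Request:
jog_arm(plan="0 0 0 0.1 0.2 0 255; 0 0 0 0 0 0 255; 0 0 0 0 0 0 255; 0 0 0 0 0 0 255")

```text
time_s: 23.35
position: [0.6488, -0.1616, 0.0376]
tool_rot: [[-0.052, 0.999, 0.0], [0.999, 0.052, -0.0], [-0.0, 0.0, -1.0]]
ft_force: [0.0, 1.0, -5.4]
grip_width: 0.0477
gripper_force: 75.5
```

Request:
jog_arm(plan="0 0 0 0 0.1 0 255; 0 0 0 0 0 0 255; 0 0 0 0 0 0 255; 0 0 0 0 0 0 255")

```text
time_s: 23.68
position: [0.6497, -0.1613, 0.0376]
tool_rot: [[-0.052, 0.999, -0.0], [0.999, 0.052, -0.0], [-0.0, -0.0, -1.0]]
ft_force: [0.1, -0.5, -6.7]
grip_width: 0.048
gripper_force: 75.5
```

Request:
jog_arm(plan="0 0 0 0 0.1 0 255; 0 0 0 0 0 0 255; 0 0 0 0 0 0 255; 0 0 0 0 0 0 255")

```text
time_s: 24.02
position: [0.6508, -0.1612, 0.0376]
tool_rot: [[-0.052, 0.999, -0.0], [0.999, 0.052, 0.0], [0.0, -0.0, -1.0]]
ft_force: [0.7, -0.2, -5.5]
grip_width: 0.0477
gripper_force: 75.5
```

Request:
jog_arm(plan="0 0 0 0 0.1 0 255; 0 0 0 0 0 0 255; 0 0 0 0 0 0 255; 0 0 0 0 0 0 255")

```text
time_s: 24.35
position: [0.6518, -0.1611, 0.0376]
tool_rot: [[-0.052, 0.999, -0.0], [0.999, 0.052, 0.0], [0.0, -0.0, -1.0]]
ft_force: [0.7, 0.6, -5.2]
grip_width: 0.0476
gripper_force: 75.5
```

Request:
jog_arm(plan="0 0 0 0 0.1 0 255; 0 0 0 0 0 0 255; 0 0 0 0 0 0 255; 0 0 0 0 0 0 255")

```text
time_s: 24.68
position: [0.6526, -0.1611, 0.0376]
tool_rot: [[-0.052, 0.999, -0.0], [0.999, 0.052, 0.0], [0.0, -0.0, -1.0]]
ft_force: [-1.3, -0.2, -6.4]
grip_width: 0.0474
gripper_force: 75.6
```

Request:
jog_arm(plan="0 0 0 0 0.1 0 255; 0 0 0 0 0 0 255; 0 0 0 0 0 0 255; 0 0 0 0 0 0 255")

```text
time_s: 25.02
position: [0.6528, -0.1612, 0.0375]
tool_rot: [[-0.052, 0.999, -0.003], [0.999, 0.052, -0.0], [0.0, -0.003, -1.0]]
ft_force: [-5.0, -0.9, -4.3]
grip_width: 0.0474
gripper_force: 75.8
```

Request:
jog_arm(plan="0 0 0 0 0.05 0 255; 0 0 0 0 0 0 255; 0 0 0 0 0 0 255; 0 0 0 0 0 0 255")

```text
time_s: 25.35
position: [0.6528, -0.1612, 0.0375]
tool_rot: [[-0.052, 0.999, -0.004], [0.999, 0.052, -0.0], [0.0, -0.004, -1.0]]
ft_force: [-7.1, -1.1, -3.6]
grip_width: 0.0478
gripper_force: 75.9
```

Request:
jog_arm(plan="0 0 0 0 0.05 0 255; 0 0 0 0 0 0 255; 0 0 0 0 0 0 255; 0 0 0 0 0 0 255")

```text
time_s: 25.68
position: [0.6529, -0.1613, 0.0374]
tool_rot: [[-0.053, 0.999, -0.005], [0.999, 0.053, -0.0], [0.0, -0.005, -1.0]]
ft_force: [-8.6, -1.9, -1.4]
grip_width: 0.0481
gripper_force: 76.0
```

Request:
jog_arm(plan="0 0 0 0 -0.15 0 255; 0 0 0 -0.1 0 0 255; 0 0 0 0 0 0 255; 0 0 0 0 0 0 255; 0 0 0 0 0 0 255")

```text
time_s: 26.1
position: [0.6527, -0.1615, 0.0374]
tool_rot: [[-0.052, 0.999, -0.002], [0.999, 0.052, 0.001], [0.001, -0.002, -1.0]]
ft_force: [-5.6, 1.8, -4.1]
grip_width: 0.0478
gripper_force: 75.7
```

Request:
jog_arm(plan="0 0 0 -0.1 0 0 255; 0 0 0 0 0 0 255; 0 0 0 0 0 0 255; 0 0 0 0 0 0 255")

```text
time_s: 26.43
position: [0.6527, -0.1615, 0.0374]
tool_rot: [[-0.053, 0.999, -0.002], [0.999, 0.053, 0.002], [0.003, -0.002, -1.0]]
ft_force: [-4.6, 7.0, -2.9]
grip_width: 0.0478
gripper_force: 75.8
```

Request:
jog_arm(plan="0 0 0 0 0 0.12 255; 0 0 0 0 0 0 255; 0 0 0 0 0 0 255; 0 0 0 0 0 0 255")

```text
time_s: 26.77
position: [0.6528, -0.1615, 0.037]
tool_rot: [[-0.053, 0.999, -0.002], [0.999, 0.053, 0.002], [0.002, -0.001, -1.0]]
ft_force: [-7.2, 6.2, 1.4]
grip_width: 0.0481
gripper_force: 76.3
```

Request:
jog_arm(plan="0 0 0 0.05 -0.05 0 255; 0 0 0 0 0 0 255; 0 0 0 0 0 0 110; 0 0 0 0 0 0 80; 0 0 0 0 0 0 50; 0 0 0 0 0 0 40; 0 0 0 0 0 0 40; 0 0 0 0 0 0 40")

```text
time_s: 27.43
position: [0.6533, -0.1628, 0.0369]
tool_rot: [[-0.052, 0.999, 0.001], [0.999, 0.052, -0.001], [-0.001, 0.001, -1.0]]
ft_force: [-0.5, -0.5, 0.6]
grip_width: 0.0721
gripper_force: 0.0
```

Request:
jog_arm(plan="0 0 0 0 0 -1 40; 0 0 0 0 0 -2 40; 0 0 0 0 0 -3 40; 0 0 0 0 0 -3 40; 0 0 0 0 0 -3 40; 0 0 0 -3 0 0 40; 0 0 0 -3 0 0 40; 0 0 0 -3 -3 0 40; 0 0 0 -3 -3 0 40; 0 0 0 -1 -3 0 40")

```text
time_s: 28.27
position: [0.5694, -0.2995, 0.1567]
tool_rot: [[-0.05, 0.999, 0.001], [0.999, 0.05, -0.002], [-0.002, 0.001, -1.0]]
ft_force: [0.4, -1.0, -0.1]
grip_width: 0.0719
gripper_force: 0.0
```

```bash
sed -i 's/CILL=np.array(\[.620/CILL=np.array([.622/' h.py; cat >> h.py <<'E'
def look(n="top",P=None):
    "bricks on the cill in cill coordinates (mm, top at z 70), gauge head, bricks in the tray"
    d=cam(n);P=cloud(d);px=d["pixels"].astype(int); a=np.radians(CY)
    for o in models.outline_of(n,"brick1")[:8]:
        r=o["region"]; c=px[r].mean(0)
        if c.max()-c.min()>60: continue
        q=P[r]; z=np.nanmedian(q[:,2]); q=q[abs(q[:,2]-.069)<.006]
        if len(q)<80: continue
        k=rect(q); e=np.array(k[0])/1000-CILL; print("brick",round(o["confidence"],2),k,len(q),"cill",(1000*e@np.array([[np.cos(a),-np.sin(a)],[np.sin(a),np.cos(a)]])).round(1))
    for o in models.outline_of(n,"gauge")[:1]:
        q=P[o["region"]]; q=q[(q[:,2]>.056)&(q[:,2]<.09)]; zt=np.percentile(q[:,2],90) if len(q) else 0; q=q[q[:,2]>zt-.008]
        if len(q)>20:
            k=rect(q); e=np.array(k[0])/1000-CILL; print("gauge head",round(o["confidence"],2),k,len(q),zt.round(3),"cill",(1000*e@np.array([[np.cos(a),-np.sin(a)],[np.sin(a),np.cos(a)]])).round(1))
    return d,P
E
python3 - <<'E'
from h import *
d,P=look()
print(tray_fit(P,(.441,-.36)))
save(dict(pixels=d["pixels"][110:230,230:390]),"pics/i.png",4)
x,y=cw(.012-.046,-.210); print(x,y); go(x,y,.12,93)
E
```

```text
brick 0.95 (array([ 651.1, -161.6]), array([52. , 99.1]), 0.74) 401 cill [  21.  -155.7]
brick 0.87 (array([ 369.7, -355.8]), array([50.3, 98. ]), 48.33) 429 cill [-270.2 -334.9]
brick 0.62 (array([ 446.6, -426.3]), array([ 50. , 109.2]), 48.97) 444 cill [-197.1 -409.3]
brick 0.56 (array([ 509.7, -369.9]), array([ 46.7, 100.1]), 44.06) 360 cill [-131.1 -356.3]
[(39, [444.4, -505.3], 78.2), (36, [295.2, -363.8], 77.5)]
0.5990371466293627 -0.2186916248107206
shift cm [7.71 3.34 3.77] then rz 89.81 alt -90.19 | pos [ 0.5694 -0.2973  0.1577] fing 2.81 q6 -40.9 F [ 1.2  0.2 -1.1] w 0.072 t 28.4 tilt [ 0.001 -0.001]
```

View pics/i.png

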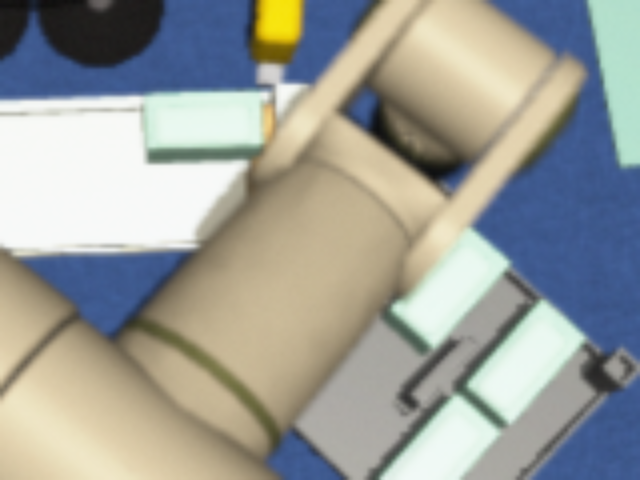

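Request:
jog_arm(plan="0 0 0 1.93 0.83 0 40; 0 0 0 1.93 0.83 0 40; 0 0 0 1.93 0.83 0 40; 0 0 0 1.93 0.83 0 40; 0 0 6.9 0 0 0 40; 0 0 6.9 0 0 0 40; 0 0 6.9 0 0 0 40; 0 0 6.9 0 0 0 40; 0 0 6.9 0 0 0 40; 0 0 6.9 0 0 0 40", grip_force=40)

```text
time_s: 29.25
position: [0.601, -0.2161, 0.1571]
tool_rot: [[0.625, 0.781, 0.001], [0.781, -0.625, -0.0], [0.0, 0.001, -1.0]]
ft_force: [0.9, 0.1, -0.5]
grip_width: 0.0722
gripper_force: 0.0
```

Request:
jog_arm(plan="0 0 6.9 0 0 0 40; 0 0 6.9 0 0 0 40; 0 0 6.9 0 0 0 40; 0 0 6.9 0 0 0 40; 0 0 6.9 0 0 0 40; 0 0 6.9 0 0 0 40; 0 0 7 0 0 0 40; 0 0 0 0 0 2 40; 0 0 0 0 0 0 40; 0 0 0 0 0 0 40")

```text
time_s: 30.08
position: [0.6002, -0.2162, 0.1362]
tool_rot: [[0.998, 0.057, -0.001], [0.057, -0.998, 0.001], [-0.001, -0.001, -1.0]]
ft_force: [0.5, -0.5, -0.3]
grip_width: 0.0719
gripper_force: 0.0
```

```bash
python3 - <<'E'
from h import *
go(.5991,-.2190,.0477,93)
E
```

```text
shift cm [-0.12  0.28  8.85] then rz 0.29 alt -179.71 | pos [ 0.6002 -0.2162  0.1362] fing -86.71 q6 56.3 F [ 0.5 -0.5 -0.3] w 0.0719 t 30.1 tilt [-0.001  0.001]
```

Request:
jog_arm(plan="0 0 0.3 -0.12 0.28 2 40; 0 0 0 0 0 2 40; 0 0 0 0 0 2 40; 0 0 0 0 0 1.8 40; 0 0 0 0 0 0.8 40; 0 0 0 0 0 0 40; 0 0 0 0 0 0 40; 0 0 0 0 0 0 40")

```text
time_s: 30.75
position: [0.5997, -0.2203, 0.0521]
tool_rot: [[0.999, 0.051, 0.002], [0.051, -0.999, -0.001], [0.002, 0.001, -1.0]]
ft_force: [0.6, 0.5, -0.5]
grip_width: 0.0719
gripper_force: 0.0
```

Request:
jog_arm(plan="0 0 0 0 0 0 255; 0 0 0 0 0 0 255; 0 0 0 0 0 0 255; 0 0 0 0 0 0 255; 0 0 0 0 0 0 255; 0 0 0 0 0 0 255; 0 0 0 0 0 0 255")

```text
time_s: 31.33
position: [0.5989, -0.2194, 0.0514]
tool_rot: [[0.999, 0.051, 0.0], [0.051, -0.999, 0.001], [0.001, -0.0, -1.0]]
ft_force: [-1.8, 3.7, 5.9]
grip_width: 0.035
gripper_force: 40.0
```

Request:
jog_arm(plan="0 0 0 0 0 -0.5 255; 0 0 0 0 0 -1 255; 0 0 0 0 0 -1 255; 0 0 0 0 0 -1.5 255; 0 0 0 0 0 -1.5 255; 0 0 0 0 0 -1.5 255; 0 0 0 0 0 0 255; 0 0 0 0 0 0 255; 0 0 0 0 0 0 255")

```text
time_s: 32.08
position: [0.5986, -0.22, 0.12]
tool_rot: [[0.999, 0.05, -0.001], [0.05, -0.999, 0.0], [-0.001, -0.0, -1.0]]
ft_force: [-0.5, -1.0, -2.2]
grip_width: 0.0349
gripper_force: 40.2
```

```bash
python3 - <<'E'
from h import *
x,y=cw(.012-.046,-.097)
go(x,y,.0487,93)
d,P=look()
E
```

```text
shift cm [  0.03 -11.43   7.13] then rz -0.13 alt 179.87 | pos [ 0.5986 -0.22    0.12  ] fing -87.13 q6 56.3 F [-0.5 -1.  -2.2] w 0.0349 t 32.1 tilt [-0.001  0.   ]
brick 0.81 (array([ 370.2, -356.2]), array([49.9, 99.6]), 48.22) 444 cill [-269.7 -335.3]
brick 0.81 (array([ 512.4, -367.8]), array([ 49.9, 100.4]), 47.8) 421 cill [-128.3 -354.4]
brick 0.74 (array([ 450.1, -429.2]), array([ 49.2, 100.5]), 48.43) 429 cill [-193.8 -412.4]
```

Request:
jog_arm(plan="0 0 0 0 -2.83 0 255; 0 0 0 0 -2.83 0 255; 0 0 0 0 -2.83 0 255; 0 0 0 0 -2.84 0 255; 0 0 0 0 0 0 255; 0 0 0 0 0 2 255; 0 0 0 0 0 2 255; 0 0 0 0 0 0 255; 0 0 0 0 0 0 255; 0 0 0 0 0 0 255")

```text
time_s: 33.07
position: [0.5936, -0.1074, 0.0812]
tool_rot: [[0.999, 0.05, 0.001], [0.05, -0.999, -0.0], [0.001, 0.0, -1.0]]
ft_force: [0.1, -0.9, -0.4]
grip_width: 0.0345
gripper_force: 40.2
```

```bash
python3 - <<'E'
from h import *
x,y=cw(.012-.046,-.098)
go(x,y,.0515,93)
d=cam("side"); save(dict(pixels=d["pixels"][140:290,160:320]),"pics/j.png",4)
E
```

```text
shift cm [-0.04 -0.06  2.97] then rz -0.14 alt 179.86 | pos [ 0.5936 -0.1074  0.0812] fing -87.14 q6 65.7 F [ 0.1 -0.9 -0.4] w 0.0345 t 33.1 tilt [ 0.001 -0.   ]
```

View pics/j.png

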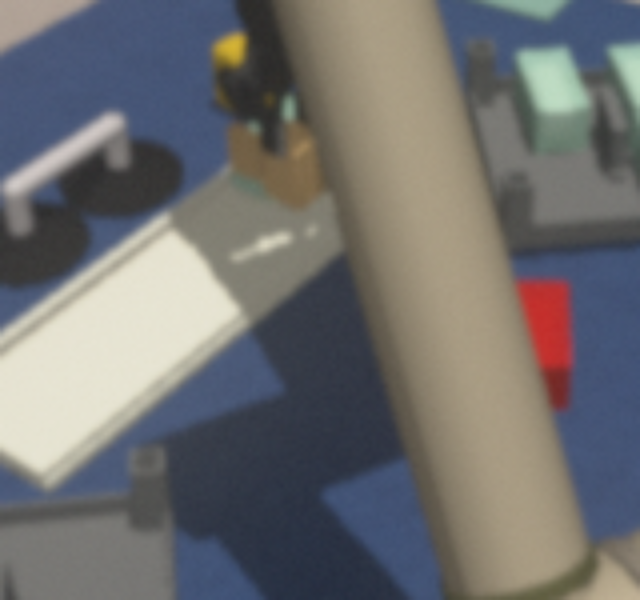

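Request:
jog_arm(plan="0 0 0 0 -0.08 1.5 255; 0 0 0 0 0 1.2 255; 0 0 0 0 0 0.2 255; 0 0 0 0 0 0 255; 0 0 0 0 0 0.1 255; 0 0 0 0 0 0 255; 0 0 0 0 0 0 255; 0 0 0 0 0 0 255")

```text
time_s: 33.78
position: [0.5936, -0.1063, 0.0514]
tool_rot: [[0.999, 0.05, 0.002], [0.05, -0.999, -0.001], [0.002, 0.001, -1.0]]
ft_force: [0.5, -0.1, 5.1]
grip_width: 0.0349
gripper_force: 40.9
```

```bash
python3 - <<'E'
from h import *
x,y=cw(.012-.046,-.098)
go(x,y,.0515,93)
E
```

```text
shift cm [-0.05  0.05 -0.01] then rz -0.11 alt 179.89 | pos [ 0.5936 -0.1063  0.0514] fing -87.11 q6 65.7 F [ 0.5 -0.1  5.1] w 0.0349 t 33.8 tilt [ 0.002 -0.001]
```

Request:
jog_arm(plan="0 0 0 0 0 0 150; 0 0 0 0 0 0 90; 0 0 0 0 0 0 40; 0 0 0 0 0 0 40; 0 0 0 0 0 0 40; 0 0 0 0 0 -1 40; 0 0 0 0 0 -2.5 40; 0 0 0 0 0 -3.5 40; 0 0 0 0 0 -3.5 40; 0 0 0 0 0 0 40")

```text
time_s: 34.62
position: [0.5957, -0.1069, 0.1632]
tool_rot: [[0.999, 0.051, 0.012], [0.051, -0.999, -0.004], [0.011, 0.005, -1.0]]
ft_force: [-0.1, -0.1, 0.7]
grip_width: 0.0717
gripper_force: 0.0
```

Request:
jog_arm(plan="0 0 0 -0.94 2.57 0 40; 0 0 0 -0.94 2.57 0 40; 0 0 0 -0.94 2.57 0 40; 0 0 0 -0.94 2.57 0 40; 0 0 0 -0.94 2.57 0 40; 0 0 0 -0.94 2.57 0 40; 0 0 0 -0.94 2.57 0 40; 0 0 0 -0.94 2.57 0 40; 0 0 0 -0.94 2.57 0 40; 0 0 0 -0.94 2.57 0 40")

```text
time_s: 35.45
position: [0.5116, -0.3687, 0.156]
tool_rot: [[0.999, 0.05, 0.0], [0.05, -0.999, -0.0], [0.0, 0.0, -1.0]]
ft_force: [0.7, 0.8, 0.1]
grip_width: 0.072
gripper_force: 0.0
```

Request:
jog_arm(plan="0 0 -7.1 0 0 0 40; 0 0 -7.1 0 0 0 40; 0 0 -7.1 0 0 0 40; 0 0 -7.1 0 0 0 40; 0 0 -7.1 0 0 0 40; 0 0 -7.1 0 0 0 40; 0 0 -7.1 0 0 0 40; 0 0 -7.1 0 0 0 40; 0 0 -7.1 0 0 0 40; 0 0 -7.1 0 0 0 40")

```text
time_s: 36.28
position: [0.5121, -0.3674, 0.156]
tool_rot: [[0.272, 0.962, 0.0], [0.962, -0.272, -0.0], [-0.0, 0.0, -1.0]]
ft_force: [-0.2, -0.5, 0.1]
grip_width: 0.0719
gripper_force: 0.0
```

Request:
jog_arm(plan="0 0 -7.1 0 0 0 40; 0 0 -7.1 0 0 0 40; 0 0 -7.1 0 0 0 40; 0 0 -7.1 0 0 0 40; 0 0 -7.1 0 0 0 40; 0 0 -7.1 0 0 0 40; 0 0 -7.1 0 0 0 40; 0 0 -7.1 0 0 0 40; 0 0 -7.1 0 0 0 40; 0 0 0 0 0 0 40")

```text
time_s: 37.12
position: [0.5122, -0.3674, 0.1559]
tool_rot: [[-0.744, 0.669, 0.0], [0.669, 0.744, -0.0], [-0.0, -0.0, -1.0]]
ft_force: [-0.6, -0.2, 0.0]
grip_width: 0.0719
gripper_force: 0.0
```

```bash
python3 - <<'E'
from h import *
go(.5122,-.3679,.0325,47.5)
d,P=look()
go(.5122,-.3679,.0325,47.5)
E
```

```text
shift cm [-0.03 -0.03 12.34] then rz 0.54 alt -179.46 | pos [ 0.5122 -0.3674  0.1559] fing 48.04 q6 -94.4 F [-0.6 -0.2  0. ] w 0.0719 t 37.1 tilt [ 0. -0.]
brick 0.77 (array([ 439.2, -438.4]), array([ 38.3, 104.4]), 34.73) 227 cill [-205.1 -421. ]
brick 0.65 (array([ 365.8, -356.6]), array([41.9, 93.3]), 47.68) 306 cill [-274.1 -335.5]
gauge head 0.52 (array([ 592.5, -106.1]), array([39.2, 33.6]), 1.31) 119 0.085 cill [-34.6 -97.2]
shift cm [-0.03 -0.03 12.32] then rz 0.07 alt -179.93 | pos [ 0.5122 -0.3674  0.1557] fing 47.57 q6 -94.0 F [-0.3 -0.8 -0.2] w 0.072 t 37.3 tilt [ 0. -0.]
```

Request:
jog_arm(plan="0 0 0 -0.03 -0.03 2.5 40; 0 0 0 0 0 2.5 40; 0 0 0 0 0 2.5 40; 0 0 0 0 0 2 40; 0 0 0 0 0 1.7 40; 0 0 0 0 0 1 40; 0 0 0 0 0 0 40; 0 0 0 0 0 0 40; 0 0 0 0 0 0 40", grip_force=70)

```text
time_s: 38.02
position: [0.5127, -0.3684, 0.0347]
tool_rot: [[-0.74, 0.672, 0.001], [0.672, 0.74, -0.002], [-0.002, -0.0, -1.0]]
ft_force: [0.4, -0.8, -0.3]
grip_width: 0.072
gripper_force: 0.0
```

Request:
jog_arm(plan="0 0 0 0 0 0 255; 0 0 0 0 0 0 255; 0 0 0 0 0 0 255; 0 0 0 0 0 0 255; 0 0 0 0 0 0 255; 0 0 0 0 0 0 255")

```text
time_s: 38.52
position: [0.5127, -0.3681, 0.035]
tool_rot: [[-0.741, 0.672, 0.002], [0.672, 0.741, -0.002], [-0.002, 0.0, -1.0]]
ft_force: [-0.1, 0.6, 6.5]
grip_width: 0.0482
gripper_force: 71.8
```

Request:
jog_arm(plan="0 0 0 0 0 -1 255; 0 0 0 0 0 -2 255; 0 0 0 0 0 -2 255; 0 0 0 0 0 -2 255; 0 0 0 0 0 -2 255; 0 0 0 0 0 -2 255; 0 0 0 0 0 -2 255; 0 0 0 0 0 0 255; 0 0 0 0 0 0 255")

```text
time_s: 39.27
position: [0.512, -0.3678, 0.1636]
tool_rot: [[-0.741, 0.672, 0.0], [0.672, 0.741, -0.0], [-0.001, -0.0, -1.0]]
ft_force: [-0.5, 0.1, -7.5]
grip_width: 0.0476
gripper_force: 74.4
```

```bash
python3 - <<'E'
from h import *
x,y=cw(.0195,-.037)
print(x,y); go(x,y,.09,3)
E
```

```text
0.6434097063087031 -0.043128741639181824
shift cm [12.09 32.87  7.35] then rz 44.78 alt -135.22 | pos [ 0.512  -0.3678  0.1636] fing 47.78 q6 -94.2 F [-0.5  0.1 -7.5] w 0.0476 t 39.3 tilt [ 0. -0.]
```

Request:
jog_arm(plan="0 0 0 1.01 2.74 0 255; 0 0 0 1.01 2.74 0 255; 0 0 0 1.01 2.74 0 255; 0 0 0 1.01 2.74 0 255; 0 0 0 1.01 2.74 0 255; 0 0 0 1.01 2.74 0 255; 0 0 0 1.01 2.74 0 255; 0 0 0 1.01 2.74 0 255; 0 0 0 1.01 2.74 0 255; 0 0 0 1.01 2.74 0 255")

```text
time_s: 40.1
position: [0.6209, -0.0954, 0.1611]
tool_rot: [[-0.741, 0.672, -0.004], [0.672, 0.741, 0.001], [0.004, -0.002, -1.0]]
ft_force: [0.6, -1.2, -6.4]
grip_width: 0.0477
gripper_force: 74.6
```

Request:
jog_arm(plan="0 0 0 1 2.74 0 255; 0 0 0 1 2.74 0 255; 0 0 6.4 0 0 0 255; 0 0 6.4 0 0 0 255; 0 0 6.4 0 0 0 255; 0 0 6.4 0 0 0 255; 0 0 6.4 0 0 0 255; 0 0 6.4 0 0 0 255; 0 0 6.4 0 0 0 255; 0 0 0 0 0 0 255")

```text
time_s: 40.93
position: [0.6426, -0.0428, 0.1611]
tool_rot: [[-0.048, 0.999, -0.004], [0.999, 0.048, 0.001], [0.001, -0.004, -1.0]]
ft_force: [-0.4, -0.3, -6.2]
grip_width: 0.0478
gripper_force: 74.9
```

Request:
jog_arm(plan="0 0 0 0 0 2.5 255; 0 0 0 0 0 2.5 255; 0 0 0 0 0 2.5 255; 0 0 0 0 0 2 255; 0 0 0 0 0 1 255; 0 0 0 0 0 0 255; 0 0 0 0 0 0 255; 0 0 0 0 0 0 255; 0 0 0 0 0 0 255")

```text
time_s: 41.68
position: [0.6442, -0.0432, 0.0599]
tool_rot: [[-0.053, 0.999, 0.003], [0.999, 0.053, -0.001], [-0.001, 0.003, -1.0]]
ft_force: [0.8, -0.1, -5.5]
grip_width: 0.0477
gripper_force: 74.9
```

```bash
python3 - <<'E'
from h import *
x,y=cw(.0195,-.037)
print(x,y); go(x,y,.0385,3)
E
```

```text
0.6434097063087031 -0.043128741639181824
shift cm [ 0.01 -0.08  2.14] then rz 0.02 alt -179.98 | pos [ 0.6442 -0.0432  0.0599] fing 3.02 q6 -17.3 F [ 0.8 -0.1 -5.5] w 0.0477 t 41.7 tilt [ 0.003 -0.001]
```

Request:
jog_arm(plan="0 0 0 0 0 1.2 255; 0 0 0 0 0 0.9 255; 0 0 0 0 0 0 255; 0 0 0 0 0 0 255; 0 0 0 0 0.2 0 255; 0 0 0 0 0 0 255; 0 0 0 0 0 0 255; 0 0 0 0 0 0 255")

```text
time_s: 42.35
position: [0.6456, -0.0429, 0.0376]
tool_rot: [[-0.052, 0.999, 0.0], [0.999, 0.052, -0.0], [-0.0, 0.0, -1.0]]
ft_force: [-0.0, 0.7, -5.7]
grip_width: 0.0473
gripper_force: 76.9
```

Request:
jog_arm(plan="0 0 0 0 0.1 0 255; 0 0 0 0 0 0 255; 0 0 0 0 0 0 255; 0 0 0 0 0 0 255")

```text
time_s: 42.68
position: [0.6465, -0.0429, 0.0375]
tool_rot: [[-0.052, 0.999, 0.0], [0.999, 0.052, -0.0], [-0.0, 0.0, -1.0]]
ft_force: [-0.3, 0.6, -3.6]
grip_width: 0.0478
gripper_force: 77.1
```

Request:
jog_arm(plan="0 0 0 -0.2 0 0 255; 0 0 0 0 0 0 255; 0 0 0 0 0 0 255; 0 0 0 0 0 0 255")

```text
time_s: 43.02
position: [0.6467, -0.045, 0.0375]
tool_rot: [[-0.052, 0.999, 0.0], [0.999, 0.052, -0.0], [-0.0, 0.0, -1.0]]
ft_force: [0.6, 0.3, -3.7]
grip_width: 0.0476
gripper_force: 77.1
```

Request:
jog_arm(plan="0 0 0 -0.2 0 -0.05 255; 0 0 0 0 0 0 255; 0 0 0 0 0 0 255; 0 0 0 0 0 0 255")

```text
time_s: 43.35
position: [0.6465, -0.0469, 0.0377]
tool_rot: [[-0.052, 0.999, -0.001], [0.999, 0.052, 0.0], [0.0, -0.001, -1.0]]
ft_force: [-0.7, 0.4, -6.3]
grip_width: 0.0476
gripper_force: 76.8
```

Request:
jog_arm(plan="0 0 0 -0.1 0 0 255; 0 0 0 0 0 0 255; 0 0 0 0 0 0 255; 0 0 0 0 0 0 255")

```text
time_s: 43.68
position: [0.6467, -0.0479, 0.0379]
tool_rot: [[-0.052, 0.999, -0.0], [0.999, 0.052, 0.0], [0.0, -0.0, -1.0]]
ft_force: [0.7, -0.2, -6.5]
grip_width: 0.0476
gripper_force: 76.8
```

Request:
jog_arm(plan="0 0 0 -0.1 0 0 255; 0 0 0 0 0 0 255; 0 0 0 0 0 0 255; 0 0 0 0 0 0 255")

```text
time_s: 44.02
position: [0.6468, -0.0489, 0.0379]
tool_rot: [[-0.052, 0.999, 0.0], [0.999, 0.052, -0.0], [-0.0, 0.0, -1.0]]
ft_force: [-0.0, -0.2, -5.7]
grip_width: 0.0476
gripper_force: 76.8
```

Request:
jog_arm(plan="0 0 0 -0.1 0 0 255; 0 0 0 0 0 0 255; 0 0 0 0 0 0 255; 0 0 0 0 0 0 255")

```text
time_s: 44.35
position: [0.6467, -0.0497, 0.0379]
tool_rot: [[-0.052, 0.999, -0.0], [0.999, 0.052, 0.0], [0.0, -0.0, -1.0]]
ft_force: [0.1, 1.7, -6.0]
grip_width: 0.0475
gripper_force: 76.9
```

Request:
jog_arm(plan="0 0 0 -0.05 0 0 255; 0 0 0 0 0 0 255; 0 0 0 0 0 0 255; 0 0 0 0 0 0 255")

```text
time_s: 44.68
position: [0.6467, -0.05, 0.0379]
tool_rot: [[-0.052, 0.999, -0.0], [0.999, 0.052, 0.001], [0.001, -0.0, -1.0]]
ft_force: [-1.1, 5.4, -5.3]
grip_width: 0.0476
gripper_force: 76.9
```

Request:
jog_arm(plan="0 0 0 -0.05 0 0 255; 0 0 0 0 0 0 255; 0 0 0 0 0 0 255; 0 0 0 0 0 0 255")

```text
time_s: 45.02
position: [0.6468, -0.0508, 0.0379]
tool_rot: [[-0.052, 0.999, -0.0], [0.999, 0.052, 0.0], [0.0, -0.0, -1.0]]
ft_force: [-1.9, 5.6, -4.3]
grip_width: 0.0479
gripper_force: 76.9
```

```bash
python3 - <<'E'
from h import *
F=[]
for i in range(4):
    d=cam("top"); F.append(env.observe()["ft_force"])
print(np.mean(F,0).round(2),np.std(F,0).round(2),env.observe()["position"])
save(dict(pixels=d["pixels"][115:205,180:330]),"pics/k.png",5)
d,P=look()
E
```

```text
[-1.52  4.54 -5.17] [0.59 0.43 0.58] [ 0.64680826 -0.05086894  0.03787283]
brick 0.94 (array([ 450. , -427.9]), array([48.6, 99.5]), 47.21) 416 cill [-193.8 -411.1]
brick 0.75 (array([ 370.2, -356.5]), array([ 50. , 100.5]), 48.09) 451 cill [-269.7 -335.6]
brick 0.74 (array([ 652.6, -161.1]), array([51.4, 99.4]), 3.25) 404 cill [  22.5 -155.3]
gauge head 0.73 (array([ 591.8, -109.4]), array([41.7, 33.6]), 0.91) 129 0.085 cill [ -35.5 -100.5]
```

View pics/k.png

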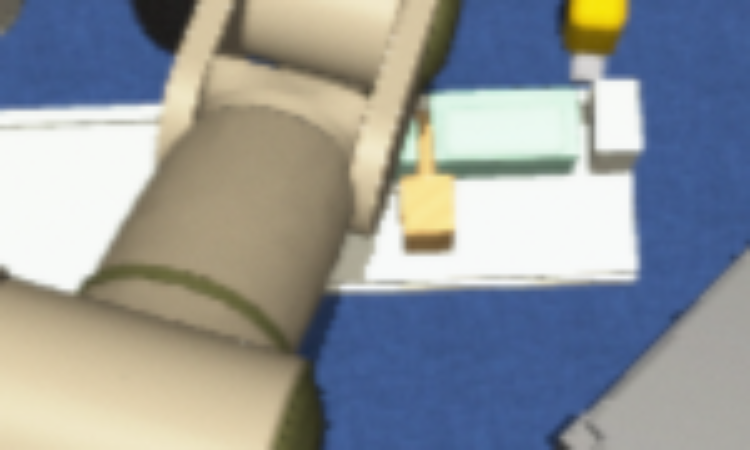

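Request:
jog_arm(plan="0 0 0 0.05 0 0 255; 0 0 0 0 0 0.1 255; 0 0 0 0 0 0 255; 0 0 0 0 0 0 110; 0 0 0 0 0 0 80; 0 0 0 0 0 0 50; 0 0 0 0 0 0 40; 0 0 0 0 0 0 40; 0 0 0 0 0 0 40; 0 0 0 0 0 0 40")

```text
time_s: 46.2
position: [0.647, -0.0505, 0.037]
tool_rot: [[-0.052, 0.999, 0.0], [0.999, 0.052, -0.0], [-0.0, 0.0, -1.0]]
ft_force: [-0.5, -0.6, 0.8]
grip_width: 0.0721
gripper_force: 0.0
```

Request:
jog_arm(plan="0 0 0 0 0 -1 40; 0 0 0 0 0 -2 40; 0 0 0 0 0 -3 40; 0 0 0 0 0 -3 40; 0 0 0 0 0 -3 40; 0 0 0 0 -3 0 40; 0 0 0 -3 -3 0 40; 0 0 0 -3 0 0 40; 0 0 0 0 0 0 40; 0 0 0 0 0 0 40")

```text
time_s: 47.03
position: [0.5906, -0.114, 0.1578]
tool_rot: [[-0.05, 0.999, 0.001], [0.999, 0.05, -0.0], [-0.0, 0.001, -1.0]]
ft_force: [0.0, -0.5, 0.4]
grip_width: 0.0721
gripper_force: 0.0
```

```bash
python3 - <<'E'
from h import *
d,P=look()
x,y=cw(-.0345,-.0998); print(x,y); go(x,y,.052,93)
E
```

```text
brick 0.74 (array([434.9, 352.7]), array([231.9, 229.9]), 48.31) 82 cill [-168.   369.2]
brick 0.71 (array([ 370.7, -356.6]), array([50.4, 99.9]), 48.46) 445 cill [-269.2 -335.8]
brick 0.58 (array([ 450.1, -429.8]), array([ 50.6, 100.8]), 48.64) 441 cill [-193.8 -413. ]
gauge head 0.38 (array([ 656. , -235.8]), array([50.5, 29.8]), 5.04) 130 0.083 cill [  22.  -230.1]
0.5927704094840129 -0.10866881805888803
shift cm [ 0.33  0.2  10.52] then rz -89.96 alt 90.04 | pos [ 0.5909 -0.112   0.1572] fing 3.04 q6 -25.0 F [-0.4  0.2 -0.4] w 0.072 t 47.2 tilt [0. 0.]
```

Request:
jog_arm(plan="0 0 0 0.28 0.2 0 40; 0 0 6.92 0 0 0 40; 0 0 6.92 0 0 0 40; 0 0 6.92 0 0 0 40; 0 0 6.92 0 0 0 40; 0 0 6.92 0 0 0 40; 0 0 6.92 0 0 0 40; 0 0 6.92 0 0 0 40; 0 0 6.92 0 0 0 40; 0 0 6.92 0 0 0 40", grip_force=40)

```text
time_s: 48.02
position: [0.5928, -0.1088, 0.1569]
tool_rot: [[0.862, 0.507, -0.0], [0.507, -0.862, 0.0], [-0.0, -0.0, -1.0]]
ft_force: [-0.1, 0.6, 0.7]
grip_width: 0.0721
gripper_force: 0.0
```

Request:
jog_arm(plan="0 0 6.92 0 0 0 40; 0 0 6.92 0 0 0 40; 0 0 6.92 0 0 0 40; 0 0 6.92 0 0 0 40; 0 0 0 0 0 2 40; 0 0 0 0 0 2 40; 0 0 0 0 0 0 40; 0 0 0 0 0 0 40; 0 0 0 0 0 0 40")

```text
time_s: 48.77
position: [0.5931, -0.1096, 0.118]
tool_rot: [[0.999, 0.054, 0.001], [0.054, -0.999, -0.0], [0.001, 0.001, -1.0]]
ft_force: [0.2, -0.2, 0.3]
grip_width: 0.0721
gripper_force: 0.0
```

```bash
python3 - <<'E'
from h import *
x,y=cw(-.0345,-.1002); go(x,y,.051,93)
E
```

```text
shift cm [-0.04 -0.06  6.7 ] then rz 0.07 alt -179.93 | pos [ 0.5931 -0.1096  0.118 ] fing -86.93 q6 65.2 F [ 0.2 -0.2  0.3] w 0.0721 t 48.8 tilt [ 0.001 -0.   ]
```

Request:
jog_arm(plan="0 0 0 -0.04 -0.06 2 40; 0 0 0 0 0 2 40; 0 0 0 0 0 1.7 40; 0 0 0 0 0 1 40; 0 0 0 0 0 0 40; 0 0 0 0 0 0 40; 0 0 0 0 0 0 40; 0 0 0 0 0 0 255; 0 0 0 0 0 0 255; 0 0 0 0 0 0 255")

```text
time_s: 49.6
position: [0.5922, -0.1094, 0.0506]
tool_rot: [[0.999, 0.053, 0.001], [0.053, -0.999, -0.0], [0.001, 0.0, -1.0]]
ft_force: [-0.5, 2.3, 2.0]
grip_width: 0.0367
gripper_force: 1.9
```

Request:
jog_arm(plan="0 0 0 0 0 0 255; 0 0 0 0 0 0 255; 0 0 0 0 0 0 255; 0 0 0 0 0 0 255; 0 0 0 0 0 0 255")

```text
time_s: 50.02
position: [0.5923, -0.1093, 0.0508]
tool_rot: [[0.999, 0.053, 0.001], [0.053, -0.999, -0.0], [0.001, 0.0, -1.0]]
ft_force: [-0.6, 2.8, 4.9]
grip_width: 0.0345
gripper_force: 40.3
```

Request:
jog_arm(plan="0 0 0 0 0 -0.5 255; 0 0 0 0 0 -1 255; 0 0 0 0 0 -1 255; 0 0 0 0 0 -1.5 255; 0 0 0 0 0 -1.5 255; 0 0 0 0 0 -1.5 255; 0 0 0 0 0 0 255; 0 0 0 0 0 0 255; 0 0 0 0 0 0 255")

```text
time_s: 50.77
position: [0.5916, -0.1092, 0.1194]
tool_rot: [[0.999, 0.053, -0.001], [0.053, -0.999, 0.0], [-0.001, -0.0, -1.0]]
ft_force: [-0.1, -0.3, -1.1]
grip_width: 0.0349
gripper_force: 40.1
```

```bash
python3 - <<'E'
from h import *
d,P=look()
x,y=cw(-.034,.0125); go(x,y,.052,93)
E
```

```text
brick 0.88 (array([ 449.4, -428.8]), array([ 50.1, 100.9]), 48.66) 427 cill [-194.4 -412. ]
brick 0.6 (array([ 370.7, -354.5]), array([47.4, 98.5]), 48.51) 408 cill [-269.1 -333.7]
gauge head 0.23 (array([ 758.9, -225.1]), array([37.3, 70. ]), 84.57) 179 0.073 cill [ 125.3 -224.8]
shift cm [  0.18 -11.28   6.71] then rz 0.02 alt -179.98 | pos [ 0.5916 -0.1092  0.119 ] fing -86.98 q6 65.3 F [-0.1  0.8 -1.4] w 0.0345 t 50.9 tilt [-0.002  0.001]
```

Request:
jog_arm(plan="0 0 0 0.04 -2.8 0 255; 0 0 0 0.04 -2.8 0 255; 0 0 0 0.04 -2.8 0 255; 0 0 0 0.04 -2.88 0 255; 0 0 0 0 0 0 255; 0 0 0 0 0 2 255; 0 0 0 0 0 2 255; 0 0 0 0 0 0 255; 0 0 0 0 0 0 255; 0 0 0 0 0 0 255")

```text
time_s: 51.75
position: [0.5881, 0.0029, 0.0807]
tool_rot: [[0.999, 0.052, 0.001], [0.052, -0.999, -0.0], [0.001, 0.0, -1.0]]
ft_force: [0.6, -0.9, -0.3]
grip_width: 0.0349
gripper_force: 40.2
```

```bash
python3 - <<'E'
from h import *
x,y=cw(-.034,.0125); go(x,y,.0515,93)
d,P=look()
E
```

```text
shift cm [-0.07 -0.06  2.92] then rz 0.0 alt -180.0 | pos [0.5881 0.0029 0.0807] fing -87.0 q6 75.8 F [ 0.6 -0.9 -0.3] w 0.0349 t 51.8 tilt [ 0.001 -0.   ]
brick 0.98 (array([ 370.8, -356. ]), array([50.3, 98. ]), 46.76) 422 cill [-269.1 -335.2]
brick 0.71 (array([ 449. , -428.5]), array([49.6, 98.3]), 48.24) 420 cill [-194.8 -411.7]
brick 0.65 (array([646.4, -80. ]), array([49.7, 37.5]), 1.21) 160 cill [ 20.6 -74. ]
brick 0.57 (array([ 652. , -160.9]), array([50.2, 99.9]), 3.69) 400 cill [  21.9 -155.1]
```

Request:
jog_arm(plan="0 0 0 -0.05 -0.07 1.5 255; 0 0 0 0 0 1.2 255; 0 0 0 0 0 0.15 255; 0 0 0 0 0 0.1 255; 0 0 0 0 0 0 255; 0 0 0 0 0 0 255; 0 0 0 0 0 0 150; 0 0 0 0 0 0 90; 0 0 0 0 0 0 40; 0 0 0 0 0 0 40")

```text
time_s: 52.73
position: [0.5872, 0.004, 0.0507]
tool_rot: [[0.999, 0.053, 0.0], [0.053, -0.999, -0.0], [0.0, 0.0, -1.0]]
ft_force: [-0.6, 0.0, -0.3]
grip_width: 0.0698
gripper_force: 0.0
```

Request:
jog_arm(plan="0 0 0 0 0 0 40; 0 0 0 0 0 -1 40; 0 0 0 0 0 -2.5 40; 0 0 0 0 0 -3.5 40; 0 0 0 0 0 -3.5 40; 0 0 0 0 0 0 40; 0 0 0 -1 2.65 0 40; 0 0 0 -1 2.65 0 40; 0 0 0 -1 2.65 0 40; 0 0 0 -1 2.65 0 40")

```text
time_s: 53.57
position: [0.5523, -0.1049, 0.1561]
tool_rot: [[0.999, 0.053, 0.001], [0.053, -0.999, -0.0], [0.001, 0.0, -1.0]]
ft_force: [0.8, -0.1, -0.6]
grip_width: 0.0721
gripper_force: 0.0
```

Request:
jog_arm(plan="0 0 0 -1 2.65 0 40; 0 0 0 -1 2.65 0 40; 0 0 0 -1 2.65 0 40; 0 0 0 -1 2.65 0 40; 0 0 0 -1 2.65 0 40; 0 0 0 -1 2.65 0 40; 0 0 0 -1 2.65 0 40; 0 0 0 -1 2.65 0 40; 0 0 0 -1 2.65 0 40; 0 0 0 -1 2.65 0 40")

```text
time_s: 54.4
position: [0.4663, -0.3752, 0.1561]
tool_rot: [[0.999, 0.053, 0.0], [0.053, -0.999, -0.001], [0.0, 0.001, -1.0]]
ft_force: [-0.2, 0.0, 0.4]
grip_width: 0.0719
gripper_force: 0.0
```

Request:
jog_arm(plan="0 0 -7.1 -1 2.65 0 40; 0 0 -7.1 0 0 0 40; 0 0 -7.1 0 0 0 40; 0 0 -7.1 0 0 0 40; 0 0 -7.1 0 0 0 40; 0 0 -7.1 0 0 0 40; 0 0 -7.1 0 0 0 40; 0 0 -7.1 0 0 0 40; 0 0 -7.1 0 0 0 40; 0 0 -7.1 0 0 0 40")

```text
time_s: 55.23
position: [0.4583, -0.4008, 0.156]
tool_rot: [[0.269, 0.963, 0.0], [0.963, -0.269, -0.0], [-0.0, 0.0, -1.0]]
ft_force: [0.3, 0.5, 0.5]
grip_width: 0.0719
gripper_force: 0.0
```

Request:
jog_arm(plan="0 0 -7.1 0 0 0 40; 0 0 -7.1 0 0 0 40; 0 0 -7.1 0 0 0 40; 0 0 -7.1 0 0 0 40; 0 0 -7.1 0 0 0 40; 0 0 -7.1 0 0 0 40; 0 0 -7.1 0 0 0 40; 0 0 -7.1 0 0 0 40; 0 0 -7.1 0 0 0 40; 0 0 0 0 0 0 40")

```text
time_s: 56.07
position: [0.4583, -0.4008, 0.156]
tool_rot: [[-0.745, 0.667, 0.0], [0.667, 0.745, -0.0], [-0.001, -0.0, -1.0]]
ft_force: [0.6, -0.1, 0.0]
grip_width: 0.0716
gripper_force: 0.0
```

```bash
python3 - <<'E'
from h import *
d,P=look()
go(.4495,-.4287,.033,47.6)
E
```

```text
brick 0.55 (array([645.1, -50.9]), array([51.1, 95.7]), 0.13) 400 cill [ 20.8 -44.8]
brick 0.55 (array([ 652.2, -160.9]), array([51.2, 99.6]), 3.97) 406 cill [  22.1 -155.1]
gauge head 0.77 (array([587.1,   4.3]), array([39.6, 33.7]), 1.41) 128 0.085 cill [-34.3  13.3]
shift cm [-1.22 -2.65 12.28] then rz 0.11 alt -179.89 | pos [ 0.4583 -0.4008  0.1557] fing 47.71 q6 -100.0 F [ 0.  -0.8  0.3] w 0.0719 t 56.2 tilt [ 0. -0.]
```

Request:
jog_arm(plan="0 0 0 -1.22 -2.65 0 40; 0 0 0 0 0 2.5 40; 0 0 0 0 0 2.5 40; 0 0 0 0 0 2.5 40; 0 0 0 0 0 2 40; 0 0 0 0 0 1.7 40; 0 0 0 0 0 1 40; 0 0 0 0 0 0 40; 0 0 0 0 0 0 40; 0 0 0 0 0 0 40", grip_force=70)

```text
time_s: 57.05
position: [0.45, -0.4292, 0.0347]
tool_rot: [[-0.742, 0.671, 0.001], [0.671, 0.742, -0.002], [-0.002, -0.0, -1.0]]
ft_force: [-0.8, 0.6, 0.4]
grip_width: 0.072
gripper_force: 0.0
```

Request:
jog_arm(plan="0 0 0 0 0 0 255; 0 0 0 0 0 0 255; 0 0 0 0 0 0 255; 0 0 0 0 0 0 255; 0 0 0 0 0 0 255; 0 0 0 0 0 0 255")

```text
time_s: 57.55
position: [0.4498, -0.4292, 0.035]
tool_rot: [[-0.742, 0.67, 0.001], [0.67, 0.742, -0.002], [-0.002, -0.001, -1.0]]
ft_force: [-1.3, 0.4, 6.6]
grip_width: 0.0477
gripper_force: 71.6
```

Request:
jog_arm(plan="0 0 0 0 0 -1 255; 0 0 0 0 0 -2 255; 0 0 0 0 0 -2 255; 0 0 0 0 0 -2 255; 0 0 0 0 0 -2 255; 0 0 0 0 0 -2 255; 0 0 0 0 0 -2 255; 0 0 0 0 0 0 255; 0 0 0 0 0 0 255")

```text
time_s: 58.3
position: [0.4495, -0.4285, 0.1636]
tool_rot: [[-0.742, 0.67, 0.0], [0.67, 0.742, -0.0], [-0.001, -0.0, -1.0]]
ft_force: [0.2, 0.1, -6.7]
grip_width: 0.0478
gripper_force: 74.5
```

```bash
python3 - <<'E'
from h import *
x,y=cw(.0205,.073)
print(x,y); go(x,y,.09,3)
E
```

```text
0.6386513806567339 0.06677284314006424
shift cm [19.16 49.44  7.34] then rz 44.92 alt -135.08 | pos [ 0.4495 -0.4285  0.1636] fing 47.92 q6 -102.5 F [ 0.2  0.1 -6.7] w 0.0478 t 58.3 tilt [ 0. -0.]
```

Request:
jog_arm(plan="0 0 0 1.064 2.747 0 255; 0 0 0 1.064 2.747 0 255; 0 0 0 1.064 2.747 0 255; 0 0 0 1.064 2.747 0 255; 0 0 0 1.064 2.747 0 255; 0 0 0 1.064 2.747 0 255; 0 0 0 1.064 2.747 0 255; 0 0 0 1.064 2.747 0 255; 0 0 0 1.064 2.747 0 255; 0 0 0 1.064 2.747 0 255")

```text
time_s: 59.13
position: [0.5541, -0.1516, 0.1614]
tool_rot: [[-0.742, 0.67, -0.003], [0.67, 0.742, 0.002], [0.004, -0.001, -1.0]]
ft_force: [0.5, -0.4, -7.5]
grip_width: 0.0477
gripper_force: 74.6
```

Request:
jog_arm(plan="0 0 0 1.064 2.747 0 255; 0 0 0 1.064 2.747 0 255; 0 0 0 1.064 2.747 0 255; 0 0 0 1.064 2.747 0 255; 0 0 0 1.064 2.747 0 255; 0 0 0 1.064 2.747 0 255; 0 0 0 1.064 2.747 0 255; 0 0 0 1.064 2.747 0 255; 0 0 6.4 0 0 0 255; 0 0 6.4 0 0 0 255")

```text
time_s: 59.97
position: [0.638, 0.0686, 0.1606]
tool_rot: [[-0.573, 0.819, -0.005], [0.819, 0.573, 0.0], [0.003, -0.003, -1.0]]
ft_force: [0.5, -1.1, -5.9]
grip_width: 0.048
gripper_force: 75.0
```

Request:
jog_arm(plan="0 0 6.4 0 0 0 255; 0 0 6.4 0 0 0 255; 0 0 6.4 0 0 0 255; 0 0 6.4 0 0 0 255; 0 0 6.5 0 0 0 255; 0 0 0 0 0 2.5 255; 0 0 0 0 0 2.5 255; 0 0 0 0 0 2.5 255; 0 0 0 0 0 2 255; 0 0 0 0 0 0 255")

```text
time_s: 60.8
position: [0.6351, 0.0669, 0.0619]
tool_rot: [[-0.053, 0.999, -0.012], [0.999, 0.053, 0.001], [0.002, -0.012, -1.0]]
ft_force: [-1.3, 1.0, -7.2]
grip_width: 0.0478
gripper_force: 75.1
```

Request:
jog_arm(plan="0 0 0 0 0 1 255; 0 0 0 0 0 0 255; 0 0 0 0 0 0 255; 0 0 0 0 0 0 255")

```text
time_s: 61.13
position: [0.6393, 0.0667, 0.0595]
tool_rot: [[-0.053, 0.999, 0.002], [0.999, 0.053, -0.0], [-0.0, 0.002, -1.0]]
ft_force: [-0.6, -0.1, -6.0]
grip_width: 0.0479
gripper_force: 75.1
```

```bash
python3 - <<'E'
from h import *
x,y=cw(.0205,.073)
print(x,y); go(x,y,.0382,3)
E
```

```text
0.6386513806567339 0.06677284314006424
shift cm [ 0.01 -0.07  2.13] then rz 0.03 alt -179.97 | pos [0.6393 0.0667 0.0595] fing 3.03 q6 -7.6 F [-0.6 -0.1 -6. ] w 0.0479 t 61.1 tilt [ 0.002 -0.   ]
```

Request:
jog_arm(plan="0 0 0 0 0 1.2 255; 0 0 0 0 0 0.85 255; 0 0 0 0 0 0 255; 0 0 0 0 0 0 255; 0 0 0 0 0.15 0 255; 0 0 0 0 0 0 255; 0 0 0 0 0 0 255; 0 0 0 0 0 0 255")

```text
time_s: 61.8
position: [0.6384, 0.067, 0.0379]
tool_rot: [[-0.052, 0.999, -0.005], [0.999, 0.052, 0.0], [0.001, -0.005, -1.0]]
ft_force: [-8.7, -0.0, -4.3]
grip_width: 0.0476
gripper_force: 79.1
```

Request:
jog_arm(plan="0 0 0 0 0.1 0 255; 0 0 0 0 0 0 255; 0 0 0 0 0 0 255; 0 0 0 0 0 0 255")

```text
time_s: 62.13
position: [0.6386, 0.0671, 0.0378]
tool_rot: [[-0.052, 0.999, -0.007], [0.999, 0.052, 0.0], [0.001, -0.007, -1.0]]
ft_force: [-11.0, 0.4, -1.7]
grip_width: 0.0473
gripper_force: 79.2
```

Request:
jog_arm(plan="0 0 0 -0.2 0 0 255; 0 0 0 -0.2 0 0 255; 0 0 0 -0.1 0 0 255; 0 0 0 0 0 0 255; 0 0 0 0 0 0 255; 0 0 0 0 0 0 255")

```text
time_s: 62.63
position: [0.6387, 0.0637, 0.0378]
tool_rot: [[-0.053, 0.999, -0.007], [0.999, 0.053, 0.003], [0.003, -0.007, -1.0]]
ft_force: [-11.9, 7.1, -1.7]
grip_width: 0.0478
gripper_force: 79.2
```

```bash
python3 - <<'E'
from h import *
F=[]
for i in range(3):
    d=cam("top"); F.append(env.observe()["ft_force"])
print(np.mean(F,0).round(2))
d,P=look(); x,y=cw(.0225,.065); go(x,y,.0377,3)
E
```

```text
[-11.49   6.62  -1.92]
brick 0.98 (array([ 652.2, -160.8]), array([ 51.4, 100. ]), 3.9) 402 cill [  22.1 -155. ]
brick 0.95 (array([645.8, -51.1]), array([51.1, 95.5]), 1.41) 402 cill [ 21.5 -45.1]
brick 0.94 (array([ 370.1, -356.3]), array([49.7, 99.8]), 48.49) 436 cill [-269.8 -335.4]
gauge head 0.61 (array([586.8,   4.2]), array([39. , 33.8]), 2.15) 121 0.085 cill [-34.6  13.2]
shift cm [-0.5   0.21  0.01] then rz 0.03 alt -179.97 | pos [0.6387 0.0637 0.0378] fing 3.03 q6 -8.0 F [-11.3   6.8  -2.5] w 0.0479 t 62.9 tilt [-0.007  0.003]
```

Request:
jog_arm(plan="0 0 0 0 -0.3 0 255; 0 0 0 0 0 0 255; 0 0 0 0 0 0 255; 0 0 0 0 0 0 255; 0 0 0 0 0 0 255")

```text
time_s: 63.35
position: [0.6385, 0.0617, 0.0381]
tool_rot: [[-0.053, 0.999, -0.0], [0.999, 0.053, 0.0], [0.0, -0.0, -1.0]]
ft_force: [-3.3, 3.0, -4.0]
grip_width: 0.0476
gripper_force: 79.1
```

```bash
python3 - <<'E'
from h import *
x,y=cw(.0225,.065); go(x,y,.0377,3)
d=cam("top"); save(dict(pixels=d["pixels"][115:205,160:290]),"pics/l.png",6)
E
```

```text
shift cm [-0.3   0.24  0.04] then rz 0.02 alt -179.98 | pos [0.6385 0.0617 0.0381] fing 3.02 q6 -8.1 F [-3.3  3.  -4. ] w 0.0476 t 63.4 tilt [-0.  0.]
```

View pics/l.png

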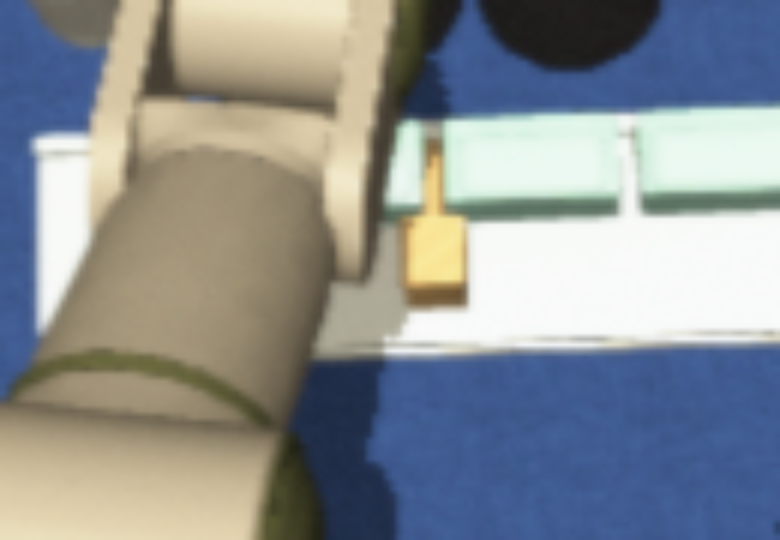

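Request:
jog_arm(plan="0 0 0 -0.2 -0.1 0 255; 0 0 0 -0.1 0 0 255; 0 0 0 0 0 0 255; 0 0 0 0 0 0 255; 0 0 0 0 0 0 255")

```text
time_s: 63.82
position: [0.6381, 0.0587, 0.038]
tool_rot: [[-0.053, 0.999, 0.001], [0.999, 0.053, 0.0], [0.0, 0.001, -1.0]]
ft_force: [-0.1, 3.3, -5.4]
grip_width: 0.0479
gripper_force: 79.1
```

```bash
cat >> h.py <<'E'
def force(k=3,n="top"):
    F=[]
    for i in range(k):
        d=cam(n); F.append(env.observe()["ft_force"])
    print("F",np.mean(F,0).round(2),np.round(env.observe()["position"],4)); return d
def joint(d,y0,y1,x=.0225,z=.07):
    "rows of colour along the course at cill x, between y0 and y1 (top of bricks): prints brick/blade edges"
    ys=np.arange(y0,y1,.001); w=np.array([[*cw(x,y),z] for y in ys])
    T=np.linalg.inv(np.array(d["world_from_camera"])); c=w@T[:3,:3].T+T[:3,3]
    uv=cv2.projectPoints(c,np.zeros(3),np.zeros(3),d["K"],d["D"])[0].reshape(-1,2).astype(np.float32)
    px=cv2.remap(d["pixels"],uv[:,0].reshape(-1,1),uv[:,1].reshape(-1,1),cv2.INTER_LINEAR).reshape(-1,3)
    return [(round(1000*y),*map(int,p)) for y,p in zip(ys,px)]
E
python3 - <<'E'
from h import *
d=force()
print(joint(d,.0,.030))
look()
E
```

```text
F [ 0.4   4.1  -5.43] [0.6381 0.0587 0.0381]
[(0, 216, 236, 219), (1, 211, 231, 211), (2, 207, 225, 202), (3, 198, 207, 180), (4, 187, 185, 152), (5, 177, 161, 121), (6, 168, 143, 99), (7, 163, 137, 93), (8, 159, 133, 88), (9, 154, 127, 82), (10, 157, 139, 97), (11, 163, 155, 115), (12, 168, 172, 135), (13, 176, 187, 155), (14, 188, 205, 178), (15, 200, 221, 199), (16, 211, 237, 220), (17, 216, 239, 224), (18, 221, 241, 228), (19, 226, 244, 232), (20, 228, 244, 233), (21, 228, 244, 233), (22, 228, 244, 233), (23, 228, 244, 233), (24, 225, 242, 231), (25, 223, 240, 229), (26, 220, 238, 227), (27, 204, 222, 210), (28, 185, 201, 188), (29, 168, 184, 169)]
brick 0.96 (array([ 370.5, -356.3]), array([ 50.2, 100.5]), 48.18) 454 cill [-269.4 -335.5]
brick 0.9 (array([646. , -52.6]), array([50.3, 98.4]), 2.09) 388 cill [ 21.6 -46.6]
brick 0.87 (array([ 652.2, -160.3]), array([51.5, 96.5]), 3.57) 381 cill [  22.1 -154.5]
gauge head 0.5 (array([586.9,   0.8]), array([40.2, 33.8]), 2.01) 121 0.086 cill [-34.6   9.8]
```

Request:
jog_arm(plan="0 0 0 0.04 0 0 255; 0 0 0 0 0 0.1 255; 0 0 0 0 0 0 255; 0 0 0 0 0 0 110; 0 0 0 0 0 0 80; 0 0 0 0 0 0 50; 0 0 0 0 0 0 40; 0 0 0 0 0 0 40; 0 0 0 0 0 0 40; 0 0 0 0 0 0 40")

```text
time_s: 64.95
position: [0.6377, 0.059, 0.037]
tool_rot: [[-0.053, 0.999, 0.0], [0.999, 0.053, -0.0], [-0.0, 0.0, -1.0]]
ft_force: [0.1, 0.1, 0.1]
grip_width: 0.0715
gripper_force: 0.0
```

Request:
jog_arm(plan="0 0 0 0 0 -1 40; 0 0 0 0 0 -2 40; 0 0 0 0 0 -3 40; 0 0 0 0 0 -3 40; 0 0 0 0 0 -3 40; 0 0 0 0 -3 0 40; 0 0 0 -3 -3 0 40; 0 0 0 -2 0 0 40; 0 0 0 0 0 0 40; 0 0 0 0 0 0 40")

```text
time_s: 65.78
position: [0.5811, 0.0059, 0.1579]
tool_rot: [[-0.051, 0.999, 0.001], [0.999, 0.051, -0.0], [-0.0, 0.001, -1.0]]
ft_force: [-0.0, 1.5, 0.7]
grip_width: 0.0723
gripper_force: 0.0
```

```bash
python3 - <<'E'
from h import *
d,P=look()
x,y=cw(-.0342,.0098); print(x,y); go(x,y,.051,93)
E
```

```text
brick 0.76 (array([ 651.4, -163.1]), array([51.6, 95.5]), 0.91) 387 cill [  21.2 -157.2]
brick 0.62 (array([647.2, -65.3]), array([50. , 72.2]), 4.72) 253 cill [ 22.1 -59.3]
brick 0.58 (array([ 370.4, -356.2]), array([ 50.3, 100.5]), 48.39) 451 cill [-269.5 -335.4]
brick 0.53 (array([641.2,  85.7]), array([40.3, 29.4]), 84.53) 81 cill [24.  91.8]
0.5873339775402128 0.0007966797370861436
shift cm [-0.67  0.56 10.61] then rz -89.93 alt 90.07 | pos [0.5813 0.0072 0.1571] fing 3.07 q6 -14.0 F [ 0.1 -0.4 -0.4] w 0.0719 t 65.9 tilt [0. 0.]
```

Request:
jog_arm(plan="0 0 0 -0.67 0.56 0 40; 0 0 6.92 0 0 0 40; 0 0 6.92 0 0 0 40; 0 0 6.92 0 0 0 40; 0 0 6.92 0 0 0 40; 0 0 6.92 0 0 0 40; 0 0 6.92 0 0 0 40; 0 0 6.92 0 0 0 40; 0 0 6.92 0 0 0 40; 0 0 6.92 0 0 0 40", grip_force=40)

```text
time_s: 66.77
position: [0.5875, 0.0003, 0.1567]
tool_rot: [[0.862, 0.507, -0.0], [0.507, -0.862, 0.0], [-0.0, -0.0, -1.0]]
ft_force: [0.1, 0.1, 0.2]
grip_width: 0.0719
gripper_force: 0.0
```

Request:
jog_arm(plan="0 0 6.92 0 0 0 40; 0 0 6.92 0 0 0 40; 0 0 6.92 0 0 0 40; 0 0 6.92 0 0 0 40; 0 0 0 0 0 2 40; 0 0 0 0 0 2 40; 0 0 0 0 0 0 40; 0 0 0 0 0 0 40; 0 0 0 0 0 0 40; 0 0 0 0 0 0 40")

```text
time_s: 67.6
position: [0.5876, 0.0, 0.1182]
tool_rot: [[0.999, 0.054, 0.002], [0.054, -0.999, -0.0], [0.002, 0.001, -1.0]]
ft_force: [1.0, 0.6, 0.7]
grip_width: 0.0722
gripper_force: 0.0
```

```bash
python3 - <<'E'
from h import *
x,y=cw(-.0342,.0096); go(x,y,.051,93)
E
```

```text
shift cm [-0.04 -0.06  6.72] then rz 0.08 alt -179.92 | pos [0.5876 0.     0.1182] fing -86.92 q6 75.4 F [1.  0.6 0.7] w 0.0722 t 67.6 tilt [ 0.002 -0.   ]
```

Request:
jog_arm(plan="0 0 0 -0.04 -0.05 2 40; 0 0 0 0 0 2 40; 0 0 0 0 0 1.7 40; 0 0 0 0 0 1 40; 0 0 0 0 0 0 40; 0 0 0 0 0 0 40; 0 0 0 0 0 0 40; 0 0 0 0 0 0 255; 0 0 0 0 0 0 255; 0 0 0 0 0 0 255")

```text
time_s: 68.43
position: [0.5867, 0.0005, 0.0506]
tool_rot: [[0.999, 0.054, 0.001], [0.054, -0.999, -0.0], [0.001, 0.0, -1.0]]
ft_force: [0.2, -2.4, 0.9]
grip_width: 0.0366
gripper_force: 1.6
```

Request:
jog_arm(plan="0 0 0 0 0 0 255; 0 0 0 0 0 0 255; 0 0 0 0 0 0 255; 0 0 0 0 0 0 255; 0 0 0 0 0 0 255")

```text
time_s: 68.85
position: [0.5868, 0.0004, 0.0508]
tool_rot: [[0.999, 0.054, 0.001], [0.054, -0.999, -0.0], [0.001, 0.001, -1.0]]
ft_force: [-0.4, -0.4, 6.0]
grip_width: 0.035
gripper_force: 40.4
```

Request:
jog_arm(plan="0 0 0 0 0 -0.5 255; 0 0 0 0 0 -1 255; 0 0 0 0 0 -1 255; 0 0 0 0 0 -1.5 255; 0 0 0 0 0 -1.5 255; 0 0 0 0 0 -1.5 255; 0 0 0 0 0 0 255; 0 0 0 0 0 0 255; 0 0 0 0 0 0 255")

```text
time_s: 69.6
position: [0.586, 0.0007, 0.1194]
tool_rot: [[0.999, 0.054, -0.001], [0.054, -0.999, 0.0], [-0.001, -0.0, -1.0]]
ft_force: [-0.7, 0.1, -0.5]
grip_width: 0.0345
gripper_force: 40.2
```

```bash
python3 - <<'E'
from h import *
d,P=look()
x,y=cw(-.034,.1225); go(x,y,.052,93)
E
```

```text
brick 0.77 (array([ 651.8, -161.2]), array([49.7, 99.5]), 2.45) 401 cill [  21.7 -155.3]
brick 0.7 (array([646.8, -79.4]), array([48.2, 44.3]), 2.51) 155 cill [ 21.  -73.4]
brick 0.61 (array([ 370.2, -356.3]), array([49.5, 99.7]), 47.96) 442 cill [-269.7 -335.4]
shift cm [  0.18 -11.27   6.71] then rz 0.07 alt -179.93 | pos [0.586  0.0007 0.119 ] fing -86.93 q6 75.4 F [ 0.1 -0.1 -1.1] w 0.0349 t 69.8 tilt [-0.002  0.   ]
```

Request:
jog_arm(plan="0 0 0 0.04 -2.8 0 255; 0 0 0 0.04 -2.8 0 255; 0 0 0 0.04 -2.8 0 255; 0 0 0 0.04 -2.88 0 255; 0 0 0 0 0 0 255; 0 0 0 0 0 2 255; 0 0 0 0 0 2 255; 0 0 0 0 0 0 255; 0 0 0 0 0 0 255; 0 0 0 0 0 0 255")

```text
time_s: 70.58
position: [0.5825, 0.1129, 0.0807]
tool_rot: [[0.999, 0.053, 0.001], [0.053, -0.999, -0.0], [0.001, 0.0, -1.0]]
ft_force: [-0.3, -0.0, -0.4]
grip_width: 0.0347
gripper_force: 40.3
```

```bash
python3 - <<'E'
from h import *
d,P=look()
x,y=cw(-.034,.1225); go(x,y,.0515,93)
E
```

```text
brick 0.94 (array([ 652.4, -161.2]), array([ 51.1, 100. ]), 3.51) 406 cill [  22.3 -155.4]
brick 0.92 (array([640.6,  45.3]), array([72.5, 50. ]), 89.84) 253 cill [21.3 51.5]
brick 0.9 (array([646.3, -52.1]), array([51.9, 98.8]), 3.64) 389 cill [ 21.9 -46.1]
brick 0.77 (array([ 370.9, -356.8]), array([ 49.8, 100.3]), 47.97) 452 cill [-269.1 -336. ]
gauge head 0.68 (array([ 651., -160.]), array([51.1, 96. ]), 1.34) 391 0.074 cill [  21.  -154.1]
shift cm [-0.09 -0.03  2.95] then rz 0.06 alt -179.94 | pos [0.5825 0.1131 0.081 ] fing -86.94 q6 86.5 F [ 0.4 -0.3 -0.9] w 0.0347 t 70.7 tilt [ 0.002 -0.   ]
```

Request:
jog_arm(plan="0 0 0 -0.05 -0.04 1.5 255; 0 0 0 0 0 1.2 255; 0 0 0 0 0 0.15 255; 0 0 0 0 0 0.1 255; 0 0 0 0 0 0 255; 0 0 0 0 0 0 255; 0 0 0 0 0 0 150; 0 0 0 0 0 0 90; 0 0 0 0 0 0 40; 0 0 0 0 0 0 40")

```text
time_s: 71.57
position: [0.5816, 0.1137, 0.0507]
tool_rot: [[0.999, 0.053, 0.0], [0.053, -0.999, 0.0], [0.0, -0.0, -1.0]]
ft_force: [-1.6, -0.5, 1.5]
grip_width: 0.0699
gripper_force: 0.0
```

Request:
jog_arm(plan="0 0 0 0 0 0 40; 0 0 0 0 0 -1 40; 0 0 0 0 0 -2.5 40; 0 0 0 0 0 -3.5 40; 0 0 0 0 0 -3.5 40; 0 0 0 0 0 0 40; 0 0 0 -1.312 2.544 0 40; 0 0 0 -1.312 2.544 0 40; 0 0 0 -1.312 2.544 0 40; 0 0 0 -1.312 2.544 0 40")

```text
time_s: 72.4
position: [0.5339, 0.0083, 0.1561]
tool_rot: [[0.999, 0.054, 0.001], [0.054, -0.999, -0.0], [0.001, 0.0, -1.0]]
ft_force: [0.6, 0.2, -0.1]
grip_width: 0.0721
gripper_force: 0.0
```

Request:
jog_arm(plan="0 0 0 -1.312 2.544 0 40; 0 0 0 -1.312 2.544 0 40; 0 0 0 -1.312 2.544 0 40; 0 0 0 -1.312 2.544 0 40; 0 0 0 -1.312 2.544 0 40; 0 0 0 -1.312 2.544 0 40; 0 0 0 -1.312 2.544 0 40; 0 0 0 -1.312 2.544 0 40; 0 0 0 -1.312 2.544 0 40; 0 0 0 -1.312 2.544 0 40")

```text
time_s: 73.23
position: [0.4164, -0.2531, 0.1561]
tool_rot: [[0.999, 0.053, 0.001], [0.053, -0.999, -0.001], [0.001, 0.001, -1.0]]
ft_force: [0.6, 0.1, -0.7]
grip_width: 0.0718
gripper_force: 0.0
```

Request:
jog_arm(plan="0 0 0 -1.312 2.544 0 40; 0 0 0 -1.312 2.544 0 40; 0 0 0 -1.312 2.544 0 40; 0 0 0 -1.312 2.544 0 40; 0 0 -7.1 0 0 0 40; 0 0 -7.1 0 0 0 40; 0 0 -7.1 0 0 0 40; 0 0 -7.1 0 0 0 40; 0 0 -7.1 0 0 0 40; 0 0 -7.1 0 0 0 40")

```text
time_s: 74.07
position: [0.3701, -0.3563, 0.156]
tool_rot: [[0.695, 0.719, 0.0], [0.719, -0.695, -0.001], [-0.0, 0.001, -1.0]]
ft_force: [-0.1, 0.5, 0.8]
grip_width: 0.0722
gripper_force: 0.0
```

Request:
jog_arm(plan="0 0 -7.1 0 0 0 40; 0 0 -7.1 0 0 0 40; 0 0 -7.1 0 0 0 40; 0 0 -7.1 0 0 0 40; 0 0 -7.1 0 0 0 40; 0 0 -7.1 0 0 0 40; 0 0 -7.1 0 0 0 40; 0 0 -7.1 0 0 0 40; 0 0 -7.1 0 0 0 40; 0 0 -7.1 0 0 0 40")

```text
time_s: 74.9
position: [0.3702, -0.3563, 0.1561]
tool_rot: [[-0.454, 0.891, 0.0], [0.891, 0.454, -0.001], [-0.001, 0.0, -1.0]]
ft_force: [0.4, 0.4, -0.1]
grip_width: 0.0723
gripper_force: 0.0
```

Request:
jog_arm(plan="0 0 -7.1 0 0 0 40; 0 0 -7.1 0 0 0 40; 0 0 -7.1 0 0 0 40; 0 0 0 0 0 0 40; 0 0 0 0 0 0 40")

```text
time_s: 75.32
position: [0.3702, -0.3563, 0.1559]
tool_rot: [[-0.74, 0.672, 0.0], [0.672, 0.74, -0.001], [-0.001, -0.0, -1.0]]
ft_force: [0.0, -0.3, -1.2]
grip_width: 0.072
gripper_force: 0.0
```

```bash
python3 - <<'E'
from h import *
d,P=look()
print(tray_fit(P,(.441,-.36)))
go(.3704,-.3563,.033,47.7)
E
```

```text
brick 0.9 (array([645.5, -52.6]), array([51.2, 98.7]), 2.01) 401 cill [ 21.1 -46.6]
brick 0.65 (array([ 653.4, -161.3]), array([51.7, 99.7]), 2.68) 397 cill [  23.3 -155.5]
gauge head 0.63 (array([581.9, 113.2]), array([39. , 36.8]), 2.72) 120 0.085 cill [-33.7 122.3]
[(36, [587.0, -356.9], 78.1), (32, [437.2, -214.2], 78.1)]
shift cm [-2.000e-02  1.000e-02  1.226e+01] then rz 0.11 alt -179.89 | pos [ 0.3701 -0.3562  0.1556] fing 47.81 q6 -104.9 F [ 0.  -0.1 -0. ] w 0.0719 t 75.5 tilt [ 0. -0.]
```

Request:
jog_arm(plan="0 0 0 0 0 2.5 40; 0 0 0 0 0 2.5 40; 0 0 0 0 0 2.5 40; 0 0 0 0 0 2 40; 0 0 0 0 0 1.7 40; 0 0 0 0 0 1 40; 0 0 0 0 0 0 40; 0 0 0 0 0 0 40; 0 0 0 0 0 0 40", grip_force=70)

```text
time_s: 76.22
position: [0.3704, -0.3567, 0.0342]
tool_rot: [[-0.742, 0.67, 0.001], [0.67, 0.742, -0.001], [-0.001, -0.0, -1.0]]
ft_force: [-0.2, -0.4, -0.1]
grip_width: 0.0721
gripper_force: 0.0
```

Request:
jog_arm(plan="0 0 0 0 0 0 255; 0 0 0 0 0 0 255; 0 0 0 0 0 0 255; 0 0 0 0 0 0 255; 0 0 0 0 0 0 255; 0 0 0 0 0 0 255")

```text
time_s: 76.72
position: [0.3704, -0.3566, 0.0346]
tool_rot: [[-0.743, 0.67, 0.001], [0.67, 0.743, -0.002], [-0.002, -0.0, -1.0]]
ft_force: [-1.6, 1.2, 7.3]
grip_width: 0.0478
gripper_force: 71.2
```

Request:
jog_arm(plan="0 0 0 0 0 -1 255; 0 0 0 0 0 -2 255; 0 0 0 0 0 -2 255; 0 0 0 0 0 -2 255; 0 0 0 0 0 -2 255; 0 0 0 0 0 -2 255; 0 0 0 0 0 -2 255; 0 0 0 0 0 0 255; 0 0 0 0 0 0 255")

```text
time_s: 77.47
position: [0.37, -0.356, 0.1632]
tool_rot: [[-0.743, 0.67, 0.0], [0.67, 0.743, -0.0], [-0.0, -0.0, -1.0]]
ft_force: [0.5, 0.3, -6.1]
grip_width: 0.0475
gripper_force: 75.1
```

```bash
python3 - <<'E'
from h import *
x,y=cw(.0185,.185)
print(x,y); go(x,y,.09,3)
d,P=look()
for q in("cleaner","lifter"):
    o=models.outline_of("top",q)
    if o: r=P[o[0]["region"]]; print(q,np.nanmin(r,0).round(3),np.nanmax(r,0).round(3))
E
```

```text
0.630792494488015 0.17851467912009059
shift cm [16.43 57.16  7.31] then rz 44.96 alt -135.04 | pos [ 0.37   -0.356   0.1632] fing 47.96 q6 -105.1 F [ 0.5  0.3 -6.1] w 0.0475 t 77.5 tilt [ 0. -0.]
brick 0.94 (array([ 651.9, -161.1]), array([50.5, 99.4]), 2.44) 381 cill [  21.8 -155.3]
brick 0.89 (array([639.8,  59.2]), array([50.8, 99.2]), 2.23) 395 cill [21.3 65.4]
brick 0.66 (array([646.1, -52.7]), array([51.8, 98.6]), 1.56) 397 cill [ 21.7 -46.7]
gauge head 0.7 (array([581.3, 114. ]), array([39.6, 33.7]), 3.45) 121 0.085 cill [-34.3 123.2]
cleaner [ 0.726  0.182 -0.004] [0.85  0.246 0.196]
lifter [ 0.716 -0.123 -0.003] [0.834 0.108 0.082]
```

```bash
python3 - <<'E'
from h import *
p=np.array(env.observe()["position"]); u=p[:2]/np.hypot(*p[:2])
for n in("top","side"):
    P=cloud(cam(n)).reshape(-1,3); P=P[np.isfinite(P[:,0])]
    e=P[:,:2]-p[:2]; r=e@u; t=e@np.array([-u[1],u[0]]); dz=P[:,2]-p[2]
    m0=(abs(t)<.12)&(r>-.05)&(r<.3)
    for lo in np.arange(.06,.4,.04):
        m=m0&(dz>lo)&(dz<lo+.04)
        if m.sum()>5: print(n,round(lo,2),m.sum(),"r",np.percentile(r[m],[2,98]).round(3),"t",np.percentile(t[m],[2,98]).round(3))
E
```

```text
top 0.06 33 r [-0.011  0.001] t [-0.055  0.042]
top 0.1 29 r [-0.012  0.01 ] t [-0.006  0.067]
top 0.14 37 r [-0.035 -0.004] t [-0.027  0.038]
top 0.18 70 r [-0.038 -0.016] t [-0.021  0.034]
top 0.22 72 r [-0.043 -0.023] t [-0.026  0.031]
top 0.26 241 r [-0.048  0.042] t [-0.062  0.07 ]
top 0.3 1813 r [-0.043  0.04 ] t [-0.062  0.065]
top 0.34 23 r [-0.049 -0.037] t [0.055 0.072]
side 0.06 243 r [-0.02   0.011] t [-0.056  0.057]
side 0.1 389 r [-0.021  0.009] t [-0.064  0.064]
side 0.14 228 r [-0.04  -0.001] t [-0.032  0.038]
side 0.18 288 r [-0.042  0.007] t [-0.031  0.038]
side 0.22 19 r [-0.031  0.003] t [0.028 0.07 ]
side 0.26 47 r [-0.04 -0.  ] t [0.066 0.072]
```

Request:
jog_arm(plan="0 0 0 0.82 2.86 0 255; 0 0 0 0.82 2.86 0 255; 0 0 0 0.82 2.86 0 255; 0 0 0 0.82 2.86 0 255; 0 0 0 0.82 2.86 0 255; 0 0 0 0.82 2.86 0 255; 0 0 0 0.82 2.86 0 255; 0 0 0 0.82 2.86 0 255; 0 0 0 0.82 2.86 0 255; 0 0 0 0.82 2.86 0 255")

```text
time_s: 78.65
position: [0.5011, -0.0875, 0.1632]
tool_rot: [[-0.743, 0.67, -0.0], [0.67, 0.743, 0.0], [0.0, -0.0, -1.0]]
ft_force: [-0.0, 0.2, -6.9]
grip_width: 0.0478
gripper_force: 75.2
```

Request:
jog_arm(plan="0 0 0 0.82 2.86 0 255; 0 0 0 0.82 2.86 0 255; 0 0 0 0.82 2.86 0 255; 0 0 0 0.82 2.86 0 255; 0 0 0 0.82 2.86 0 255; 0 0 0 0.82 2.86 0 255; 0 0 0 0.82 2.86 0 255; 0 0 0 0.82 2.86 0 255; 0 0 0 0.82 2.86 0 255; 0 0 0 0.82 2.86 0 255")

```text
time_s: 79.48
position: [0.6316, 0.1799, 0.1626]
tool_rot: [[-0.743, 0.67, -0.001], [0.67, 0.743, -0.0], [0.001, -0.001, -1.0]]
ft_force: [1.2, -0.5, -5.6]
grip_width: 0.0479
gripper_force: 75.2
```

Request:
jog_arm(plan="0 0 6.4 0 0 0 255; 0 0 6.4 0 0 0 255; 0 0 6.4 0 0 0 255; 0 0 6.4 0 0 0 255; 0 0 6.4 0 0 0 255; 0 0 6.4 0 0 0 255; 0 0 6.5 0 0 0 255; 0 0 0 0 0 2.5 255; 0 0 0 0 0 2.5 255; 0 0 0 0 0 2.5 255")

```text
time_s: 80.32
position: [0.6312, 0.1784, 0.087]
tool_rot: [[-0.053, 0.999, -0.0], [0.999, 0.053, -0.0], [-0.0, -0.0, -1.0]]
ft_force: [-0.0, 0.1, -6.7]
grip_width: 0.0476
gripper_force: 75.7
```

Request:
jog_arm(plan="0 0 0 0 0 2 255; 0 0 0 0 0 1 255; 0 0 0 0 0 0 255; 0 0 0 0 0 0 255; 0 0 0 0 0 0 255")

```text
time_s: 80.73
position: [0.6322, 0.1785, 0.0599]
tool_rot: [[-0.054, 0.999, 0.003], [0.999, 0.054, 0.0], [0.0, 0.003, -1.0]]
ft_force: [-0.0, 0.7, -6.4]
grip_width: 0.0478
gripper_force: 75.7
```

```bash
python3 - <<'E'
from h import *
x,y=cw(.0185,.182)
print(x,y); go(x,y,.0382,3)
d,P=look()
E
```

```text
0.6309495023567439 0.17551879051582686
shift cm [-0.3  -0.15  2.17] then rz 0.07 alt -179.93 | pos [0.6322 0.1785 0.0599] fing 3.07 q6 2.4 F [-0.   0.7 -6.4] w 0.0478 t 80.7 tilt [0.003 0.   ]
brick 0.85 (array([646.7, -52.5]), array([52.2, 98.6]), 2.38) 402 cill [ 22.3 -46.5]
brick 0.81 (array([ 651.5, -161.2]), array([ 50.7, 100.6]), 4.38) 387 cill [  21.4 -155.3]
brick 0.61 (array([640.6,  59.1]), array([51. , 99.3]), 2.68) 412 cill [22.  65.2]
gauge head 0.74 (array([581.8, 113.2]), array([39. , 36.9]), 1.78) 124 0.085 cill [-33.8 122.3]
```

Request:
jog_arm(plan="0 0 0 0 0 1.2 255; 0 0 0 0 0 0.9 255; 0 0 0 0 0 0 255; 0 0 0 0 0 0 255; 0 0 0 0 0.1 0 255; 0 0 0 0 0 0 255; 0 0 0 0 0 0 255; 0 0 0 0 0 0 255")

```text
time_s: 81.55
position: [0.6322, 0.1785, 0.0374]
tool_rot: [[-0.054, 0.999, -0.0], [0.999, 0.054, -0.0], [0.0, -0.0, -1.0]]
ft_force: [-0.9, 0.5, -5.9]
grip_width: 0.0479
gripper_force: 77.6
```

Request:
jog_arm(plan="0 0 0 0 0.1 0 255; 0 0 0 0 0 0 255; 0 0 0 0 0 0 255; 0 0 0 0 0 0 255")

```text
time_s: 81.88
position: [0.6333, 0.1785, 0.0374]
tool_rot: [[-0.054, 0.999, -0.0], [0.999, 0.054, -0.0], [-0.0, -0.0, -1.0]]
ft_force: [-0.5, -0.1, -6.6]
grip_width: 0.0479
gripper_force: 77.6
```

```bash
python3 - <<'E'
from h import *
d=force()
x,y=cw(.0225,.175); go(x,y,.0378,3)
print(joint(d,.110,.150)[::2])
E
```

```text
F [-0.02 -0.17 -6.01] [0.6333 0.1785 0.0374]
shift cm [-0.99  0.15 -0.04] then rz 0.06 alt -179.94 | pos [0.6333 0.1785 0.0374] fing 3.06 q6 2.4 F [ 0.1 -0.7 -6.3] w 0.0473 t 82.0 tilt [-0.  0.]
[(110, 205, 233, 213), (112, 188, 205, 178), (114, 167, 164, 129), (116, 188, 166, 114), (118, 219, 181, 112), (120, 233, 200, 125), (122, 237, 205, 129), (124, 227, 191, 122), (126, 179, 157, 107), (128, 121, 117, 90), (130, 103, 113, 93), (132, 103, 125, 108), (134, 140, 172, 150), (136, 174, 207, 185), (138, 205, 235, 217), (140, 212, 239, 223), (142, 218, 241, 227), (144, 225, 244, 232), (146, 230, 246, 236), (148, 232, 247, 238)]
```

Request:
jog_arm(plan="0 0 0 -0.2 0.1 0 255; 0 0 0 -0.2 0 0 255; 0 0 0 -0.2 0 0 255; 0 0 0 -0.1 0 0 255; 0 0 0 0 0 0 255; 0 0 0 0 0 0 255; 0 0 0 0 0 0 255; 0 0 0 0 0 0 255")

```text
time_s: 82.7
position: [0.6347, 0.1717, 0.0374]
tool_rot: [[-0.054, 0.999, 0.0], [0.999, 0.054, -0.0], [-0.0, 0.0, -1.0]]
ft_force: [-0.0, -0.3, -6.2]
grip_width: 0.0475
gripper_force: 77.6
```

Request:
jog_arm(plan="0 0 0 -0.1 0 0 255; 0 0 0 0 0 0 255; 0 0 0 0 0 0 255; 0 0 0 0 0 0 255")

```text
time_s: 83.03
position: [0.6347, 0.1706, 0.0374]
tool_rot: [[-0.053, 0.999, -0.0], [0.999, 0.053, -0.0], [-0.0, -0.0, -1.0]]
ft_force: [0.9, -0.1, -6.8]
grip_width: 0.0478
gripper_force: 77.6
```

```bash
python3 - <<'E'
from h import *
d=force()
x,y=cw(.0225,.174); go(x,y,.0378,3)
look()
E
```

```text
F [-0.65 -0.17 -6.69] [0.6347 0.1706 0.0374]
shift cm [-0.29  0.05 -0.04] then rz 0.07 alt -179.93 | pos [0.6347 0.1706 0.0374] fing 3.07 q6 1.7 F [-1.  -0.6 -6.4] w 0.0477 t 83.2 tilt [-0. -0.]
brick 0.94 (array([646.2, -52.1]), array([50.9, 98.5]), 3.37) 386 cill [ 21.8 -46.1]
brick 0.83 (array([639.8,  59.2]), array([ 51.6, 100.2]), 4.75) 401 cill [21.3 65.4]
brick 0.56 (array([ 652.9, -161.3]), array([52.3, 99.8]), 2.85) 412 cill [  22.8 -155.5]
brick 0.55 (array([636.4, 132.4]), array([49.6, 27.6]), 1.56) 114 cill [ 21.7 138.7]
gauge head 0.61 (array([582.2, 111.3]), array([39.6, 33.6]), 2.55) 122 0.084 cill [-33.5 120.4]
```

Request:
jog_arm(plan="0 0 0 -0.1 0 0 255; 0 0 0 0 0 0 255; 0 0 0 0 0 0 255; 0 0 0 0 0 0 255")

```text
time_s: 83.67
position: [0.6348, 0.1696, 0.0374]
tool_rot: [[-0.053, 0.999, -0.0], [0.999, 0.053, -0.0], [-0.0, -0.0, -1.0]]
ft_force: [0.8, -0.7, -6.7]
grip_width: 0.0478
gripper_force: 77.6
```

Request:
jog_arm(plan="0 0 0 -0.05 0 0 255; 0 0 0 0 0 0 255; 0 0 0 0 0 0 255; 0 0 0 0 0 0 255")

```text
time_s: 84.0
position: [0.6348, 0.1691, 0.0374]
tool_rot: [[-0.053, 0.999, -0.0], [0.999, 0.053, 0.0], [0.0, -0.0, -1.0]]
ft_force: [0.2, 0.8, -5.5]
grip_width: 0.0481
gripper_force: 77.6
```

Request:
jog_arm(plan="0 0 0 -0.05 0 0 255; 0 0 0 0 0 0 255; 0 0 0 0 0 0 255; 0 0 0 0 0 0 255")

```text
time_s: 84.33
position: [0.6348, 0.1687, 0.0374]
tool_rot: [[-0.053, 0.999, -0.0], [0.999, 0.053, 0.0], [0.0, -0.0, -1.0]]
ft_force: [-0.3, 1.3, -6.0]
grip_width: 0.0474
gripper_force: 77.6
```

```bash
python3 - <<'E'
from h import *
d=force()
x,y=cw(.0225,.174); go(x,y,.0378,3)
look()
E
```

```text
F [-1.4   1.57 -5.92] [0.6348 0.1687 0.0374]
shift cm [-0.1   0.05 -0.04] then rz 0.07 alt -179.93 | pos [0.6348 0.1687 0.0374] fing 3.07 q6 1.5 F [-1.4  1.4 -6.2] w 0.0478 t 84.5 tilt [-0.  0.]
brick 0.96 (array([645.6, -52.7]), array([51.7, 98.7]), 1.09) 378 cill [ 21.2 -46.7]
brick 0.93 (array([640.2,  59. ]), array([51.8, 99.4]), 3.24) 404 cill [21.6 65.2]
brick 0.82 (array([ 650.9, -159.9]), array([50.7, 95.8]), 1.04) 377 cill [  20.9 -154. ]
brick 0.62 (array([636.5, 130.3]), array([50.3, 24.7]), 1.63) 111 cill [ 21.7 136.6]
gauge head 0.5 (array([582. , 110.8]), array([39.2, 34.7]), 2.83) 125 0.085 cill [-33.8 119.9]
```

Request:
jog_arm(plan="0 0 0 -0.1 0 0 255; 0 0 0 0 0 0 255; 0 0 0 0 0 0 255; 0 0 0 0 0 0 255")

```text
time_s: 84.97
position: [0.6349, 0.1679, 0.0375]
tool_rot: [[-0.054, 0.999, 0.0], [0.999, 0.054, 0.0], [0.0, 0.0, -1.0]]
ft_force: [-0.7, 4.8, -5.3]
grip_width: 0.0476
gripper_force: 77.6
```

Request:
jog_arm(plan="0 0 0 -0.08 0 0 255; 0 0 0 0 0 0 255; 0 0 0 0 0 0 255; 0 0 0 0 0 0 255")

```text
time_s: 85.3
position: [0.635, 0.1668, 0.0374]
tool_rot: [[-0.054, 0.999, 0.0], [0.999, 0.054, 0.0], [0.0, 0.0, -1.0]]
ft_force: [0.3, 4.5, -5.9]
grip_width: 0.0476
gripper_force: 77.6
```

```bash
python3 - <<'E'
from h import *
d=force()
look()
E
```

```text
F [-0.87  4.06 -5.85] [0.635  0.1668 0.0374]
brick 0.94 (array([640.5,  56. ]), array([51.7, 98.8]), 2.97) 417 cill [21.8 62.1]
brick 0.94 (array([646.3, -52.5]), array([51.2, 98.7]), 2.06) 408 cill [ 21.9 -46.5]
brick 0.68 (array([ 652.8, -161.5]), array([51.8, 99.5]), 1.66) 403 cill [  22.7 -155.7]
gauge head 0.66 (array([582.1, 106.1]), array([38.9, 30.9]), 2.36) 114 0.085 cill [-33.9 115.2]
```

Request:
jog_arm(plan="0 0 0 0.04 0 0 255; 0 0 0 0 0 0.08 255; 0 0 0 0 0 0 255; 0 0 0 0 0 0 110; 0 0 0 0 0 0 80; 0 0 0 0 0 0 50; 0 0 0 0 0 0 40; 0 0 0 0 0 0 40; 0 0 0 0 0 0 40; 0 0 0 0 0 0 40")

```text
time_s: 86.43
position: [0.635, 0.1672, 0.0368]
tool_rot: [[-0.053, 0.999, 0.0], [0.999, 0.053, -0.0], [-0.0, 0.0, -1.0]]
ft_force: [1.5, 0.0, 0.5]
grip_width: 0.0718
gripper_force: 0.0
```

Request:
jog_arm(plan="0 0 0 0 0 -1 40; 0 0 0 0 0 -2 40; 0 0 0 0 0 -3 40; 0 0 0 0 0 -3 40; 0 0 0 0 0 -3 40; 0 0 0 0 -3 0 40; 0 0 0 0 -3 0 40; 0 0 0 0 -3 0 40; 0 0 0 0 -3 0 40; 0 0 0 0 -3 0 40")

```text
time_s: 87.27
position: [0.4837, 0.1591, 0.1574]
tool_rot: [[-0.054, 0.999, 0.001], [0.999, 0.054, 0.0], [-0.0, 0.001, -1.0]]
ft_force: [1.4, -0.6, 1.4]
grip_width: 0.072
gripper_force: 0.0
```

Request:
jog_arm(plan="0 0 0 3 -3 0 40; 0 0 0 3 -3 0 40; 0 0 0 0 0 0 40; 0 0 0 0 0 0 40")

```text
time_s: 87.6
position: [0.4221, 0.2159, 0.1578]
tool_rot: [[-0.056, 0.998, 0.002], [0.998, 0.056, 0.0], [0.0, 0.002, -1.0]]
ft_force: [0.2, -1.7, 0.8]
grip_width: 0.0719
gripper_force: 0.0
```

```bash
cat >> h.py <<'E'
def course(k=3,show=True):
    "subpixel ends of the bricks from the brightness profile along the course, averaged over x lines and pictures; z=70 mm plane"
    acc=0; ys=np.arange(-.235,.245,.0005)
    for i in range(k):
        d=cam("top"); T=np.linalg.inv(np.array(d["world_from_camera"]))
        for x in(.010,.015,.020,.025,.030):
            w=np.array([[*cw(x,y),.07] for y in ys]); c=w@T[:3,:3].T+T[:3,3]
            uv=cv2.projectPoints(c,np.zeros(3),np.zeros(3),d["K"],d["D"])[0].reshape(-1,2).astype(np.float32)
            acc=acc+cv2.remap(d["pixels"],uv[:,0].reshape(-1,1),uv[:,1].reshape(-1,1),cv2.INTER_LINEAR).reshape(-1,3).astype(float)
    acc/=k*5
    return ys,acc,d
E
python3 - <<'E'
from h import *
ys,a,d=course()
import json; 
for c in(-.210,-.100,.010,.120,.225):
    m=abs(ys-c)<.0145
    print(c,[(round(1000*y,1),*p.astype(int)) for y,p in zip(ys[m][::3],a[m][::3])])
look(); go(.58,.11,.05,93)
save(dict(pixels=d["pixels"][115:215,160:320]),"pics/m.png",5)
E
```

```text
-0.21 [(np.float64(-224.5), np.int64(248), np.int64(249), np.int64(247)), (np.float64(-223.0), np.int64(247), np.int64(249), np.int64(247)), (np.float64(-221.5), np.int64(245), np.int64(247), np.int64(245)), (np.float64(-220.0), np.int64(239), np.int64(241), np.int64(239)), (np.float64(-218.5), np.int64(230), np.int64(232), np.int64(230)), (np.float64(-217.0), np.int64(190), np.int64(191), np.int64(187)), (np.float64(-215.5), np.int64(140), np.int64(141), np.int64(134)), (np.float64(-214.0), np.int64(128), np.int64(128), np.int64(119)), (np.float64(-212.5), np.int64(140), np.int64(140), np.int64(130)), (np.float64(-211.0), np.int64(158), np.int64(160), np.int64(150)), (np.float64(-209.5), np.int64(182), np.int64(187), np.int64(176)), (np.float64(-208.0), np.int64(205), np.int64(212), np.int64(202)), (np.float64(-206.5), np.int64(213), np.int64(225), np.int64(214)), (np.float64(-205.0), np.int64(219), np.int64(235), np.int64(224)), (np.float64(-203.5), np.int64(223), np.int64(240), np.int64(229)), (np.float64(-202.0), np.int64(228), np.int64(245), np.int64(234)), (np.float64(-200.5), 
[... 5337 characters left out ...]
(np.float64(236.0), np.int64(99), np.int64(120), np.int64(160)), (np.float64(237.5), np.int64(78), np.int64(102), np.int64(150)), (np.float64(239.0), np.int64(70), np.int64(96), np.int64(147))]
brick 0.97 (array([ 652.2, -161. ]), array([50.9, 99.2]), 2.7) 401 cill [  22.1 -155.2]
brick 0.73 (array([634.4, 167.4]), array([ 51.7, 100.5]), 3.75) 405 cill [ 21.5 173.7]
brick 0.72 (array([640.5,  56.1]), array([50.1, 99.1]), 2.35) 388 cill [21.8 62.2]
gauge head 0.66 (array([582.5, 107.7]), array([39.4, 34.5]), 2.02) 121 0.085 cill [-33.4 116.8]
shift cm [-11.23  15.05  10.66] then rz 89.99 alt -90.01 | pos [0.4239 0.2143 0.1566] fing 2.99 q6 9.5 F [ 0.5 -0.4 -0.3] w 0.0717 t 87.9 tilt [-0. -0.]
```

View pics/m.png

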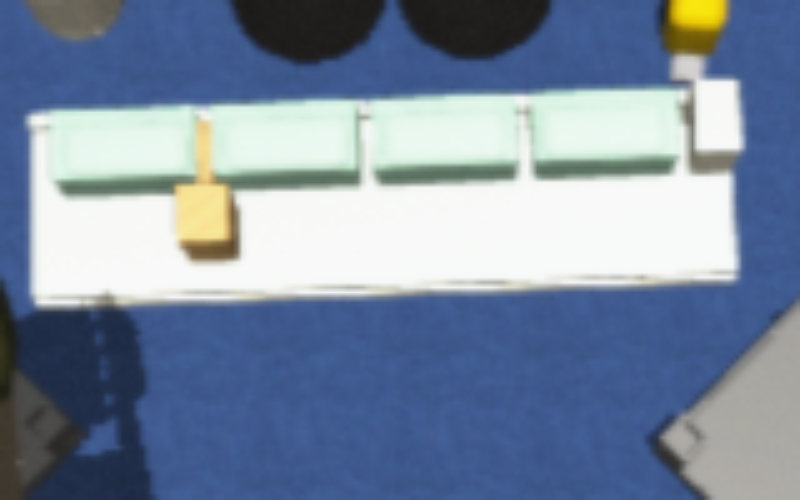

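```bash
cat >> h.py <<'E'
def cent(k=4):
    A=[]
    for i in range(k):
        d=cam("top"); P=cloud(d); p=d["pixels"].astype(int); a=np.radians(CY)
        e=P[...,:2]-CILL; X=e[...,0]*np.cos(a)+e[...,1]*np.sin(a); Y=-e[...,0]*np.sin(a)+e[...,1]*np.cos(a)
        m=(abs(P[...,2]-.07)<.012)&(p[...,1]-p[...,0]>8)&(X>-.01)&(X<.06)&(abs(Y)<.24)
        n,l,st,c=cv2.connectedComponentsWithStats(m.astype(np.uint8),connectivity=4)
        A.append(sorted([(1000*Y[l==j].mean(),1000*X[l==j].mean(),st[j,4]) for j in range(1,n) if st[j,4]>150]))
    for r in A: print([tuple(np.round(t,1)) for t in r])
E
python3 - <<'E'
from h import *
cent()
E
```

```text
[(np.float64(-154.5), np.float64(20.8), np.float64(438.0)), (np.float64(-45.4), np.float64(20.3), np.float64(436.0)), (np.float64(61.3), np.float64(20.3), np.float64(425.0)), (np.float64(172.3), np.float64(20.0), np.float64(434.0))]
[(np.float64(-154.9), np.float64(20.7), np.float64(442.0)), (np.float64(-45.5), np.float64(20.2), np.float64(433.0)), (np.float64(61.2), np.float64(20.3), np.float64(427.0)), (np.float64(172.3), np.float64(20.0), np.float64(432.0))]
[(np.float64(-154.8), np.float64(20.8), np.float64(441.0)), (np.float64(-45.8), np.float64(20.2), np.float64(436.0)), (np.float64(61.0), np.float64(20.2), np.float64(426.0)), (np.float64(172.2), np.float64(20.0), np.float64(433.0))]
[(np.float64(-155.0), np.float64(20.7), np.float64(442.0)), (np.float64(-45.9), np.float64(20.2), np.float64(436.0)), (np.float64(61.1), np.float64(20.1), np.float64(431.0)), (np.float64(172.1), np.float64(20.0), np.float64(434.0))]
```

```bash
python3 - <<'E'
from h import *
go(.6378,.0570,.0375,3)
E
```

```text
shift cm [-16.87  20.58  11.9 ] then rz 0.03 alt -179.97 | pos [0.4234 0.2146 0.1565] fing 3.03 q6 9.5 F [-0.2 -0.2 -0.1] w 0.072 t 88.1 tilt [-0. -0.]
```

Request:
jog_arm(plan="0 0 0 -1.687 2.058 0 40; 0 0 0 -1.687 2.058 0 40; 0 0 0 -1.687 2.058 0 40; 0 0 0 -1.687 2.058 0 40; 0 0 0 -1.687 2.058 0 40; 0 0 0 -1.687 2.058 0 40; 0 0 0 -1.687 2.058 0 40; 0 0 0 -1.687 2.058 0 40; 0 0 0 -1.687 2.058 0 40; 0 0 0 -1.687 2.058 0 40", grip_force=50)

```text
time_s: 88.93
position: [0.6386, 0.0563, 0.1564]
tool_rot: [[-0.053, 0.999, -0.0], [0.999, 0.053, 0.0], [0.0, -0.0, -1.0]]
ft_force: [-0.7, 0.8, 0.5]
grip_width: 0.0723
gripper_force: 0.0
```

Request:
jog_arm(plan="0 0 0 0 0 2.5 40; 0 0 0 0 0 2.5 40; 0 0 0 0 0 2.5 40; 0 0 0 0 0 1.5 40; 0 0 0 0 0 0 40; 0 0 0 0 0 0 40; 0 0 0 0 0 0 40")

```text
time_s: 89.52
position: [0.6384, 0.0573, 0.0679]
tool_rot: [[-0.053, 0.999, 0.002], [0.999, 0.053, -0.0], [-0.0, 0.002, -1.0]]
ft_force: [0.1, -0.2, 0.5]
grip_width: 0.072
gripper_force: 0.0
```

```bash
python3 - <<'E'
from h import *
go(.6378,.0570,.0375,3)
E
```

```text
shift cm [-0.03 -0.07  3.04] then rz 0.06 alt -179.94 | pos [0.6384 0.0573 0.0679] fing 3.06 q6 -8.5 F [ 0.1 -0.2  0.5] w 0.072 t 89.5 tilt [ 0.002 -0.   ]
```

Request:
jog_arm(plan="0 0 0 -0.03 -0.07 1.5 40; 0 0 0 0 0 1.5 40; 0 0 0 0 0 0 40; 0 0 0 0 0 0 40; 0 0 0 0 0 0 255; 0 0 0 0 0 0 255; 0 0 0 0 0 0 255; 0 0 0 0 0 0 255; 0 0 0 0 0 0 255; 0 0 0 0 0 0 255")

```text
time_s: 90.35
position: [0.6389, 0.057, 0.0391]
tool_rot: [[-0.054, 0.999, 0.006], [0.999, 0.054, -0.0], [-0.001, 0.006, -1.0]]
ft_force: [2.3, -0.6, 5.2]
grip_width: 0.0482
gripper_force: 51.8
```

Request:
jog_arm(plan="0 0 0 0.1 0 0 255; 0 0 0 0.1 0 0 255; 0 0 0 0.1 0 0 255; 0 0 0 0 0 0 255; 0 0 0 0 0 0 255; 0 0 0 0 0 0 255")

```text
time_s: 90.85
position: [0.6387, 0.0577, 0.0391]
tool_rot: [[-0.053, 0.999, 0.005], [0.999, 0.053, -0.004], [-0.004, 0.005, -1.0]]
ft_force: [1.0, -10.4, 5.5]
grip_width: 0.0481
gripper_force: 51.9
```

```bash
python3 - <<'E'
from h import *
force(); cent(2); look()
E
```

```text
F [ 1.12 -9.67  5.82] [0.6387 0.0578 0.0391]
[(np.float64(-154.7), np.float64(20.9), np.float64(439.0)), (np.float64(-45.4), np.float64(20.0), np.float64(440.0))]
[(np.float64(-154.8), np.float64(20.8), np.float64(438.0)), (np.float64(-45.4), np.float64(20.0), np.float64(435.0))]
brick 0.85 (array([ 652.5, -161.1]), array([ 50.6, 100. ]), 3.56) 410 cill [  22.4 -155.3]
brick 0.57 (array([646.4, -52.2]), array([51.8, 98.9]), 3.33) 399 cill [ 22.  -46.2]
brick 0.39 (array([631.4, 208.3]), array([50.4, 19. ]), 3.01) 82 cill [ 20.7 214.7]
```

Request:
jog_arm(plan="0 0 0 0 0 -0.06 255; 0 0 0 0 0 0 255; 0 0 0 0 0 0 255; 0 0 0 0 0 0 255; 0 0 0 0 0 0 255")

```text
time_s: 91.67
position: [0.6384, 0.0581, 0.0391]
tool_rot: [[-0.053, 0.999, 0.005], [0.999, 0.053, -0.003], [-0.003, 0.004, -1.0]]
ft_force: [1.7, -8.0, 2.7]
grip_width: 0.0488
gripper_force: 52.0
```

Request:
jog_arm(plan="0 0 0 0.1 0 -0.04 255; 0 0 0 0 0 0 255; 0 0 0 0 0 0 255; 0 0 0 0 0 0 255; 0 0 0 0 0 0 255")

```text
time_s: 92.08
position: [0.6381, 0.0594, 0.0391]
tool_rot: [[-0.053, 0.999, 0.004], [0.999, 0.053, -0.003], [-0.003, 0.004, -1.0]]
ft_force: [2.6, -6.7, 0.9]
grip_width: 0.0484
gripper_force: 51.9
```

Request:
jog_arm(plan="0 0 0 -0.15 0 0 255; 0 0 0 0 0 0 255; 0 0 0 0 0 0 110; 0 0 0 0 0 0 80; 0 0 0 0 0 0 50; 0 0 0 0 0 0 40; 0 0 0 0 0 0 40; 0 0 0 0 0 0 40; 0 0 0 0 0 0 40")

```text
time_s: 92.83
position: [0.6367, 0.0596, 0.0375]
tool_rot: [[-0.054, 0.999, -0.0], [0.999, 0.054, 0.0], [0.0, -0.0, -1.0]]
ft_force: [-0.2, -0.2, 0.5]
grip_width: 0.0722
gripper_force: 0.0
```

Request:
jog_arm(plan="0 0 0 0 0 -1 40; 0 0 0 0 0 -2 40; 0 0 0 0 0 -3 40; 0 0 0 0 0 -3 40; 0 0 0 0 0 -3 40; 0 0 0 1.687 -2.058 0 40; 0 0 0 1.687 -2.058 0 40; 0 0 0 1.687 -2.058 0 40; 0 0 0 1.687 -2.058 0 40; 0 0 0 1.687 -2.058 0 40")

```text
time_s: 93.67
position: [0.5285, 0.1389, 0.1585]
tool_rot: [[-0.053, 0.999, 0.001], [0.999, 0.053, 0.0], [0.0, 0.001, -1.0]]
ft_force: [-0.4, 0.1, -0.4]
grip_width: 0.0722
gripper_force: 0.0
```

Request:
jog_arm(plan="0 0 0 1.687 -2.058 0 40; 0 0 0 1.687 -2.058 0 40; 0 0 0 1.687 -2.058 0 40; 0 0 0 1.687 -2.058 0 40; 0 0 0 1.687 -2.058 0 40; 0 0 0 0 0 0 40")

```text
time_s: 94.17
position: [0.419, 0.2189, 0.1585]
tool_rot: [[-0.056, 0.998, -0.001], [0.998, 0.056, 0.001], [0.001, -0.001, -1.0]]
ft_force: [0.4, -0.1, 0.9]
grip_width: 0.0721
gripper_force: 0.0
```

```bash
python3 - <<'E'
from h import *
cent(3); look(); x,y=cw(-.0338,.1185); print(x,y); go(x,y,.051,93)
E
```

```text
[(np.float64(-154.5), np.float64(20.7), np.float64(443.0)), (np.float64(-46.1), np.float64(20.2), np.float64(431.0)), (np.float64(63.8), np.float64(17.7), np.float64(429.0)), (np.float64(175.2), np.float64(19.8), np.float64(430.0))]
[(np.float64(-154.8), np.float64(20.9), np.float64(439.0)), (np.float64(-45.6), np.float64(20.0), np.float64(440.0)), (np.float64(63.6), np.float64(17.4), np.float64(433.0)), (np.float64(175.2), np.float64(19.6), np.float64(436.0))]
[(np.float64(-154.7), np.float64(20.9), np.float64(433.0)), (np.float64(-45.9), np.float64(20.2), np.float64(435.0)), (np.float64(63.5), np.float64(17.5), np.float64(432.0)), (np.float64(175.2), np.float64(19.8), np.float64(431.0))]
brick 0.85 (array([636.9,  59.3]), array([51.9, 99.2]), 3.0) 389 cill [18.4 65.6]
brick 0.78 (array([ 652.9, -161. ]), array([51.5, 99.9]), 3.53) 394 cill [  22.8 -155.2]
brick 0.77 (array([633.7, 169.3]), array([51.4, 96.1]), 2.96) 397 cill [ 20.9 175.6]
brick 0.64 (array([645.6, -52.3]), array([50.9, 98.9]), 3.14) 398 cill [ 21.2 -46.3]
gauge head 0.8 (array([581.5, 111. ]), array([40.9, 34.1]), 2.98) 126 0.085 cill [-34.3 120.2]
0.5820445109105066 0.1093686445474055
shift cm [-11.53  15.3   10.68] then rz -90.0 alt 90.0 | pos [0.4232 0.2165 0.1577] fing 3.0 q6 9.8 F [-0.1 -0.2 -0.5] w 0.0721 t 94.5 tilt [ 0. -0.]
```

Request:
jog_arm(plan="0 0 0 -1.14 1.53 0 40; 0 0 0 -1.14 1.53 0 40; 0 0 0 -1.14 1.53 0 40; 0 0 0 -1.14 1.53 0 40; 0 0 0 -1.14 1.53 0 40; 0 0 0 -1.14 1.53 0 40; 0 0 0 -1.14 1.53 0 40; 0 0 0 -1.14 1.53 0 40; 0 0 0 -1.14 1.53 0 40; 0 0 0 -1.14 1.53 0 40", grip_force=40)

```text
time_s: 95.3
position: [0.5824, 0.1099, 0.1573]
tool_rot: [[-0.052, 0.999, -0.0], [0.999, 0.052, -0.0], [-0.0, -0.0, -1.0]]
ft_force: [0.6, -0.0, 1.8]
grip_width: 0.0721
gripper_force: 0.0
```

Request:
jog_arm(plan="0 0 6.92 0 0 0 40; 0 0 6.92 0 0 0 40; 0 0 6.92 0 0 0 40; 0 0 6.92 0 0 0 40; 0 0 6.92 0 0 0 40; 0 0 6.92 0 0 0 40; 0 0 6.92 0 0 0 40; 0 0 6.92 0 0 0 40; 0 0 6.92 0 0 0 40; 0 0 6.92 0 0 0 40")

```text
time_s: 96.13
position: [0.5817, 0.1105, 0.1573]
tool_rot: [[0.917, 0.398, -0.0], [0.398, -0.917, -0.0], [-0.0, -0.0, -1.0]]
ft_force: [-0.3, -0.4, -0.2]
grip_width: 0.0718
gripper_force: 0.0
```

Request:
jog_arm(plan="0 0 6.92 0 0 0 40; 0 0 6.92 0 0 0 40; 0 0 6.92 0 0 0 40; 0 0 0 0 0 2 40; 0 0 0 0 0 2 40; 0 0 0 0 0 0 40; 0 0 0 0 0 0 40; 0 0 0 0 0 0 40; 0 0 0 0 0 0 40")

```text
time_s: 96.88
position: [0.582, 0.1112, 0.1189]
tool_rot: [[0.999, 0.054, 0.002], [0.054, -0.999, -0.0], [0.002, 0.0, -1.0]]
ft_force: [0.3, 0.1, 0.8]
grip_width: 0.0722
gripper_force: 0.0
```

```bash
python3 - <<'E'
from h import *
x,y=cw(-.0338,.1193); go(x,y,.051,93)
E
```

```text
shift cm [-0.02  0.1   6.79] then rz 0.09 alt -179.91 | pos [0.582  0.1112 0.1189] fing -86.91 q6 86.3 F [0.3 0.1 0.8] w 0.0722 t 96.9 tilt [ 0.002 -0.   ]
```

Request:
jog_arm(plan="0 0 0 -0.02 0.06 2 40; 0 0 0 0 0 2 40; 0 0 0 0 0 1.8 40; 0 0 0 0 0 1 40; 0 0 0 0 0 0 40; 0 0 0 0 0 0 40; 0 0 0 0 0 0 40; 0 0 0 0 0 0 255; 0 0 0 0 0 0 255; 0 0 0 0 0 0 255")

```text
time_s: 97.72
position: [0.5813, 0.1108, 0.0503]
tool_rot: [[0.999, 0.054, 0.001], [0.054, -0.999, 0.0], [0.001, -0.0, -1.0]]
ft_force: [-3.5, 7.3, 4.2]
grip_width: 0.0366
gripper_force: 4.0
```

Request:
jog_arm(plan="0 0 0 0 0 0 255; 0 0 0 0 0 0 255; 0 0 0 0 0 0 255; 0 0 0 0 0 0 255; 0 0 0 0 0 0 255")

```text
time_s: 98.13
position: [0.5814, 0.1109, 0.0505]
tool_rot: [[0.999, 0.054, 0.001], [0.054, -0.999, 0.0], [0.001, -0.0, -1.0]]
ft_force: [-1.4, 0.8, 6.0]
grip_width: 0.0348
gripper_force: 40.3
```

Request:
jog_arm(plan="0 0 0 0 0 -0.5 255; 0 0 0 0 0 -1 255; 0 0 0 0 0 -1 255; 0 0 0 0 0 -1.5 255; 0 0 0 0 0 -1.5 255; 0 0 0 0 0 -1.5 255; 0 0 0 0 0 -1.5 255; 0 0 0 0 0 -1.5 255; 0 0 0 0 0 0 255; 0 0 0 0 0 0 255")

```text
time_s: 98.97
position: [0.5812, 0.1107, 0.1505]
tool_rot: [[0.999, 0.054, 0.002], [0.054, -0.999, -0.0], [0.002, 0.0, -1.0]]
ft_force: [-0.2, -0.0, -1.0]
grip_width: 0.0348
gripper_force: 40.1
```

Request:
jog_arm(plan="0 0 0 -2 2.5 0 255; 0 0 0 -2 2.5 0 255; 0 0 0 -2 2.5 0 255; 0 0 0 -2 2.5 0 255; 0 0 0 -2 2.5 0 255; 0 0 0 -2 2.5 0 255; 0 0 0 0 2.5 0 255; 0 0 0 0 2.5 0 255; 0 0 0 0 2.5 0 255; 0 0 0 0 2.5 0 255")

```text
time_s: 99.8
position: [0.4741, -0.1464, 0.1488]
tool_rot: [[0.999, 0.054, -0.001], [0.054, -0.999, 0.001], [-0.001, -0.001, -1.0]]
ft_force: [0.5, 0.3, -1.1]
grip_width: 0.0347
gripper_force: 40.2
```

Request:
jog_arm(plan="0 0 0 0 2.5 0 255; 0 0 0 0 2.5 0 255; 0 0 0 0 0 0 255; 0 0 0 0 0 0 255")

```text
time_s: 100.13
position: [0.477, -0.1959, 0.1486]
tool_rot: [[0.999, 0.052, -0.002], [0.052, -0.999, 0.001], [-0.001, -0.001, -1.0]]
ft_force: [0.6, 0.6, -0.4]
grip_width: 0.0347
gripper_force: 40.2
```

```bash
python3 - <<'E'
from h import *
cent(3); d,P=look(); f=tray_fit(P,(.441,-.36)); print(f)
go(.4354,-.2789,.12,46.4)
E
```

```text
[(np.float64(-145.4), np.float64(24.4), np.float64(339.0)), (np.float64(-45.7), np.float64(20.2), np.float64(436.0)), (np.float64(64.8), np.float64(17.4), np.float64(443.0)), (np.float64(173.9), np.float64(19.4), np.float64(445.0))]
[(np.float64(-145.0), np.float64(24.5), np.float64(333.0)), (np.float64(-45.6), np.float64(20.3), np.float64(433.0)), (np.float64(64.9), np.float64(17.5), np.float64(442.0)), (np.float64(174.0), np.float64(19.5), np.float64(444.0))]
[(np.float64(-144.9), np.float64(24.8), np.float64(331.0)), (np.float64(-45.9), np.float64(20.5), np.float64(427.0)), (np.float64(64.5), np.float64(17.6), np.float64(437.0)), (np.float64(174.0), np.float64(19.6), np.float64(445.0))]
brick 0.8 (array([ 651.4, -158.4]), array([50.8, 93.5]), 1.76) 299 cill [  21.4 -152.5]
brick 0.7 (array([646.4, -52.2]), array([52. , 99.2]), 3.39) 403 cill [ 22.  -46.2]
brick 0.67 (array([637.3,  59.1]), array([51.6, 99.4]), 2.81) 407 cill [18.7 65.4]
brick 0.67 (array([634.2, 167.9]), array([52.9, 99.1]), 2.52) 412 cill [ 21.3 174.2]
gauge head 0.46 (array([745.6, 202.3]), array([26.7, 65.3]), 40.71) 26 0.087 cill [134.4 202.7]
[(36, [587.2, -357.1], 78.1), (34, [444.5, -505.0], 78.0), (36, [295.0, -363.4], 78.5)]
shift cm [-4.67  8.2   2.96] then rz 46.77 alt -133.23 | pos [ 0.4775 -0.1944  0.1496] fing -86.83 q6 51.5 F [ 0.2 -0.7 -0.6] w 0.0347 t 100.4 tilt [-0.  0.]
```

Request:
jog_arm(plan="0 0 0 -1.17 2.05 0 255; 0 0 0 -1.17 2.05 0 255; 0 0 0 -1.17 2.05 0 255; 0 0 0 -1.17 2.05 0 255; 0 0 6.68 0 0 0 255; 0 0 6.68 0 0 0 255; 0 0 6.68 0 0 0 255; 0 0 6.68 0 0 0 255; 0 0 6.68 0 0 0 255; 0 0 6.68 0 0 0 255")

```text
time_s: 101.27
position: [0.4353, -0.2792, 0.1497]
tool_rot: [[0.796, -0.605, 0.0], [-0.605, -0.796, -0.0], [0.0, -0.0, -1.0]]
ft_force: [0.3, 0.5, -1.2]
grip_width: 0.0347
gripper_force: 40.3
```

Request:
jog_arm(plan="0 0 6.68 0 0 0 255; 0 0 0 0 0 2.5 255; 0 0 0 0 0 2.5 255; 0 0 0 0 0 0 255; 0 0 0 0 0 0 255; 0 0 0 0 0 0 255")

```text
time_s: 101.77
position: [0.4357, -0.2799, 0.1008]
tool_rot: [[0.724, -0.69, 0.001], [-0.69, -0.724, -0.001], [0.002, 0.0, -1.0]]
ft_force: [0.3, 0.2, -1.0]
grip_width: 0.035
gripper_force: 40.3
```

```bash
python3 - <<'E'
from h import *
go(.4354,-.2789,.0495,46.4)
d=force(1,"side"); save(dict(pixels=d["pixels"][100:250,240:400]),"pics/n.png",5)
E
```

```text
shift cm [-0.1  -0.05  5.13] then rz -0.03 alt 179.97 | pos [ 0.4357 -0.2799  0.1008] fing -133.63 q6 87.8 F [ 0.3  0.2 -1. ] w 0.035 t 101.8 tilt [ 0.001 -0.001]
F [ 0.19 -0.41 -0.34] [ 0.4358 -0.2801  0.1011]
```

View pics/n.png

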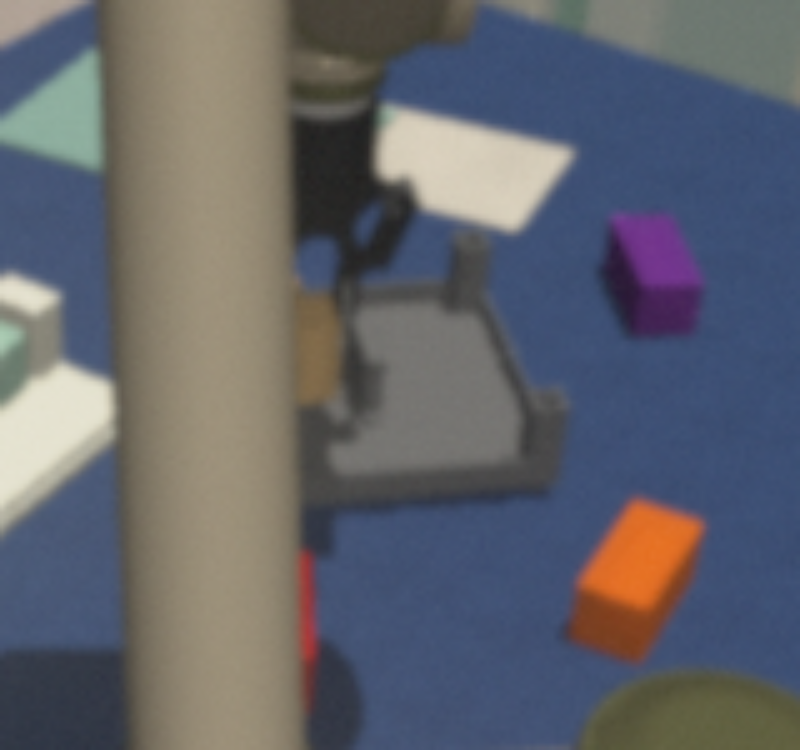

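Request:
jog_arm(plan="0 0 0 -0.1 -0.05 2 255; 0 0 0 0 0 2 255; 0 0 0 0 0 1 255; 0 0 0 0 0 0.1 255; 0 0 0 0 0 0 255; 0 0 0 0 0 0 255; 0 0 0 0 0 0 255")

```text
time_s: 102.4
position: [0.4352, -0.2791, 0.0497]
tool_rot: [[0.724, -0.69, 0.001], [-0.69, -0.724, -0.001], [0.002, 0.0, -1.0]]
ft_force: [-0.4, 0.0, -0.6]
grip_width: 0.0348
gripper_force: 40.4
```

Request:
jog_arm(plan="0 0 0 0 0 0 150; 0 0 0 0 0 0 90; 0 0 0 0 0 0 60; 0 0 0 0 0 0 60; 0 0 0 0 0 0 60; 0 0 0 0 0 -1 60; 0 0 0 0 0 -2.5 60; 0 0 0 0 0 -3 60; 0 0 0 0 0 -3 60; 0 0 0 0 0 0 60")

```text
time_s: 103.23
position: [0.4366, -0.2803, 0.1489]
tool_rot: [[0.724, -0.69, 0.007], [-0.69, -0.724, -0.007], [0.01, 0.0, -1.0]]
ft_force: [0.9, 1.0, 0.7]
grip_width: 0.0651
gripper_force: 0.0
```

Request:
jog_arm(plan="0 0 0 -2.5 -2.5 0 120; 0 0 0 -2.5 -2.5 0 120; 0 0 0 -2.5 -2.5 0 120; 0 0 0 -2.5 -2.5 0 120; 0 0 0 -2.5 -2.5 0 120; 0 0 0 0 0 0 120; 0 0 0 0 0 0 120; 0 0 0 0 0 0 120")

```text
time_s: 103.9
position: [0.4308, -0.1022, 0.1436]
tool_rot: [[0.724, -0.69, 0.0], [-0.69, -0.724, -0.0], [0.0, 0.0, -1.0]]
ft_force: [-0.4, -0.4, 0.1]
grip_width: 0.0452
gripper_force: 0.0
```

```bash
cat >> h.py <<'E'
def trays(k=3):
    out={}
    for nm,c0 in(("tray",(.441,-.36)),("base",(.4335,.3523))):
        A=[]
        for i in range(k):
            P=cloud(cam("top"))
            f=[t for t in tray_fit(P,c0) if t[0]<80]
            A.append([t[1] for t in f]); 
        print(nm,[np.round(a,1).tolist() for a in A])
E
python3 - <<'E'
from h import *
trays(3); cent(2); d,P=look(); go(.441,-.3602,.049,46.4)
save(d,"pics/o.png")
E
```

```text
tray [[[587.0, -357.1], [444.3, -505.0], [437.3, -214.4], [433.0, -263.2], [294.7, -363.5]], [[586.4, -356.6], [444.4, -504.9], [437.0, -214.1], [431.3, -263.5], [294.8, -363.8]], [[586.9, -356.8], [444.5, -505.7], [437.2, -214.3], [434.2, -266.3], [294.8, -363.5]]]
base [[[579.3, 358.6], [440.5, 208.0], [426.6, 497.6]], [[579.0, 358.5], [441.1, 208.8], [426.4, 498.0]], [[579.1, 358.6], [440.9, 208.3], [425.9, 497.9]]]
[(np.float64(-155.1), np.float64(20.7), np.float64(443.0)), (np.float64(-45.7), np.float64(20.2), np.float64(432.0)), (np.float64(64.7), np.float64(17.5), np.float64(435.0)), (np.float64(173.9), np.float64(19.6), np.float64(445.0))]
[(np.float64(-154.8), np.float64(20.6), np.float64(442.0)), (np.float64(-45.5), np.float64(20.4), np.float64(431.0)), (np.float64(64.8), np.float64(17.4), np.float64(442.0)), (np.float64(174.0), np.float64(19.6), np.float64(441.0))]
brick 0.9 (array([636.3,  59.2]), array([52.6, 99.6]), 0.78) 391 cill [17.8 65.6]
brick 0.82 (array([645.8, -52.7]), array([51.3, 98.6]), 1.23) 393 cill [ 21.4 -46.7]
brick 0.76 (array([ 651.5, -161. ]), array([52.5, 99.5]), 3.37) 401 cill [  21.4 -155.1]
gauge head 0.74 (array([ 436.3, -279.7]), array([32.3, 40.3]), 45.2) 116 0.083 cill [-199.7 -262.4]
shift cm [18.58 17.96  9.46] then rz -0.07 alt 179.93 | pos [ 0.4306 -0.102   0.1436] fing -133.67 q6 104.9 F [0.3 0.6 0.6] w 0.0452 t 104.5 tilt [-0.  0.]
```

View pics/o.png

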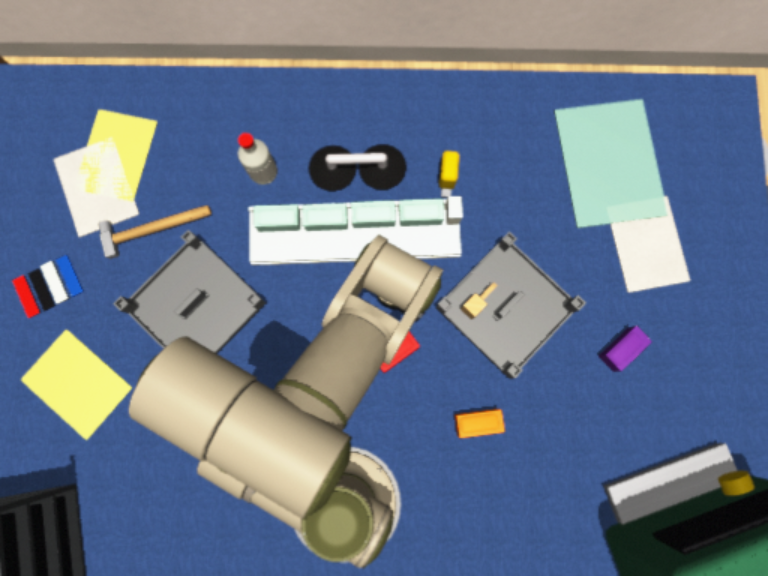

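Request:
jog_arm(plan="0 0 0 1.86 1.79 0 120; 0 0 0 1.86 1.79 0 120; 0 0 0 1.86 1.79 0 120; 0 0 0 1.86 1.79 0 120; 0 0 0 1.86 1.79 0 120; 0 0 0 1.86 1.79 0 120; 0 0 0 1.86 1.79 0 120; 0 0 0 1.86 1.79 0 120; 0 0 0 1.86 1.79 0 120; 0 0 0 1.84 1.79 0 120", grip_force=100)

```text
time_s: 105.28
position: [0.4414, -0.361, 0.1435]
tool_rot: [[0.723, -0.69, -0.0], [-0.69, -0.723, 0.0], [-0.0, -0.0, -1.0]]
ft_force: [0.2, -0.4, 0.1]
grip_width: 0.0452
gripper_force: 0.0
```

Request:
jog_arm(plan="0 0 0 0 0 2 120; 0 0 0 0 0 2 120; 0 0 0 0 0 0 120; 0 0 0 0 0 0 120; 0 0 0 0 0 0 120")

```text
time_s: 105.7
position: [0.4419, -0.3599, 0.1047]
tool_rot: [[0.724, -0.69, 0.001], [-0.69, -0.724, -0.001], [0.001, 0.0, -1.0]]
ft_force: [-0.1, -0.8, 0.3]
grip_width: 0.0453
gripper_force: 0.0
```

```bash
python3 - <<'E'
from h import *
P=None
for i in range(4): print("base",[t[1] for t in tray_fit(cloud(cam("top")),(.4335,.3523)) if t[0]<80])
for i in range(3): print("side",[t[1] for t in tray_fit(cloud(cam("side")),(.4335,.3523)) if t[0]<150])
go(.4408,-.3600,.044,46.37)
E
```

```text
base [[579.1, 358.6], [440.5, 208.1], [425.9, 497.7], [287.6, 343.9]]
base [[579.1, 358.6], [440.7, 208.2], [426.2, 497.8], [287.2, 343.9]]
base [[579.3, 358.6], [440.8, 208.0], [426.0, 497.7], [287.5, 344.2]]
base [[579.8, 359.3], [441.0, 208.5], [426.0, 497.5], [286.9, 343.6]]
side [[438.8, 211.3], [577.9, 363.3], [286.4, 349.1], [424.1, 500.9]]
side [[438.5, 211.5], [577.7, 363.0], [286.6, 348.9], [424.0, 501.7]]
side [[438.8, 211.5], [578.1, 363.3], [286.2, 349.3], [424.2, 501.2]]
shift cm [-0.04  0.08  6.01] then rz -0.01 alt 179.99 | pos [ 0.4417 -0.3597  0.1041] fing -133.64 q6 82.6 F [0.2 0.9 0.4] w 0.0448 t 106.0 tilt [ 0.    -0.001]
```

Request:
jog_arm(plan="0 0 0 -0.04 0.06 2 120; 0 0 0 0 0 2 120; 0 0 0 0 0 1.3 120; 0 0 0 0 0 0.5 120; 0 0 0 0 0 0 120; 0 0 0 0 0 0 120; 0 0 0 0 0 0 120")

```text
time_s: 106.63
position: [0.4412, -0.3603, 0.0466]
tool_rot: [[0.724, -0.69, 0.001], [-0.69, -0.724, -0.001], [0.002, 0.0, -1.0]]
ft_force: [0.1, -0.2, -1.3]
grip_width: 0.0452
gripper_force: 0.0
```

Request:
jog_arm(plan="0 0 0 0 0 0 255; 0 0 0 0 0 0 255; 0 0 0 0 0 0 255; 0 0 0 0 0 0 255; 0 0 0 0 0 0 255; 0 0 0 0 0 0 255; 0 0 0 0 0 0 255")

```text
time_s: 107.22
position: [0.4412, -0.3599, 0.0465]
tool_rot: [[0.724, -0.69, 0.001], [-0.69, -0.724, -0.001], [0.001, -0.0, -1.0]]
ft_force: [0.0, 2.6, 5.8]
grip_width: 0.0091
gripper_force: 98.2
```

```bash
python3 - <<'E'
from h import *
go(.4408,-.3600,.044,46.37)
print([t[1] for t in tray_fit(cloud(cam("top")),(.441,-.36)) if t[0]<80])
E
```

```text
shift cm [-0.02  0.04  0.25] then rz -0.03 alt 179.97 | pos [ 0.4412 -0.3599  0.0465] fing -133.66 q6 82.5 F [0.  2.6 5.8] w 0.0091 t 107.2 tilt [ 0.001 -0.001]
[[586.4, -356.4], [438.2, -213.8], [439.9, -510.9], [295.2, -363.7]]
```

Request:
jog_arm(plan="0 0 0 0 0 -0.5 255; 0 0 0 0 0 -1 255; 0 0 0 0 0 -1.5 255; 0 0 0 0 0 -1.5 255; 0 0 0 0 0 -1.5 255; 0 0 0 0 0 -1.5 255; 0 0 0 0 0 -1.5 255; 0 0 0 0 0 -1.5 255; 0 0 0 0 0 -1.5 255; 0 0 0 0 0 -0.5 255")

```text
time_s: 108.1
position: [0.441, -0.3602, 0.1729]
tool_rot: [[0.724, -0.69, 0.002], [-0.69, -0.724, -0.002], [0.003, 0.0, -1.0]]
ft_force: [0.2, -1.7, -5.4]
grip_width: 0.0093
gripper_force: 98.3
```

Request:
jog_arm(plan="0 0 0 0 0 0 255; 0 0 0 0 0 0 255; 0 0 0 0 0 0 255")

```text
time_s: 108.35
position: [0.4404, -0.3594, 0.1695]
tool_rot: [[0.724, -0.69, -0.002], [-0.69, -0.724, 0.002], [-0.002, -0.0, -1.0]]
ft_force: [0.6, 1.2, -6.6]
grip_width: 0.0092
gripper_force: 98.2
```

```bash
python3 - <<'E'
from h import *
go(.4332,.3525,.1665,-42.13)
d=cam("top");P=cloud(d)
print(tray_fit(P,(.441,-.36),zt=.198))
print(tray_fit(P,(.4335,.3523)))
s=env.observe(); print(s["wrist_torque"])
E
```

```text
shift cm [-49.66 -51.01   0.43] then rz 88.47 alt -91.53 | pos [ 0.4404 -0.3594  0.1695] fing -133.66 q6 82.5 F [ 0.6  1.2 -6.6] w 0.0092 t 108.3 tilt [-0.002  0.002]
[(43, [586.3, -355.8], 199.3), (47, [437.3, -213.7], 198.9), (19, [438.1, -511.9], 201.6), (50, [294.7, -362.4], 200.4)]
[(38, [579.0, 358.5], 78.7), (37, [440.9, 208.4], 76.4), (45, [426.7, 498.5], 77.4), (44, [286.7, 343.8], 78.2)]
[-0.04733898  0.01953055  0.02618565]
```

Request:
jog_arm(plan="0 0 -7.04 0 0 0 255; 0 0 -7.04 0 0 0 255; 0 0 -7.04 0 0 0 255; 0 0 -7.04 0 0 0 255; 0 0 -7.04 0 0 0 255; 0 0 -7.04 0 0 0 255; 0 0 -7.04 0 0 0 255; 0 0 -7.04 0 0 0 255; 0 0 -7.04 0 0 0 255; 0 0 -7.04 0 0 0 255")

```text
time_s: 109.23
position: [0.4406, -0.3596, 0.1697]
tool_rot: [[0.89, 0.455, -0.001], [0.455, -0.89, 0.001], [-0.0, -0.002, -1.0]]
ft_force: [0.5, -1.0, -6.0]
grip_width: 0.0089
gripper_force: 98.2
```

Request:
jog_arm(plan="0 0 -7.04 0 0 0 255; 0 0 -7.04 0 0 0 255; 0 0 -7.04 0 0 0 255; 0 0 0 0.9 -0.83 0 255; 0 0 0 1.5 -1.4 0 255; 0 0 0 1.9 -1.75 0 255; 0 0 0 1.9 -1.75 0 255; 0 0 0 1.9 -1.75 0 255; 0 0 0 1.9 -1.75 0 255; 0 0 0 1.9 -1.75 0 255")

```text
time_s: 110.07
position: [0.4386, -0.1959, 0.1702]
tool_rot: [[0.673, 0.739, -0.001], [0.739, -0.673, 0.001], [0.0, -0.001, -1.0]]
ft_force: [0.6, 0.3, -6.8]
grip_width: 0.009
gripper_force: 98.4
```

Request:
jog_arm(plan="0 0 0 1.9 -1.75 0 255; 0 0 0 1.9 -1.75 0 255; 0 0 0 1.9 -1.75 0 255; 0 0 0 1.9 -1.75 0 255; 0 0 0 1.9 -1.75 0 255; 0 0 0 1.9 -1.75 0 255; 0 0 0 1.9 -1.75 0 255; 0 0 0 1.9 -1.75 0 255; 0 0 0 1.9 -1.75 0 255; 0 0 0 1.9 -1.75 0 255")

```text
time_s: 110.9
position: [0.4359, 0.0621, 0.1704]
tool_rot: [[0.673, 0.739, -0.001], [0.739, -0.673, 0.0], [-0.0, -0.001, -1.0]]
ft_force: [0.8, -0.1, -6.8]
grip_width: 0.0091
gripper_force: 98.4
```

Request:
jog_arm(plan="0 0 0 1.9 -1.75 0 255; 0 0 0 1.9 -1.75 0 255; 0 0 0 1.9 -1.75 0 255; 0 0 0 1.9 -1.75 0 255; 0 0 0 1.9 -1.75 0 255; 0 0 0 1.9 -1.75 0 255; 0 0 0 1.9 -1.75 0 255; 0 0 0 1.9 -1.75 0 255; 0 0 0 1.5 -1.4 0 255; 0 0 0 0.9 -0.83 0 255")

```text
time_s: 111.73
position: [0.4334, 0.3019, 0.1701]
tool_rot: [[0.672, 0.741, -0.001], [0.741, -0.672, 0.0], [-0.001, -0.001, -1.0]]
ft_force: [0.2, -0.2, -6.9]
grip_width: 0.0093
gripper_force: 98.4
```

Request:
jog_arm(plan="0 0 0 0 0 0 255; 0 0 0 0 0 0 255; 0 0 0 0 0 0 255")

```text
time_s: 111.98
position: [0.4343, 0.299, 0.1704]
tool_rot: [[0.672, 0.741, -0.001], [0.741, -0.672, -0.001], [-0.001, -0.0, -1.0]]
ft_force: [-0.1, 0.5, -7.0]
grip_width: 0.0089
gripper_force: 98.4
```

```bash
python3 - <<'E'
from h import *
go(.4332,.3525,.1665,-42.13)
for i in range(2):
    P=cloud(cam("top"))
    print(tray_fit(P,(.4335,.3523),zt=.200), tray_fit(P,(.4335,.3523)))
E
```

```text
shift cm [ 3.89 -3.68  0.39] then rz -0.08 alt 179.92 | pos [0.4343 0.299  0.1704] fing -42.21 q6 63.9 F [-0.1  0.5 -7. ] w 0.0089 t 112.0 tilt [-0.001 -0.001]
[(44, [579.9, 303.5], 201.0), (51, [345.3, 277.5], 201.9)] []
[(49, [581.3, 303.6], 201.7), (47, [346.1, 277.9], 202.8)] []
```

Request:
jog_arm(plan="0 0 0 1.3 -1.23 0 255; 0 0 0 1.3 -1.23 0 255; 0 0 0 1.29 -1.22 0 255; 0 0 0 0 0 0 255; 0 0 0 0 0 0 255; 0 0 0 0 0 0 255; 0 0 0 0 0 0 255")

```text
time_s: 112.67
position: [0.4335, 0.3524, 0.1706]
tool_rot: [[0.672, 0.741, -0.0], [0.741, -0.672, -0.0], [-0.0, 0.0, -1.0]]
ft_force: [-0.6, -0.5, -6.9]
grip_width: 0.0091
gripper_force: 98.5
```

```bash
python3 - <<'E'
from h import *
go(.4332,.3525,.1665,-42.13)
for i in range(3):
    P=cloud(cam("top"))
    print(tray_fit(P,(.4335,.3523),zt=.201))
for i in range(2):
    P=cloud(cam("side"))
    print("side",tray_fit(P,(.4335,.3523),zt=.201),tray_fit(P,(.4335,.3523)))
E
```

```text
shift cm [-0.02 -0.03  0.41] then rz -0.07 alt 179.93 | pos [0.4335 0.3524 0.1706] fing -42.2 q6 69.2 F [-0.6 -0.5 -6.9] w 0.0091 t 112.7 tilt [-0. -0.]
[(52, [578.5, 356.4], 201.4), (45, [440.7, 206.6], 201.9), (28, [341.2, 330.5], 202.2)]
[(53, [578.7, 356.6], 202.6), (46, [440.5, 206.5], 201.5), (31, [341.9, 330.5], 202.7)]
[(54, [579.6, 357.4], 202.9), (43, [440.7, 206.6], 202.1), (27, [344.9, 328.2], 202.7)]
side [(56, [438.0, 209.9], 200.0), (72, [577.9, 360.5], 201.1), (82, [336.0, 341.7], 202.1), (80, [287.0, 347.5], 199.8), (100, [425.0, 499.1], 200.5)] [(71, [285.5, 350.0], 76.4), (73, [424.2, 500.5], 77.2)]
side [(60, [437.9, 210.1], 199.6), (77, [577.0, 360.6], 201.1), (85, [336.5, 340.9], 201.8), (81, [286.7, 347.7], 199.8), (101, [424.7, 498.9], 200.8)] [(69, [285.7, 349.8], 76.4), (75, [424.2, 500.9], 77.0)]
```

Request:
jog_arm(plan="0 0 -0.25 0.13 -0.12 0 255; 0 0 0 0 0 1 255; 0 0 0 0 0 1 255; 0 0 0 0 0 1 255; 0 0 0 0 0 0.8 255; 0 0 0 0 0 0 255; 0 0 0 0 0 0 255; 0 0 0 0 0 0 255; 0 0 0 0 0 0 255")

```text
time_s: 113.67
position: [0.4337, 0.3552, 0.1331]
tool_rot: [[0.668, 0.745, 0.001], [0.745, -0.668, 0.001], [0.001, 0.0, -1.0]]
ft_force: [-0.1, -0.1, -6.3]
grip_width: 0.009
gripper_force: 98.5
```

```bash
python3 - <<'E'
from h import *
go(.4335,.3543,.1245,-41.95)
for i in range(2):
    P=cloud(cam("side"))
    print("side",[t[1:] for t in tray_fit(P,(.4335,.3523),zt=.165)],tray_fit(P,(.4335,.3523)))
    P=cloud(cam("top")); print("top",[t[1:] for t in tray_fit(P,(.4335,.3523),zt=.165)])
d=cam("side"); save(dict(pixels=d["pixels"][210:384,90:250]),"pics/p.png",3.4)
E
```

```text
shift cm [-0.08  0.05  0.86] then rz 0.07 alt -179.93 | pos [0.4337 0.3552 0.1331] fing -41.88 q6 69.1 F [-0.1 -0.1 -6.3] w 0.009 t 113.7 tilt [0.001 0.001]
side [([440.2, 212.3], 162.2), ([576.5, 364.4], 164.6), ([342.5, 344.4], 164.0), ([288.2, 349.0], 161.9), ([423.8, 502.1], 162.8)] [(42, [285.3, 350.0], 75.9), (46, [420.4, 504.3], 76.8)]
top [([579.3, 360.2], 164.6), ([441.5, 209.2], 163.9), ([338.1, 332.2], 165.1)]
side [([438.2, 212.3], 162.4), ([576.8, 363.7], 164.3), ([343.7, 344.8], 164.5), ([287.8, 349.3], 161.3), ([423.2, 502.1], 163.0)] [(42, [286.4, 349.1], 76.3), (47, [420.5, 504.9], 77.2)]
top [([579.3, 360.2], 164.0), ([441.6, 209.0], 164.5), ([336.7, 332.9], 164.4)]
```

View pics/p.png

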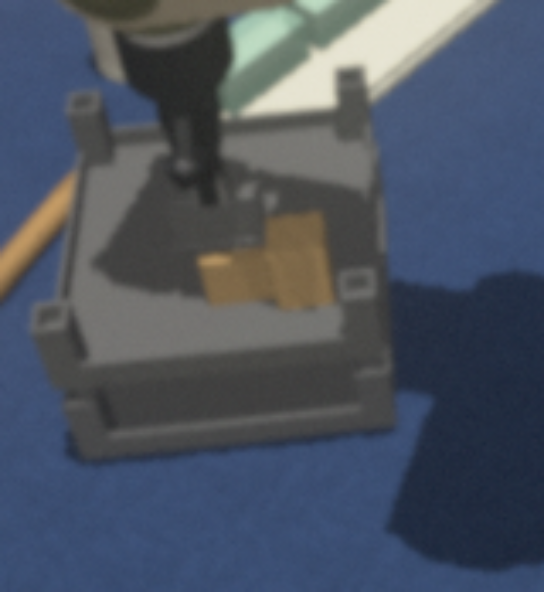

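Request:
jog_arm(plan="0 0 0 -0.07 0.05 0.5 255; 0 0 0 0 0 0.4 255; 0 0 0 0 0 0.3 255; 0 0 0 0 0 0 255; 0 0 0 0 0 0 255; 0 0 0 0 0 0 255")

```text
time_s: 114.42
position: [0.4334, 0.3542, 0.1207]
tool_rot: [[0.668, 0.744, 0.0], [0.744, -0.668, 0.0], [0.0, 0.0, -1.0]]
ft_force: [-0.7, 0.2, -6.8]
grip_width: 0.0092
gripper_force: 98.5
```

Request:
jog_arm(plan="0 0 0 0 0 0.2 255; 0 0 0 0 0 0 255; 0 0 0 0 0 0 255; 0 0 0 0 0 0 255")

```text
time_s: 114.75
position: [0.4333, 0.3542, 0.1187]
tool_rot: [[0.668, 0.744, 0.0], [0.744, -0.668, 0.0], [0.0, 0.0, -1.0]]
ft_force: [0.1, -0.3, -6.5]
grip_width: 0.0091
gripper_force: 98.5
```

Request:
jog_arm(plan="0 0 0 0 0 0.2 255; 0 0 0 0 0 0 255; 0 0 0 0 0 0 255; 0 0 0 0 0 0 255")

```text
time_s: 115.08
position: [0.4333, 0.3542, 0.1166]
tool_rot: [[0.668, 0.744, -0.0], [0.744, -0.668, 0.0], [0.0, -0.0, -1.0]]
ft_force: [-0.1, -0.6, -6.0]
grip_width: 0.009
gripper_force: 98.5
```

Request:
jog_arm(plan="0 0 0 0 0 0.2 255; 0 0 0 0 0 0 255; 0 0 0 0 0 0 255; 0 0 0 0 0 0 255")

```text
time_s: 115.42
position: [0.4333, 0.3542, 0.1146]
tool_rot: [[0.668, 0.744, -0.0], [0.744, -0.668, -0.0], [-0.0, -0.0, -1.0]]
ft_force: [-0.2, 0.6, -6.7]
grip_width: 0.0089
gripper_force: 98.5
```

Request:
jog_arm(plan="0 0 0 0 0 0.15 255; 0 0 0 0 0 0 255; 0 0 0 0 0 0 255; 0 0 0 0 0 0 255")

```text
time_s: 115.75
position: [0.4333, 0.3542, 0.1131]
tool_rot: [[0.668, 0.745, -0.0], [0.745, -0.668, -0.0], [-0.0, -0.0, -1.0]]
ft_force: [-0.5, 0.4, -5.9]
grip_width: 0.0093
gripper_force: 98.6
```

Request:
jog_arm(plan="0 0 0 0 0 0.1 255; 0 0 0 0 0 0 255; 0 0 0 0 0 0 255; 0 0 0 0 0 0 255")

```text
time_s: 116.08
position: [0.4334, 0.3542, 0.1128]
tool_rot: [[0.668, 0.745, 0.001], [0.745, -0.668, 0.0], [0.001, 0.0, -1.0]]
ft_force: [-3.3, -1.9, 4.8]
grip_width: 0.0091
gripper_force: 100.4
```

Request:
jog_arm(plan="0 0 0 0 0 0.1 255; 0 0 0 0 0 0 255; 0 0 0 0 0 0 255; 0 0 0 0 0 0 255")

```text
time_s: 116.42
position: [0.4334, 0.3543, 0.1128]
tool_rot: [[0.668, 0.745, 0.002], [0.745, -0.668, 0.001], [0.002, 0.001, -1.0]]
ft_force: [-5.0, -3.9, 13.5]
grip_width: 0.0088
gripper_force: 101.6
```

Request:
jog_arm(plan="0 0 0 0 0 -0.1 255; 0 0 0 0 0 0 255; 0 0 0 0 0 0 190; 0 0 0 0 0 0 150; 0 0 0 0 0 0 130; 0 0 0 0 0 0 130; 0 0 0 0 0 0 130; 0 0 0 0 0 0 130")

```text
time_s: 117.08
position: [0.4334, 0.3542, 0.1121]
tool_rot: [[0.668, 0.744, 0.0], [0.744, -0.668, 0.0], [0.0, 0.0, -1.0]]
ft_force: [0.1, 1.3, -0.1]
grip_width: 0.0418
gripper_force: 0.0
```

Request:
jog_arm(plan="0 0 0 0 0 -0.5 130; 0 0 0 0 0 -1 130; 0 0 0 0 0 -2 130; 0 0 0 0 0 -3 130; 0 0 0 0 0 -3 130; 0 0 0 0 0 -3 130; 0 0 0 0 0 0 130; 0 0 0 0 0 0 130")

```text
time_s: 117.75
position: [0.4338, 0.3545, 0.2394]
tool_rot: [[0.668, 0.745, 0.004], [0.745, -0.668, 0.002], [0.004, 0.002, -1.0]]
ft_force: [0.3, -1.0, -0.3]
grip_width: 0.0419
gripper_force: 0.0
```

Request:
jog_arm(plan="0 0 0 -2 2.2 0 130; 0 0 0 -2 2.2 0 130; 0 0 0 -2 2.2 0 130; 0 0 0 -2 2.2 0 130; 0 0 0 -2 2.2 0 130; 0 0 0 -2 2.2 0 130; 0 0 0 -2 2.2 0 130; 0 0 0 -2 2.2 0 130; 0 0 0 -2 2.2 0 130; 0 0 0 -2 2.2 0 130")

```text
time_s: 118.58
position: [0.4629, 0.0571, 0.2364]
tool_rot: [[0.668, 0.745, -0.002], [0.745, -0.668, 0.0], [-0.001, -0.002, -1.0]]
ft_force: [0.3, -0.5, -0.1]
grip_width: 0.042
gripper_force: 0.0
```

Request:
jog_arm(plan="0 0 0 -2 2.2 0 130; 0 0 0 -2 2.2 0 130; 0 0 0 -2 2.2 0 130; 0 0 0 0 0 0 130; 0 0 0 0 0 0 130; 0 0 0 0 0 0 130")

```text
time_s: 119.08
position: [0.4722, -0.0299, 0.2366]
tool_rot: [[0.668, 0.744, -0.001], [0.744, -0.668, 0.001], [-0.0, -0.002, -1.0]]
ft_force: [-0.2, -0.3, 0.6]
grip_width: 0.0419
gripper_force: 0.0
```

```bash
python3 - <<'E'
from h import *
P=cloud(cam("top"))
print(tray_fit(P,(.4335,.3523),zt=.144))
cent(2); d,P=look()
for b in("lifter","cleaner","tape","mallet"):
    o=models.outline_of("top",b)
    if o: q=P[o[0]["region"]]; print(b,np.nanmin(q,0).round(3),np.nanmax(q,0).round(3))
s=env.observe(); print(s["position"],s["ft_force"],s["time_s"])
E
```

```text
[(39, [578.9, 360.1], 143.8), (37, [442.0, 208.5], 143.0), (41, [425.8, 495.8], 143.7), (37, [338.0, 334.1], 145.3), (39, [288.0, 343.5], 143.6)]
[(np.float64(-154.6), np.float64(21.0), np.float64(438.0)), (np.float64(-54.8), np.float64(30.6), np.float64(236.0)), (np.float64(173.8), np.float64(19.7), np.float64(442.0))]
[(np.float64(-154.8), np.float64(20.7), np.float64(441.0)), (np.float64(-54.8), np.float64(30.6), np.float64(235.0)), (np.float64(173.9), np.float64(19.4), np.float64(446.0))]
brick 0.91 (array([ 652.1, -160.7]), array([51.2, 99.2]), 4.26) 398 cill [  22.  -154.9]
brick 0.62 (array([633.8, 168.1]), array([50.6, 98.4]), 2.79) 399 cill [ 21.  174.4]
brick 0.54 (array([652.3, -52.7]), array([36.8, 98.9]), 0.35) 219 cill [ 27.9 -47. ]
lifter [ 0.716 -0.127 -0.006] [0.831 0.104 0.081]
cleaner [ 0.727  0.182 -0.006] [0.834 0.281 0.195]
tape [ 0.706 -0.246  0.002] [ 0.797 -0.203  0.077]
mallet [ 0.543  0.332 -0.004] [0.675 0.605 0.146]
[ 0.47264514 -0.03011732  0.23715065] [ 0.90441122 -0.56079226  0.65434447] 119.5833
```

Request:
jog_arm(plan="0 0 0 -2.2 2 0 130; 0 0 0 -2.2 2 0 130; 0 0 0 -2.2 2 0 130; 0 0 0 -2.2 2 0 130; 0 0 0 -2.2 2 0 130; 0 0 0 -2.2 2 0 130; 0 0 0 -2.2 2 0 130; 0 0 0 -2.2 2 0 130; 0 0 0 0 0 0 130; 0 0 0 0 0 0 130")

```text
time_s: 120.42
position: [0.474, -0.2691, 0.2366]
tool_rot: [[0.669, 0.743, -0.001], [0.743, -0.669, 0.001], [0.0, -0.001, -1.0]]
ft_force: [0.2, -0.5, 0.1]
grip_width: 0.0419
gripper_force: 0.0
```

```bash
python3 - <<'E'
from h import *
cent(2); look(); print([t[1:] for t in tray_fit(cloud(cam("top")),(.4335,.3523),zt=.144)])
E
```

```text
[(np.float64(-154.7), np.float64(20.5), np.float64(446.0)), (np.float64(-45.7), np.float64(20.3), np.float64(433.0)), (np.float64(64.8), np.float64(17.4), np.float64(443.0)), (np.float64(173.9), np.float64(19.5), np.float64(444.0))]
[(np.float64(-154.6), np.float64(20.8), np.float64(443.0)), (np.float64(-45.5), np.float64(20.3), np.float64(433.0)), (np.float64(64.7), np.float64(17.5), np.float64(440.0)), (np.float64(173.7), np.float64(19.6), np.float64(444.0))]
brick 0.94 (array([634.1, 168.4]), array([52. , 99.1]), 3.19) 416 cill [ 21.3 174.7]
brick 0.89 (array([637.5,  59.1]), array([50.1, 99.4]), 2.9) 409 cill [18.9 65.4]
brick 0.83 (array([ 652.6, -161.2]), array([ 50.7, 100.4]), 3.45) 412 cill [  22.5 -155.4]
brick 0.7 (array([646.6, -52.1]), array([50.9, 98.8]), 3.31) 388 cill [ 22.2 -46.1]
[([577.9, 358.7], 144.5), ([441.4, 208.8], 143.3), ([426.4, 497.9], 144.3), ([345.7, 334.4], 144.6), ([287.4, 343.2], 144.3)]
```

```bash
python3 -c "
from rig import job
print(job.close_job())"
```

```text
the job is handed in; nothing more can be done
None
```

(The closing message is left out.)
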